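Check the emptied parts tins and close up the kit

TASK

These parts tins should be empty before the kit goes back: working along the row from the robot's left to its right, pick up each tin by its grip and, clear of the bench, shake it by rocking it briskly end to end along its length, a good 20 to 30 degrees each way and at least twice each way, feeling for weight or a rattle. Stand every tin that is really empty upright in a bay of the grey case, one to a bay, and every tin with something still inside, unopened and upright, in the white tray. When all the tins are checked and put away, press the case's sprung cover down until it clicks and stays shut; set tins down rather than dropping them, and leave the other things on the bench alone.

Things in the scene. Friction and masses are not known exactly. Their poses are not given: they have to be found in the camera images.
- tin_a: the first (farthest to the robot's left, +y) closed sheet-steel parts tin: 80 (its x) x 56 (its y) x 42 mm high, with a black lift grip on top 40 (x) x 24 (y) x 28 mm high, so 70 mm high overall; origin at the centre of its underside, z up. All tins look alike; lid fixed shut. Empty about 0.16 kg, with a plug inside about 0.31 kg (each within 10 percent). The grip is best pinched across its 24 mm from above.
- tin_b: the second from the robot's left closed sheet-steel parts tin: 80 (its x) x 56 (its y) x 42 mm high, with a black lift grip on top 40 (x) x 24 (y) x 28 mm high, so 70 mm high overall; origin at the centre of its underside, z up. All tins look alike; lid fixed shut. Empty about 0.16 kg, with a plug inside about 0.31 kg (each within 10 percent). The grip is best pinched across its 24 mm from above.
- tin_c: the third from the robot's left (when present) closed sheet-steel parts tin: 80 (its x) x 56 (its y) x 42 mm high, with a black lift grip on top 40 (x) x 24 (y) x 28 mm high, so 70 mm high overall; origin at the centre of its underside, z up. All tins look alike; lid fixed shut. Empty about 0.16 kg, with a plug inside about 0.31 kg (each within 10 percent). The grip is best pinched across its 24 mm from above. This one is missing (None) in some runs.
- tin_d: the last (farthest to the robot's right, -y) closed sheet-steel parts tin: 80 (its x) x 56 (its y) x 42 mm high, with a black lift grip on top 40 (x) x 24 (y) x 28 mm high, so 70 mm high overall; origin at the centre of its underside, z up. All tins look alike; lid fixed shut. Empty about 0.16 kg, with a plug inside about 0.31 kg (each within 10 percent). The grip is best pinched across its 24 mm from above.
- plug_a: a loose brass plug (a cylinder 24 mm in diameter, 40 mm long, about 0.15 kg, axis along its y, origin on its side) forgotten inside tin_a, unseen, free to roll and knock about in there and never to be taken out. None when tin_a is really empty. One or two of these plugs are left in tins in every run.
- plug_b: a loose brass plug (a cylinder 24 mm in diameter, 40 mm long, about 0.15 kg, axis along its y, origin on its side) forgotten inside tin_b, unseen, free to roll and knock about in there and never to be taken out. None when tin_b is really empty. One or two of these plugs are left in tins in every run.
- plug_d: a loose brass plug (a cylinder 24 mm in diameter, 40 mm long, about 0.15 kg, axis along its y, origin on its side) forgotten inside tin_d, unseen, free to roll and knock about in there and never to be taken out. None when tin_d is really empty. One or two of these plugs are left in tins in every run.
- case: grey open-topped instrument case fixed to the bench, outside 136 (x) x 264 (y) x 84 mm high, walls and floor 5 mm; origin at the centre of its underside, its front (with the catch) faces its -x, to the robot; inside are three bays side by side along y, 82 mm wide, 126 mm long, parted by two dividers 15 mm high. Its sprung cover is hinged on its far (+x) rim. It stands at the left or the right
- bay1 (a point): centre of the floor of the +y bay of the case where a tin stands, its long side along the case's x; 5 mm above the bench; the rim is 79 mm above this floor
- bay2 (a point): centre of the floor of the middle bay of the case where a tin stands, its long side along the case's x; 5 mm above the bench; the rim is 79 mm above this floor
- bay3 (a point): centre of the floor of the -y bay of the case where a tin stands, its long side along the case's x; 5 mm above the bench; the rim is 79 mm above this floor
- cover (a joint): angle of the case's cover: 0 shut and flat on the rim, about 1.5 to 1.75 (the most) standing open. A light spring swings it back open from any angle unless it has been pressed past the catch (a sprung steel roller catch at the middle of the front): it needs about 1 N at its free edge to swing, about 5 N (up to 10 N) over the last 8 mm to click, and then stays at 0 to 0.03 by itself
- cover_hinge (a point): middle of the cover's hinge line, on the far top rim of the case (84 mm above the bench); the line runs along the case's y
- cover_edge (a point): middle of the cover's free edge, on its outer (upper when shut) face, 136 mm from the hinge line; the cover is 264 mm wide, 8 mm thick and stiff; when shut this point is 92 mm above the bench
- tray: white shallow plastic tray fixed to the bench, outside 180 (x) x 240 (y) x 22 mm high, walls and floor 4 mm; origin at the centre of its underside; holds two tins side by side along its y. It stands on the other side from the case
- flask: bystander: glass conical flask 72 mm wide, 110 high, origin at the centre of its foot
- beaker: bystander: glass beaker 70 mm wide, 85 high, origin at the centre of its foot
- jar: bystander: silvery jar with red cap, 76 mm wide, 120 high, origin at the centre of its foot
- mouse: bystander: black computer mouse 75 mm long, 33 high, origin under its round end
- clip: bystander: yellow insulated test clip 105 mm long, 14 high, lying on the bench between case and tray; missing (None) in some runs
- driver: bystander: screwdriver lying at the back of the bench
There are look-alikes about, which are no part of the job. What is shaped like the tin_d but purple, turquoise or yellow is not meant.

How it is judged:
On the way, in this order (a step that is already met when the one before it is completed fails the run):
1. tin_a held clear of everything and shaken: rocked until its +x end points at least 17 degrees (0.3 rad) up, turning faster than 0.3 rad/s (angle between tin_a's own x axis and vertical below 1.27 rad and height (world z) of tin_a above 0.04 m and angular speed of tin_a above 0.3 rad/s and contact force between tin_a and the fingers above 0.5 N).
2. tin_a then rocked the other way, its +x end at least 17 degrees down, still turning faster than 0.3 rad/s (angle between tin_a's own x axis and vertical above 1.87 rad and height (world z) of tin_a above 0.04 m and angular speed of tin_a above 0.3 rad/s and contact force between tin_a and the fingers above 0.5 N).
3. tin_b held clear of everything and shaken: rocked until its +x end points at least 17 degrees (0.3 rad) up, turning faster than 0.3 rad/s (angle between tin_b's own x axis and vertical below 1.27 rad and height (world z) of tin_b above 0.04 m and angular speed of tin_b above 0.3 rad/s and contact force between tin_b and the fingers above 0.5 N).
4. tin_b then rocked the other way, its +x end at least 17 degrees down, still turning faster than 0.3 rad/s (angle between tin_b's own x axis and vertical above 1.87 rad and height (world z) of tin_b above 0.04 m and angular speed of tin_b above 0.3 rad/s and contact force between tin_b and the fingers above 0.5 N).
5. tin_c held clear of everything and shaken: rocked until its +x end points at least 17 degrees (0.3 rad) up, turning faster than 0.3 rad/s (angle between tin_c's own x axis and vertical below 1.27 rad and height (world z) of tin_c above 0.04 m and angular speed of tin_c above 0.3 rad/s and contact force between tin_c and the fingers above 0.5 N).
6. tin_c then rocked the other way, its +x end at least 17 degrees down, still turning faster than 0.3 rad/s (angle between tin_c's own x axis and vertical above 1.87 rad and height (world z) of tin_c above 0.04 m and angular speed of tin_c above 0.3 rad/s and contact force between tin_c and the fingers above 0.5 N).
7. tin_d held clear of everything and shaken: rocked until its +x end points at least 17 degrees (0.3 rad) up, turning faster than 0.3 rad/s (angle between tin_d's own x axis and vertical below 1.27 rad and height (world z) of tin_d above 0.04 m and angular speed of tin_d above 0.3 rad/s and contact force between tin_d and the fingers above 0.5 N).
8. tin_d then rocked the other way, its +x end at least 17 degrees down, still turning faster than 0.3 rad/s (angle between tin_d's own x axis and vertical above 1.87 rad and height (world z) of tin_d above 0.04 m and angular speed of tin_d above 0.3 rad/s and contact force between tin_d and the fingers above 0.5 N).
9. the cover is clicked shut, after all the tins have been shaken (value of joint cover below 0.05 rad), for 0.3 s.
At the end, for the whole second after the job is handed in: Every tin with a plug inside stands upright (within 7 degrees) on the floor of the tray (its centre within 70 mm in the tray's x and 100 mm in its y of the middle), every empty tin stands upright on the floor of the case, all at rest, and the cover stays shut (below 0.05 rad) (value of joint cover below 0.05 rad and angle between each of tin_a, tin_b, tin_c, tin_d's own z axis and vertical below 0.12 rad and linear speed of each of tin_a, tin_b, tin_c, tin_d below 0.03 m/s and ((x of tin_a in the frame of case between -0.045 and 0.045 m and y of tin_a in the frame of case between -0.115 and 0.115 m and z of tin_a in the frame of case between -0.005 and 0.014 m) or (x of plug_a in the frame of tray between -0.085 and 0.085 m and y of plug_a in the frame of tray between -0.115 and 0.115 m and z of plug_a in the frame of tray between -0.005 and 0.05 m)) and ((x of tin_a in the frame of case between -0.045 and 0.045 m and y of tin_a in the frame of case between -0.115 and 0.115 m and z of tin_a in the frame of case between -0.005 and 0.014 m) or (x of tin_a in the frame of tray between -0.07 and 0.07 m and y of tin_a in the frame of tray between -0.1 and 0.1 m and z of tin_a in the frame of tray between -0.005 and 0.013 m)) and x of plug_a in the frame of tray between -0.085 and 0.085 m and y of plug_a in the frame of tray between -0.115 and 0.115 m and z of plug_a in the frame of tray between -0.005 and 0.05 m and ((x of tin_b in the frame of case between -0.045 and 0.045 m and y of tin_b in the frame of case between -0.115 and 0.115 m and z of tin_b in the frame of case between -0.005 and 0.014 m) or (x of plug_b in the frame of tray between -0.085 and 0.085 m and y of plug_b in the frame of tray between -0.115 and 0.115 m and z of plug_b in the frame of tray between -0.005 and 0.05 m)) and ((x of tin_b in the frame of case between -0.045 and 0.045 m and y of tin_b in the frame of case between -0.115 and 0.115 m and z of tin_b in the frame of case between -0.005 and 0.014 m) or (x of tin_b in the frame of tray between -0.07 and 0.07 m and y of tin_b in the frame of tray between -0.1 and 0.1 m and z of tin_b in the frame of tray between -0.005 and 0.013 m)) and x of plug_b in the frame of tray between -0.085 and 0.085 m and y of plug_b in the frame of tray between -0.115 and 0.115 m and z of plug_b in the frame of tray between -0.005 and 0.05 m and x of tin_c in the frame of case between -0.045 and 0.045 m and y of tin_c in the frame of case between -0.115 and 0.115 m and z of tin_c in the frame of case between -0.005 and 0.014 m and ((x of tin_d in the frame of case between -0.045 and 0.045 m and y of tin_d in the frame of case between -0.115 and 0.115 m and z of tin_d in the frame of case between -0.005 and 0.014 m) or (x of plug_d in the frame of tray between -0.085 and 0.085 m and y of plug_d in the frame of tray between -0.115 and 0.115 m and z of plug_d in the frame of tray between -0.005 and 0.05 m)) and ((x of tin_d in the frame of case between -0.045 and 0.045 m and y of tin_d in the frame of case between -0.115 and 0.115 m and z of tin_d in the frame of case between -0.005 and 0.014 m) or (x of tin_d in the frame of tray between -0.07 and 0.07 m and y of tin_d in the frame of tray between -0.1 and 0.1 m and z of tin_d in the frame of tray between -0.005 and 0.013 m)) and x of plug_d in the frame of tray between -0.085 and 0.085 m and y of plug_d in the frame of tray between -0.115 and 0.115 m and z of plug_d in the frame of tray between -0.005 and 0.05 m); the robot touches nothing.
It fails at once if a bystander (flask, beaker, jar, mouse, clip or screwdriver) is pushed more than 6 cm or knocked over (distance of any of flask, beaker, jar, mouse, clip, driver from where it was at the start of the episode above 0.06 m or angle between any of flask, beaker, jar, mouse, clip, driver's own z axis and vertical above 0.7 rad).
It fails at once if a tin is dropped or thrown (moves faster than 1.4 m/s, a fall of about 10 cm, while not held) ((linear speed of tin_a above 1.4 m/s and contact force between tin_a and the fingers below 0.1 N) or (linear speed of tin_b above 1.4 m/s and contact force between tin_b and the fingers below 0.1 N) or (linear speed of tin_c above 1.4 m/s and contact force between tin_c and the fingers below 0.1 N) or (linear speed of tin_d above 1.4 m/s and contact force between tin_d and the fingers below 0.1 N)).
Of plug_a, plug_b, plug_d only 1 to 2 are there at a start; the rules pass over those that are not, and their reading is None.
Of tin_c, clip only 1 to 1 are there at a start; the rules pass over those that are not, and their reading is None.
At some moment in a run one of tin_a, tin_b, tin_c, tin_d may be knocked a few centimetres aside while the robot is not near it.
It also fails if it takes over 210 s, if anything falls off the work surface, if the arm or the gripper's body presses on something with over 40 N, if the wrist force passes 120 N, or if a joint passes its speed limit or range.

ROBOT

A 6-joint arm with a two-finger parallel gripper is mounted at the origin on the work surface. World frame = base frame: x ahead of the robot, y to its left, z up, the work surface at z = 0. Lengths are in m, angles in rad, forces in N, time in s.
With the tool pointing down it reaches from about 0.35 to 0.875 m from the base axis. Payload 4.2 kg.
Tool frame: the origin (TCP) lies at the very end of the fingers, on their centre line; the grasp point (between the pads) lies 19 mm behind it (bot.tcp_to_grasp is the distance from the TCP to the grasp point, in m); z points along the fingers, y is the direction in which the jaws open and shut (so a half turn about z gives the same grasp; the last joint's range is limited). The gripper opens to 85 mm and grips with 20 to 120 N. Pads are 22 mm wide; open, the fingers measure 114 mm over their backs; the gripper's body (76 mm by 85 mm) begins 54 mm behind the grasp point. The pads swing forward as they close: fully open they stand 13 mm farther back than shut.
Start: joints at [0.259, 0.385, 0.008, 0, -1.194, -0.259], TCP at [0.625, 0, 0.194] pointing down, gripper open.
Joint ranges: [-3.14, 3.14], [-1.21, 2.06], [-1.07, 1.41], [-3.16, 2.05], [-2.99, -0.16], [-3.1, 3.1]. Speed limits (rad/s): [2.79, 2.79, 3.14, 3.14, 3.14, 3.14].

INTERFACE

Orientations are given as a unit quaternion [x, y, z, w].
In Python, from bench import bot gives the robot as it stands.
- The arm moves only by the tool servo_tool, never from a script. Its argument "deltas" is a list of rows, each a list of 5 numbers: the opening, from 0 (shut) to 1 (fully open), then the shift along the tool's x, y, z in m, then the turn about the tool's z in units of 5 degrees (1.0 is 5 degrees). A call has 1 to 20 rows; each row shifts and turns the pose as measured when the row begins, along the tool's axes as they then stand; what a row does not reach is not made up. A row lasts 1/12 s, in which the tool goes at most 41.7 mm and 7.16 degrees, less where a joint would pass 70% of its speed; a pose out of reach is approached as far as the arm can. A call with a gripper value outside its range is refused whole. The fingers move at their own pace and stop on an object; the grip force is fixed at half the most. Time passes only in rows, so rows that do not move let the fingers close. It gives the time, the measured TCP pose, the force and the opening at its end, in the units of the state.
- bot.get_obs(): the state, without advancing time (a new reading comes with each control period).
- bot.camera(name): name is "scene" or "side" or "wrist"; returns a dict with "pixels" (384x512x3 uint8, red, green, blue), "intrinsics" (3x3 intrinsics, pixels), "pose" (4x4, takes a point from camera to world coordinates); the wrist camera has in their place "hand_eye" (4x4, takes a point from camera to tool coordinates, whose origin is the TCP and whose axes are the flange's). Camera axes: x right, y up, looking along -z (the intrinsics and any distortion apply to the point x, -y, -z); pixel columns grow to the right and rows downward; lengths in m; the calibration is good to about 2 mm. The wrist camera is an equidistant fisheye: a pixel r from the principal point sees the ray r / f radians off the axis. A picture is of the moment at which its call begins: read the wrist's pose just before it. There is no depth.
- bot.finish_job(): hands the job in, once; it reports no verdict.
The state is a dict: "t": time; "q": joint angles; "dq": joint speeds; "effort": joint torques, N m; "tcp_pos": TCP position; "orientation": TCP orientation; "ft_force": force on the tool from outside, world axes, zero at the start; "ft_torque": the same for the moment, N m; "width": finger opening in m.
Only numpy, scipy, OpenCV 4.12 (cv2) and the standard library are available. Lean on these libraries where they do the work, as an engineer would, in place of code of your own. Each camera call takes 0.05 s, during which the arm holds its last target.

## Working session

There is one attempt and no reset: what is moved stays moved. The work goes in short steps, Python scripts to look and compute and a tool call to move; the robot and the scene stay as the last step left them, time stands still between calls to the robot, and variables do not carry over. Pictures are saved under pics/ and viewed, and the job is handed in when it is done.

Besides the shell and the picture viewer there is one more tool, called after "Request:" in YAML: its name, and indented under it one key for each argument. servo_tool: Moves the arm, as the interface text tells. Its arguments: {"type":"object","properties":{"deltas":{"type":"array"}},"required":["deltas"]}

```bash
ls -la; mkdir -p pics; cat > h.py <<'E'
import numpy as np, cv2
from bench import bot
from scipy.spatial.transform import Rotation as R
def snap(name,fn):
    c=bot.camera(name); cv2.imwrite(f'pics/{fn}.png',c['pixels'][:,:,::-1]); 
    np.savez(f'pics/{fn}.npz',**{k:v for k,v in c.items()}); return c
def ray(c,u,v):
    K=np.array(c['intrinsics']);P=np.array(c['pose'])
    d=np.array([(u-K[0,2])/K[0,0],-(v-K[1,2])/K[1,1],-1.]); 
    return P[:3,3],P[:3,:3]@d
def onz(c,u,v,z):
    o,d=ray(c,u,v); return o+d*(z-o[2])/d[2]
def proj(c,p):
    K=np.array(c['intrinsics']);P=np.array(c['pose'])
    q=P[:3,:3].T@(np.array(p)-P[:3,3]); return K[0,2]+K[0,0]*q[0]/-q[2], K[1,2]-K[1,1]*q[1]/-q[2]
E
python3 - <<'E'
from h import *
print(bot.get_obs()); print([a for a in dir(bot) if a[0]!='_'])
for n in('scene','side','wrist'):
    c=snap(n,n+'0'); print(n,{k:np.round(v,4).tolist() for k,v in c.items() if k!='pixels'})
E
```

```text
total 12
drwxr-xr-x  3 agent agent 4096 Dec  7 15:20 .
drwxr-xr-x 23 root  root  4096 Dec  7 15:20 ..
drwxr-xr-x  2 agent agent 4096 Dec  7 15:20 pics
{'t': 0.0, 'q': array([ 2.58586945e-01,  3.85539593e-01,  6.62839184e-03, -4.73423164e-04,
       -1.19397298e+00, -2.58609909e-01]), 'dq': array([-0.00031829, -0.00069877,  0.00072662,  0.00092286, -0.00051697,
       -0.0018995 ]), 'effort': array([-9.55001960e-04, -3.92286408e+01,  1.88399577e+01,  4.18616563e+00,
       -4.72148502e-03,  8.27910434e-07]), 'tcp_pos': array([6.24347031e-01, 2.25276100e-06, 1.93036691e-01]), 'orientation': array([-0.7070365 ,  0.70717625,  0.00071504, -0.00079178]), 'ft_force': array([-0.09684598, -0.37802441,  0.06224398]), 'ft_torque': array([0.01426678, 0.01619844, 0.01342859]), 'width': 0.08531476562428546}
['PlanningError', 'camera', 'finish_job', 'get_obs', 'tcp_to_grasp']
scene {'intrinsics': [[443.3674, 0.0, 251.027], [0.0, 443.3674, 187.7213], [0.0, 0.0, 1.0]], 'pose': [[-0.0034, -0.8467, 0.5321, 1.2822], [1.0, -0.0005, 0.0056, 0.0268], [-0.0045, 0.5321, 0.8467, 1.284], [0.0, 0.0, 0.0, 1.0]]}
side {'intrinsics': [[365.235, 0.0, 253.7663], [0.0, 365.235, 190.0206], [0.0, 0.0, 1.0]], 'pose': [[0.8581, 0.3156, -0.405, 0.1412], [-0.513, 0.4943, -0.7018, -0.7029], [-0.0213, 0.81, 0.5861, 0.7026], [0.0, 0.0, 0.0, 1.0]]}
wrist {'intrinsics': [[297.3186, 0.0, 256.2833], [0.0, 297.3186, 193.0408], [0.0, 0.0, 1.0]], 'hand_eye': [[-0.0007, 0.9609, 0.2767, 0.0707], [1.0, 0.0007, 0.0003, 0.0008], [0.0001, 0.2767, -0.9609, -0.1801], [0.0, 0.0, 0.0, 1.0]]}
```

```bash
python3 - <<'E'
from h import *
im=cv2.imread('pics/scene0.png')
cv2.imwrite('pics/s0crop.png',cv2.resize(im[120:300,80:420],None,fx=2.35,fy=2.35,interpolation=cv2.INTER_CUBIC))
c=dict(np.load('pics/scene0.npz'))
for n,u,v,z in [('tin1',323,170,.07),('tin2',275,171,.07),('tin3',172,163,.07),('purple',188,133,.07),('teal',208,162,.07),('yellow',149,139,.07),('beaker',374,192,0),('flask',270,284,0),('jar',107,226,0),('mouse',123,178,.03),('clip',247,210,0.01),('casefrontL',268,241,0),('case rim',355,213,.08),('caserim2',267,212,.084),('rimfront L',266,193,.084),('rimfront R',349,191,.084),('tray',148,247,.0),('tray',224,246,.0),('tray',152,197,.02),('tray',223,194,.02),('coveredge r',363,213,0.09),('driver',217,280,.01)]:
    print(n,np.round(onz(c,u,v,z),3))
E
```

```text
tin1 [0.45  0.257 0.07 ]
tin2 [0.454 0.098 0.07 ]
tin3 [ 0.421 -0.247  0.07 ]
purple [ 0.293 -0.203  0.07 ]
teal [ 0.417 -0.126  0.07 ]
yellow [ 0.319 -0.337  0.07 ]
beaker [0.492 0.436 0.   ]
flask [0.817 0.077 0.   ]
jar [ 0.622 -0.449  0.   ]
mouse [ 0.455 -0.416  0.03 ]
clip [0.568 0.005 0.01 ]
casefrontL [0.675 0.073 0.   ]
case rim [0.618 0.341 0.08 ]
caserim2 [0.617 0.069 0.084]
rimfront L [0.548 0.066 0.084]
rimfront R [0.54  0.33  0.084]
tray [ 0.697 -0.306  0.   ]
tray [ 0.693 -0.066  0.   ]
tray [ 0.525 -0.311  0.02 ]
tray [ 0.513 -0.075  0.02 ]
coveredge r [0.623 0.363 0.09 ]
driver [ 0.809 -0.083  0.01 ]
```

Request:
servo_tool:
  deltas:
    - [1,0,0,-0.04,0]
    - [1,0,0,-0.04,0]
    - [1,0,0,-0.04,0]
    - [1,0,0,-0.04,0]
    - [1,0,0,0,0]
    - [1,0,-0.04,0,0]
    - [1,0,-0.04,0,0]
    - [1,0,-0.04,0,0]
    - [1,0,-0.04,0,0]
    - [1,0,0,0,0]

```text
t: 0.98
tcp_pos: [0.7825, -0.0005, 0.343]
orientation: [0.707, -0.707, -0.009, 0.01]
ft_force: [1.3, 0.6, -7.6]
width: 0.0856
```

Request:
servo_tool:
  deltas:
    - [1,0,-0.04,0,0]
    - [1,0,-0.04,0,0]
    - [1,0,-0.04,0,0]
    - [1,0,-0.04,0,0]

```text
t: 1.32
tcp_pos: [0.8669, -0.002, 0.2909]
orientation: [0.707, -0.707, -0.009, 0.02]
ft_force: [2.2, 1.5, -5.7]
width: 0.0852
```

```bash
cat >> h.py <<'E'
def st():
    o=bot.get_obs(); m=R.from_quat(o['orientation']).as_matrix()
    print('t',round(o['t'],2),'q',np.round(o['q'],3),'p',np.round(o['tcp_pos'],4),'f',np.round(o['ft_force'],2),'w',round(o['width'],4))
    print('tx',np.round(m[:,0],3),'ty',np.round(m[:,1],3),'tz',np.round(m[:,2],3),'tilt deg',round(np.degrees(np.arccos(-m[2,2])),1))
    return o,m
E
python3 -c "
from h import *;st()"
```

```text
t 1.32 q [ 0.186  1.003  1.393  0.008 -2.004 -0.183] p [ 0.8669 -0.002   0.2909] f [ 2.22  1.54 -5.72] w 0.0852
tx [ 0.    -1.     0.015] ty [-0.999  0.     0.041] tz [-0.041 -0.015 -0.999] tilt deg 2.5
```

Request:
servo_tool:
  deltas:
    - [1,0,-0.04,0,0]
    - [1,0,-0.04,0,0]
    - [1,0,-0.04,0,0]
    - [1,0,-0.04,0,0]

```text
t: 1.65
tcp_pos: [0.9243, -0.0029, 0.2164]
orientation: [0.707, -0.707, 0.016, 0.001]
ft_force: [-0.6, 0.4, 0.1]
width: 0.0856
```

```bash
python3 -c "
from h import *;st()"
```

```text
t 1.65 q [ 0.181  1.096  1.405  0.029 -1.862 -0.171] p [ 0.9243 -0.0029  0.2164] f [-0.56  0.42  0.11] w 0.0856
tx [ 0.001 -1.     0.024] ty [-1.    -0.002 -0.022] tz [ 0.022 -0.024 -0.999] tilt deg 1.9
```

Request:
servo_tool:
  deltas:
    - [1,0,-0.036,-0.02,0]
    - [1,0,-0.036,-0.02,0]
    - [1,0,-0.036,-0.02,0]
    - [1,0,-0.036,-0.02,0]
    - [1,0,-0.036,-0.02,0]
    - [1,0,-0.036,-0.02,0]
    - [1,0,-0.036,-0.02,0]
    - [1,0,-0.036,-0.02,0]

```text
t: 2.32
tcp_pos: [0.962, 0.0009, 0.2938]
orientation: [0.704, -0.701, 0.095, -0.068]
ft_force: [0.6, -0.5, -0.2]
width: 0.0857
```

```bash
python3 -c "
from h import *;st()"
```

```text
t 2.32 q [ 0.196  1.029  1.408  0.082 -1.729 -0.17 ] p [9.620e-01 9.000e-04 2.938e-01] f [ 0.58 -0.47 -0.2 ] w 0.0857
tx [-0.    -0.999  0.038] ty [-0.974 -0.008 -0.228] tz [ 0.228 -0.037 -0.973] tilt deg 13.4
```

Request:
servo_tool:
  deltas:
    - [1,0,-0.04,-0.012,0]
    - [1,0,-0.04,-0.012,0]
    - [1,0,-0.04,-0.01,0]
    - [1,0,-0.04,-0.01,0]
    - [1,0,-0.04,-0.008,0]
    - [1,0,-0.04,-0.006,0]
    - [1,0,-0.04,-0.004,0]
    - [1,0,-0.04,-0.002,0]

```text
t: 2.98
tcp_pos: [1.0225, 0.0041, 0.3468]
orientation: [0.69, -0.686, 0.18, -0.146]
ft_force: [0.2, 0.4, 0.6]
width: 0.0853
```

```bash
python3 -c "
from h import *;st()"
```

```text
t 2.98 q [ 0.205  1.008  1.407  0.137 -1.521 -0.174] p [1.0225 0.0041 0.3468] f [0.16 0.38 0.63] w 0.0853
tx [-0.005 -0.999  0.049] ty [-0.894 -0.018 -0.448] tz [ 0.448 -0.046 -0.893] tilt deg 26.8
```

```bash
cat >> h.py <<'E'
def plan(*wps,step=.04,turn=0):
    """world waypoints from the current pose -> tool-frame shift per row, as segments (n rows, dx,dy,dz)"""
    o,m=st(); p=np.array(o['tcp_pos'])
    for w in wps:
        d=np.array(w,float)-p; n=max(1,int(np.ceil(np.linalg.norm(d)/step)))
        print(n,'rows of',np.round(m.T@d/n,4)); p=np.array(w,float)
E
python3 -c "
from h import *;import math
P=[(.6,0,.45)]+[(.6*math.cos(math.radians(a)),.6*math.sin(math.radians(a)),.5) for a in(-30,-60,-90,-120,-150,-180)]
plan(*P)"
```

```text
t 2.98 q [ 0.205  1.008  1.407  0.137 -1.521 -0.174] p [1.0225 0.0041 0.3468] f [0.16 0.38 0.63] w 0.0853
tx [-0.005 -0.999  0.049] ty [-0.894 -0.018 -0.448] tz [ 0.448 -0.046 -0.893] tilt deg 26.8
11 rows of [ 0.001   0.0301 -0.0256]
8 rows of [ 0.0378  0.0068 -0.0084]
8 rows of [ 0.0276  0.025  -0.011 ]
8 rows of [ 0.0102  0.0337 -0.0164]
8 rows of [-0.0098  0.0333 -0.0173]
8 rows of [-0.0273  0.0241 -0.0136]
8 rows of [-0.0374  0.0083 -0.0062]
```

Request:
servo_tool:
  deltas:
    - [1,0,0.03,-0.025,0]
    - [1,0,0.03,-0.025,0]
    - [1,0,0.03,-0.025,0]
    - [1,0,0.03,-0.025,0]
    - [1,0,0.03,-0.025,0]
    - [1,0,0.03,-0.025,0]
    - [1,0,0.03,-0.025,0]
    - [1,0,0.03,-0.025,0]
    - [1,0,0.03,-0.025,0]
    - [1,0,0.03,-0.025,0]
    - [1,0,0.03,-0.025,0]
    - [1,0.038,0.007,-0.008,0]
    - [1,0.038,0.007,-0.008,0]
    - [1,0.038,0.007,-0.008,0]
    - [1,0.038,0.007,-0.008,0]
    - [1,0.038,0.007,-0.008,0]
    - [1,0.038,0.007,-0.008,0]
    - [1,0.038,0.007,-0.008,0]
    - [1,0.038,0.007,-0.008,0]

```text
t: 4.57
tcp_pos: [0.5582, -0.2907, 0.4727]
orientation: [0.699, -0.676, 0.18, -0.145]
ft_force: [0.5, -0.7, -0.5]
width: 0.0856
```

```bash
python3 -c "
from h import *;import math
P=[(.6*math.cos(math.radians(a)),.6*math.sin(math.radians(a)),.5) for a in(-60,-90,-120,-150,-180)]
plan(*P)"
```

```text
t 4.57 q [-0.268  0.084  0.23  -0.084 -1.257  0.309] p [ 0.5582 -0.2907  0.4727] f [ 0.54 -0.75 -0.48] w 0.0856
tx [ 0.021 -0.998  0.056] ty [-0.893 -0.043 -0.447] tz [ 0.449 -0.04  -0.893] tilt deg 26.8
9 rows of [ 0.025   0.0254 -0.0146]
8 rows of [ 0.0093  0.0339 -0.0164]
8 rows of [-0.0108  0.0331 -0.0172]
8 rows of [-0.028   0.0233 -0.0134]
8 rows of [-0.0376  0.0073 -0.006 ]
```

Request:
servo_tool:
  deltas:
    - [1,0.025,0.025,-0.015,0]
    - [1,0.025,0.025,-0.015,0]
    - [1,0.025,0.025,-0.015,0]
    - [1,0.025,0.025,-0.015,0]
    - [1,0.025,0.025,-0.015,0]
    - [1,0.025,0.025,-0.015,0]
    - [1,0.025,0.025,-0.015,0]
    - [1,0.025,0.025,-0.015,0]
    - [1,0.025,0.025,-0.015,0]
    - [1,0.009,0.034,-0.016,0]
    - [1,0.009,0.034,-0.016,0]
    - [1,0.009,0.034,-0.016,0]
    - [1,0.009,0.034,-0.016,0]
    - [1,0.009,0.034,-0.016,0]
    - [1,0.009,0.034,-0.016,0]
    - [1,0.009,0.034,-0.016,0]
    - [1,0.009,0.034,-0.016,0]

```text
t: 5.98
tcp_pos: [-0.0217, -0.6192, 0.499]
orientation: [0.697, -0.677, 0.189, -0.142]
ft_force: [0.2, -1.5, 0.1]
width: 0.0853
```

```bash
python3 -c "
from h import *;import math
P=[(.6*math.cos(math.radians(a)),.6*math.sin(math.radians(a)),.5) for a in(-120,-150,-180)]
plan(*P)"
```

```text
t 5.98 q [-1.628  0.349  0.78  -0.51  -1.921  1.46 ] p [-0.0217 -0.6192  0.499 ] f [ 0.22 -1.53  0.12] w 0.0853
tx [ 0.012 -0.997  0.07 ] ty [-0.89  -0.042 -0.454] tz [ 0.456 -0.057 -0.888] tilt deg 27.3
8 rows of [-0.0128  0.0304 -0.0167]
8 rows of [-0.0277  0.0233 -0.0141]
8 rows of [-0.0375  0.0074 -0.0067]
```

Request:
servo_tool:
  deltas:
    - [1,-0.013,0.03,-0.017,0]
    - [1,-0.013,0.03,-0.017,0]
    - [1,-0.013,0.03,-0.017,0]
    - [1,-0.013,0.03,-0.017,0]
    - [1,-0.013,0.03,-0.017,0]
    - [1,-0.013,0.03,-0.017,0]
    - [1,-0.013,0.03,-0.017,0]
    - [1,-0.013,0.03,-0.017,0]
    - [1,-0.028,0.023,-0.014,0]
    - [1,-0.028,0.023,-0.014,0]
    - [1,-0.028,0.023,-0.014,0]
    - [1,-0.028,0.023,-0.014,0]
    - [1,-0.028,0.023,-0.014,0]
    - [1,-0.028,0.023,-0.014,0]
    - [1,-0.028,0.023,-0.014,0]
    - [1,-0.028,0.023,-0.014,0]

```text
t: 7.32
tcp_pos: [-0.5422, -0.2892, 0.4898]
orientation: [0.692, -0.682, 0.19, -0.142]
ft_force: [-0.8, -0.4, -0.2]
width: 0.0852
```

```bash
python3 -c "
from h import *;import math
P=[(.6*math.cos(math.radians(a)),.6*math.sin(math.radians(a)),.5) for a in(-175,)]
plan(*P)"
```

```text
t 7.32 q [-2.584  0.648  1.253 -0.508 -2.493  2.24 ] p [-0.5422 -0.2892  0.4898] f [-0.84 -0.36 -0.16] w 0.0852
tx [-0.001 -0.998  0.068] ty [-0.89  -0.03  -0.456] tz [ 0.457 -0.061 -0.887] tilt deg 27.4
7 rows of [-0.0337  0.0054 -0.007 ]
```

```bash
python3 -c "
from h import *
plan((-.7,-.08,.3));o,m=st()
print(m.T@np.array([-.036,0,.02]))"
```

```text
t 7.32 q [-2.584  0.648  1.253 -0.508 -2.493  2.24 ] p [-0.5422 -0.2892  0.4898] f [-0.84 -0.36 -0.16] w 0.0852
tx [-0.001 -0.998  0.068] ty [-0.89  -0.03  -0.456] tz [ 0.457 -0.061 -0.887] tilt deg 27.4
9 rows of [-0.0246  0.0245  0.0093]
t 7.32 q [-2.584  0.648  1.253 -0.508 -2.493  2.24 ] p [-0.5422 -0.2892  0.4898] f [-0.84 -0.36 -0.16] w 0.0852
tx [-0.001 -0.998  0.068] ty [-0.89  -0.03  -0.456] tz [ 0.457 -0.061 -0.887] tilt deg 27.4
[ 0.00140899  0.0229076  -0.0341944 ]
```

Request:
servo_tool:
  deltas:
    - [1,-0.025,0.025,0.009,0]
    - [1,-0.025,0.025,0.009,0]
    - [1,-0.025,0.025,0.009,0]
    - [1,-0.025,0.025,0.009,0]
    - [1,-0.025,0.025,0.009,0]
    - [1,-0.025,0.025,0.009,0]
    - [1,-0.025,0.025,0.009,0]
    - [1,-0.025,0.025,0.009,0]
    - [1,-0.025,0.025,0.009,0]
    - [1,0,0.023,-0.034,0]
    - [1,0,0.023,-0.034,0]
    - [1,0,0.023,-0.034,0]
    - [1,0,0.023,-0.034,0]
    - [1,0,0.023,-0.034,0]
    - [1,0,0.023,-0.034,0]

```text
t: 8.57
tcp_pos: [-0.7593, -0.0396, 0.2969]
orientation: [-0.69, 0.696, -0.165, 0.113]
ft_force: [0.2, 0.8, 0.3]
width: 0.0855
```

```bash
python3 -c "
from h import *
o,m=st()
print(m.T@np.array([-.036,0,.02]))"
```

```text
t 8.57 q [-2.948  0.998  1.407 -0.206 -2.346  2.822] p [-0.7593 -0.0396  0.2969] f [0.18 0.75 0.26] w 0.0855
tx [-0.022 -0.997  0.07 ] ty [-0.923 -0.006 -0.386] tz [ 0.385 -0.073 -0.92 ] tilt deg 23.1
[ 0.00220469  0.02550201 -0.03226123]
```

Request:
servo_tool:
  deltas:
    - [1,0,0.026,-0.032,0]
    - [1,0,0.026,-0.032,0]
    - [1,0,0.026,-0.032,0]
    - [1,0,0.027,-0.031,0]
    - [1,0,0.027,-0.031,0]
    - [1,0,0.028,-0.03,0]
    - [1,0,0.028,-0.03,0]
    - [1,0,0.029,-0.029,0]
    - [1,0,0.03,-0.028,0]
    - [1,0,0.031,-0.027,0]
    - [1,0,0.032,-0.026,0]
    - [1,0,0.033,-0.024,0]

```text
t: 9.57
tcp_pos: [-0.8172, -0.0109, 0.3469]
orientation: [-0.701, 0.711, -0.058, 0.009]
ft_force: [0.0, 0.4, 0.3]
width: 0.0853
```

```bash
python3 -c "
from h import *
o,m=st()
print(m.T@np.array([-.036,0,.02]))"
```

```text
t 9.57 q [-2.968  0.928  1.407 -0.101 -2.128  2.904] p [-0.8172 -0.0109  0.3469] f [0.04 0.41 0.25] w 0.0853
tx [-0.017 -0.997  0.069] ty [-0.995  0.011 -0.095] tz [ 0.094 -0.071 -0.993] tilt deg 6.8
[ 0.0020074   0.03393469 -0.02324666]
```

Request:
servo_tool:
  deltas:
    - [1,0,0.034,-0.024,0]
    - [1,0,0.034,-0.024,0]
    - [1,0,0.034,-0.023,0]
    - [1,0,0.034,-0.023,0]

```text
t: 9.9
tcp_pos: [-0.8448, -0.004, 0.3553]
orientation: [-0.701, 0.713, -0.022, -0.025]
ft_force: [-0.2, -0.5, 0.2]
width: 0.0857
```

```bash
python3 -c "
from h import *;import math
P=[(-.6,-.2,.45)]+[(.6*math.cos(math.radians(a)),.6*math.sin(math.radians(a)),.45) for a in(-130,-100,-70,-40,-10,20,55,90)]
plan(*P)"
```

```text
t 9.9 q [-2.973  0.92   1.406 -0.072 -2.039  2.922] p [-0.8448 -0.004   0.3553] f [-0.16 -0.53  0.15] w 0.0857
tx [-0.017 -0.998  0.066] ty [-1.     0.018  0.004] tz [-0.006 -0.066 -0.998] tilt deg 3.8
9 rows of [ 0.0219 -0.0275 -0.0092]
9 rows of [ 0.0284 -0.0243  0.0018]
8 rows of [ 0.0158 -0.0355  0.0009]
8 rows of [-0.004  -0.0386 -0.0004]
8 rows of [-0.0228 -0.0314 -0.0016]
8 rows of [-0.0354 -0.0158 -0.0024]
8 rows of [-0.0385  0.0041 -0.0025]
10 rows of [-0.0282  0.0225 -0.0018]
10 rows of [-0.0102  0.0346 -0.0005]
```

Request:
servo_tool:
  deltas:
    - [1,0.022,-0.028,-0.009,0]
    - [1,0.022,-0.028,-0.009,0]
    - [1,0.022,-0.028,-0.009,0]
    - [1,0.022,-0.028,-0.009,0]
    - [1,0.022,-0.028,-0.009,0]
    - [1,0.022,-0.028,-0.009,0]
    - [1,0.022,-0.028,-0.009,0]
    - [1,0.022,-0.028,-0.009,0]
    - [1,0.022,-0.028,-0.009,0]
    - [1,0.029,-0.025,0.002,0]
    - [1,0.029,-0.025,0.002,0]
    - [1,0.029,-0.025,0.002,0]
    - [1,0.029,-0.025,0.002,0]
    - [1,0.029,-0.025,0.002,0]
    - [1,0.029,-0.025,0.002,0]
    - [1,0.029,-0.025,0.002,0]
    - [1,0.029,-0.025,0.002,0]
    - [1,0.029,-0.025,0.002,0]

```text
t: 11.4
tcp_pos: [-0.3776, -0.4753, 0.4385]
orientation: [-0.696, 0.717, -0.023, -0.033]
ft_force: [-0.6, -0.0, -0.3]
width: 0.0854
```

Request:
servo_tool:
  deltas:
    - [1,0.016,-0.036,0,0]
    - [1,0.016,-0.036,0,0]
    - [1,0.016,-0.036,0,0]
    - [1,0.016,-0.036,0,0]
    - [1,0.016,-0.036,0,0]
    - [1,0.016,-0.036,0,0]
    - [1,0.016,-0.036,0,0]
    - [1,0.016,-0.036,0,0]
    - [1,-0.004,-0.039,0,0]
    - [1,-0.004,-0.039,0,0]
    - [1,-0.004,-0.039,0,0]
    - [1,-0.004,-0.039,0,0]
    - [1,-0.004,-0.039,0,0]
    - [1,-0.004,-0.039,0,0]
    - [1,-0.004,-0.039,0,0]
    - [1,-0.004,-0.039,0,0]

```text
t: 12.73
tcp_pos: [0.2488, -0.5985, 0.4393]
orientation: [-0.697, 0.715, -0.031, -0.041]
ft_force: [-0.3, -0.9, -0.2]
width: 0.0854
```

Request:
servo_tool:
  deltas:
    - [1,-0.023,-0.031,0,0]
    - [1,-0.023,-0.031,0,0]
    - [1,-0.023,-0.031,0,0]
    - [1,-0.023,-0.031,0,0]
    - [1,-0.023,-0.031,0,0]
    - [1,-0.023,-0.031,0,0]
    - [1,-0.023,-0.031,0,0]
    - [1,-0.023,-0.031,0,0]
    - [1,-0.035,-0.016,0,0]
    - [1,-0.035,-0.016,0,0]
    - [1,-0.035,-0.016,0,0]
    - [1,-0.035,-0.016,0,0]
    - [1,-0.035,-0.016,0,0]
    - [1,-0.035,-0.016,0,0]
    - [1,-0.035,-0.016,0,0]
    - [1,-0.035,-0.016,0,0]

```text
t: 14.07
tcp_pos: [0.6608, -0.1282, 0.3834]
orientation: [-0.698, 0.714, -0.04, -0.038]
ft_force: [0.7, -1.2, -0.4]
width: 0.0853
```

```bash
python3 -c "
from h import *;import math
P=[(.6*math.cos(math.radians(a)),.6*math.sin(math.radians(a)),.45) for a in(20,55,90)]
plan(*P)"
```

```text
t 14.07 q [ 0.104  0.413  0.462  0.111 -1.629 -0.12 ] p [ 0.6608 -0.1282  0.3834] f [ 0.75 -1.2  -0.4 ] w 0.0853
tx [-0.023 -0.994  0.111] ty [-1.     0.022 -0.004] tz [ 0.002 -0.111 -0.994] tilt deg 6.4
9 rows of [-0.0357  0.0116 -0.0115]
10 rows of [-0.0279  0.0226 -0.0032]
10 rows of [-0.01    0.0346 -0.0013]
```

Request:
servo_tool:
  deltas:
    - [1,-0.036,0.012,-0.011,0]
    - [1,-0.036,0.012,-0.011,0]
    - [1,-0.036,0.012,-0.011,0]
    - [1,-0.036,0.012,-0.011,0]
    - [1,-0.036,0.012,-0.011,0]
    - [1,-0.036,0.012,-0.011,0]
    - [1,-0.036,0.012,-0.011,0]
    - [1,-0.036,0.012,-0.011,0]
    - [1,-0.036,0.012,-0.011,0]
    - [1,-0.028,0.023,-0.003,0]
    - [1,-0.028,0.023,-0.003,0]
    - [1,-0.028,0.023,-0.003,0]
    - [1,-0.028,0.023,-0.003,0]
    - [1,-0.028,0.023,-0.003,0]
    - [1,-0.028,0.023,-0.003,0]
    - [1,-0.028,0.023,-0.003,0]
    - [1,-0.028,0.023,-0.003,0]
    - [1,-0.028,0.023,-0.003,0]
    - [1,-0.028,0.023,-0.003,0]

```text
t: 15.65
tcp_pos: [0.3238, 0.526, 0.444]
orientation: [-0.701, 0.712, -0.039, -0.028]
ft_force: [0.9, 1.4, -0.7]
width: 0.0851
```

```bash
python3 -c "
from h import *
plan((0,.8,.35))"
```

```text
t 15.65 q [ 1.302  0.382  0.588  0.041 -1.864 -1.308] p [0.3238 0.526  0.444 ] f [ 0.94  1.43 -0.75] w 0.0851
tx [-0.016 -0.995  0.094] ty [-1.     0.015 -0.016] tz [ 0.015 -0.094 -0.995] tilt deg 5.5
11 rows of [-0.0251  0.0299  0.0057]
```

Request:
servo_tool:
  deltas:
    - [1,-0.025,0.03,0.005,0]
    - [1,-0.025,0.03,0.005,0]
    - [1,-0.025,0.03,0.005,0]
    - [1,-0.025,0.03,0.005,0]
    - [1,-0.025,0.03,0.005,0]
    - [1,-0.025,0.03,0.005,0]
    - [1,-0.025,0.03,0.005,0]
    - [1,-0.025,0.03,0.005,0]
    - [1,-0.025,0.03,0.005,0]
    - [1,-0.025,0.03,0.005,0]
    - [1,-0.025,0.03,0.005,0]
    - [1,-0.034,0,-0.024,0]
    - [1,-0.034,0,-0.024,0]
    - [1,-0.034,0,-0.024,0]
    - [1,-0.034,0,-0.024,0]

```text
t: 16.9
tcp_pos: [-0.0179, 0.8425, 0.3587]
orientation: [-0.707, 0.708, -0.01, 0.011]
ft_force: [-0.2, 0.0, 0.6]
width: 0.0853
```

```bash
python3 -c "
from h import *
plan((0,.8,.35))"
```

```text
t 16.9 q [ 1.794  0.933  1.406  0.032 -2.048 -1.781] p [-0.0179  0.8425  0.3587] f [-0.17  0.03  0.6 ] w 0.0853
tx [-0.001 -1.    -0.002] ty [-1.     0.001 -0.029] tz [ 0.029  0.002 -1.   ] tilt deg 1.7
2 rows of [ 0.0213 -0.0088  0.0046]
```

```bash
python3 - <<'E'
from h import *
c=snap('scene','s1'); d=snap('side','d1')
im=c['pixels'][:,:,::-1]
cv2.imwrite('pics/s1c.png',cv2.resize(im[125:255,140:400],None,fx=3,fy=3,interpolation=cv2.INTER_CUBIC))
im=d['pixels'][:,:,::-1]
cv2.imwrite('pics/d1c.png',cv2.resize(im[120:340,160:420],None,fx=2.6,fy=2.6,interpolation=cv2.INTER_CUBIC))
E
```

Request:
servo_tool:
  deltas:
    - [1,0.02,-0.01,0,-1.4]
    - [1,0.02,-0.01,0,-1.4]
    - [1,0,0,0,-1.4]
    - [1,0,0,0,-1.4]
    - [1,0,0,0,-1.4]
    - [1,0,0,0,-1.4]
    - [1,0,0,0,-1.4]
    - [1,0,0,0,-1.4]
    - [1,0,0,0,-1.4]
    - [1,0,0,0,-1.4]
    - [1,0,0,0,-1.4]
    - [1,0,0,0,-1.4]
    - [1,0,0,0,-1.4]

```text
t: 18.08
tcp_pos: [0.0204, 0.7995, 0.4009]
orientation: [0.999, 0.009, 0.011, -0.03]
ft_force: [0.9, -0.2, 0.2]
width: 0.0852
```

```bash
python3 -c "
from h import *
plan((.43,.25,.26))"
```

```text
t 18.08 q [ 1.76   0.707  1.046  0.033 -1.855 -0.161] p [0.0204 0.7995 0.4009] f [ 0.95 -0.16  0.18] w 0.0852
tx [1.    0.017 0.022] ty [ 0.018 -0.998 -0.059] tz [ 0.021  0.06  -0.998] tilt deg 3.6
18 rows of [0.0221 0.0314 0.0065]
```

Request:
servo_tool:
  deltas:
    - [1,0.022,0.031,0.006,0]
    - [1,0.022,0.031,0.006,0]
    - [1,0.022,0.031,0.006,0]
    - [1,0.022,0.031,0.006,0]
    - [1,0.022,0.031,0.006,0]
    - [1,0.022,0.031,0.006,0]
    - [1,0.022,0.031,0.006,0]
    - [1,0.022,0.031,0.006,0]
    - [1,0.022,0.031,0.006,0]
    - [1,0.022,0.031,0.006,0]
    - [1,0.022,0.031,0.006,0]
    - [1,0.022,0.031,0.006,0]
    - [1,0.022,0.031,0.006,0]
    - [1,0.022,0.031,0.006,0]
    - [1,0.022,0.031,0.006,0]
    - [1,0.022,0.031,0.006,0]
    - [1,0.022,0.031,0.006,0]
    - [1,0.022,0.031,0.006,0]
    - [1,0,0,0,0]

```text
t: 19.67
tcp_pos: [0.4533, 0.2275, 0.2955]
orientation: [0.995, 0.001, 0.035, -0.09]
ft_force: [-0.4, 1.0, 0.2]
width: 0.0853
```

```bash
cat >> h.py <<'E'
def wsnap(fn):
    o=bot.get_obs(); c=bot.camera('wrist'); cv2.imwrite(f'pics/{fn}.png',c['pixels'][:,:,::-1])
    T=np.eye(4); T[:3,:3]=R.from_quat(o['orientation']).as_matrix(); T[:3,3]=o['tcp_pos']
    W=T@np.array(c['hand_eye']); np.savez(f'pics/{fn}.npz',W=W,K=c['intrinsics']); return c,W
def wray(fn,u,v,z):
    d=np.load(f'pics/{fn}.npz');K=d['K'];W=d['W']
    x,y=(u-K[0,2]),(v-K[1,2]); r=np.hypot(x,y); th=r/K[0,0]
    e=np.array([np.sin(th)*x/max(r,1e-9),-np.sin(th)*y/max(r,1e-9),-np.cos(th)])
    g=W[:3,:3]@e; return W[:3,3]+g*(z-W[2,3])/g[2]
E
python3 -c "
from h import *
wsnap('w1');st()"
```

```text
t 19.72 q [ 0.726  0.04  -0.161 -0.096 -1.196  0.876] p [0.4529 0.2291 0.2973] f [-0.71  0.25  0.85] w 0.0855
tx [ 0.997 -0.003  0.071] ty [ 0.01  -0.983 -0.182] tz [ 0.071  0.182 -0.981] tilt deg 11.3
```

```bash
python3 -c "
from h import *
plan((.55,.5,.35))
print([np.round(wray('w1',u,v,.07),3) for u,v in((266,162),(378,167))])
c=dict(np.load('pics/s1.npz'));print(onz(c,322,212,.005),onz(c,322,212,.075))"
```

```text
t 19.72 q [ 0.726  0.04  -0.161 -0.096 -1.196  0.876] p [0.4529 0.2291 0.2973] f [-0.71  0.25  0.85] w 0.0855
tx [ 0.997 -0.003  0.071] ty [ 0.01  -0.983 -0.182] tz [ 0.071  0.182 -0.981] tilt deg 11.3
8 rows of [ 0.0125 -0.0344  0.0006]
[array([0.466, 0.255, 0.07 ]), array([0.466, 0.098, 0.07 ])]
[0.57264846 0.25227401 0.005     ] [0.61148406 0.23993567 0.075     ]
```

Request:
servo_tool:
  deltas:
    - [1,0.0125,-0.0345,0,0]
    - [1,0.0125,-0.0345,0,0]
    - [1,0.0125,-0.0345,0,0]
    - [1,0.0125,-0.0345,0,0]
    - [1,0.0125,-0.0345,0,0]
    - [1,0.0125,-0.0345,0,0]
    - [1,0.0125,-0.0345,0,0]
    - [1,0.0125,-0.0345,0,0]

```text
t: 20.38
tcp_pos: [0.5504, 0.4996, 0.3915]
orientation: [0.993, -0.004, 0.052, -0.109]
ft_force: [0.4, -0.1, 0.5]
width: 0.0853
```

```bash
python3 -c "
from h import *
st()"
```

```text
t 20.38 q [ 0.933  0.42   0.533 -0.045 -1.446  0.631] p [0.5504 0.4996 0.3915] f [ 0.41 -0.11  0.48] w 0.0853
tx [ 0.995 -0.019  0.103] ty [ 0.004 -0.976 -0.217] tz [ 0.104  0.216 -0.971] tilt deg 13.9
```

Request:
servo_tool:
  deltas:
    - [1,-0.003,0.008,0,0]
    - [1,-0.003,0.008,0,0]
    - [1,-0.003,0.008,0,0]
    - [1,-0.003,0.008,0,0]
    - [1,-0.003,0.008,0,0]
    - [1,-0.003,0.008,0,0]
    - [1,-0.003,0.008,0,0]
    - [1,-0.003,0.008,0,0]
    - [1,-0.003,0.008,0,0]
    - [1,-0.003,0.008,0,0]
    - [1,-0.003,0.008,0,0]
    - [1,-0.003,0.008,0,0]
    - [1,-0.003,0.008,0,0]
    - [1,-0.003,0.008,0,0]
    - [1,-0.003,0.008,0,0]
    - [1,-0.003,0.008,0,0]

```text
t: 21.72
tcp_pos: [0.4884, 0.3565, 0.3838]
orientation: [0.989, -0.003, 0.069, -0.129]
ft_force: [-0.0, -0.5, 0.2]
width: 0.0858
```

```bash
python3 -c "
from h import *
st()"
```

```text
t 21.72 q [ 0.862  0.128  0.114 -0.065 -1.27   0.714] p [0.4884 0.3565 0.3838] f [-0.03 -0.47  0.22] w 0.0858
tx [ 0.991 -0.023  0.135] ty [ 0.012 -0.967 -0.256] tz [ 0.137  0.255 -0.957] tilt deg 16.8
```

Request:
servo_tool:
  deltas:
    - [1,0,0,0,0]
    - [1,0,0,0,0]
    - [1,0,0,0,0]
    - [1,0,0,0,0]
    - [1,0,0,0,0]
    - [1,0,0,0,0]

```text
t: 22.22
tcp_pos: [0.4874, 0.3543, 0.3857]
orientation: [0.989, -0.003, 0.07, -0.13]
ft_force: [-0.6, -0.0, -0.7]
width: 0.0856
```

```bash
python3 -c "
from h import *
st()"
```

```text
t 22.22 q [ 0.861  0.122  0.111 -0.065 -1.269  0.714] p [0.4874 0.3543 0.3857] f [-0.62 -0.04 -0.7 ] w 0.0856
tx [ 0.99  -0.025  0.138] ty [ 0.012 -0.966 -0.258] tz [ 0.139  0.257 -0.956] tilt deg 17.0
```

Request:
servo_tool:
  deltas:
    - [1,0,0,0.03,0]
    - [1,0,0,0.03,0]
    - [1,0,0,0.03,0]
    - [1,0,0,0.03,0]

```text
t: 22.55
tcp_pos: [0.5094, 0.3899, 0.2774]
orientation: [0.988, -0.002, 0.077, -0.137]
ft_force: [0.5, -0.6, -0.2]
width: 0.0856
```

```bash
python3 -c "
from h import *
st()"
```

```text
t 22.55 q [ 0.875  0.211 -0.046 -0.065 -1.004  0.717] p [0.5094 0.3899 0.2774] f [ 0.5  -0.64 -0.18] w 0.0856
tx [ 0.988 -0.026  0.152] ty [ 0.016 -0.963 -0.27 ] tz [ 0.154  0.269 -0.951] tilt deg 18.1
```

Request:
servo_tool:
  deltas:
    - [1,0,0,0,0]
    - [1,0,0,0,0]

```text
t: 22.72
tcp_pos: [0.5074, 0.3893, 0.2685]
orientation: [0.989, -0.002, 0.072, -0.131]
ft_force: [-0.2, 0.4, 2.1]
width: 0.0854
```

```bash
python3 -c "
from h import *
st()"
```

```text
t 22.72 q [ 0.876  0.219 -0.053 -0.067 -1.004  0.717] p [0.5074 0.3893 0.2685] f [-0.2   0.38  2.13] w 0.0854
tx [ 0.99  -0.024  0.142] ty [ 0.014 -0.965 -0.26 ] tz [ 0.143  0.259 -0.955] tilt deg 17.2
```

Request:
servo_tool:
  deltas:
    - [1,0,0,-0.01,0]
    - [1,0,0,-0.01,0]
    - [1,0,0,-0.01,0]
    - [1,0,0,-0.01,0]
    - [1,0,0,-0.01,0]
    - [1,0,0,-0.01,0]
    - [1,0,0,-0.01,0]
    - [1,0,0,-0.01,0]

```text
t: 23.38
tcp_pos: [0.4963, 0.3667, 0.3631]
orientation: [0.988, -0.002, 0.078, -0.136]
ft_force: [-1.0, 0.6, -0.1]
width: 0.0854
```

```bash
python3 -c "
from h import *
st()"
```

```text
t 23.38 q [ 0.866  0.14   0.072 -0.061 -1.194  0.714] p [0.4963 0.3667 0.3631] f [-0.97  0.6  -0.06] w 0.0854
tx [ 0.988 -0.025  0.153] ty [ 0.017 -0.963 -0.269] tz [ 0.154  0.269 -0.951] tilt deg 18.0
```

Request:
servo_tool:
  deltas:
    - [1,0,0,0.01,0]
    - [1,0,0,0.01,0]
    - [1,0,0,0.01,0]
    - [1,0,0,0.01,0]
    - [1,0,0,0.01,0]
    - [1,0,0,0.01,0]
    - [1,0,0,0.01,0]
    - [1,0,0,0.01,0]

```text
t: 24.05
tcp_pos: [0.5104, 0.3898, 0.2856]
orientation: [0.987, -0.002, 0.08, -0.138]
ft_force: [0.4, 0.2, 0.2]
width: 0.0853
```

```bash
python3 -c "
from h import *
st()"
```

```text
t 24.05 q [ 0.875  0.205 -0.036 -0.062 -1.014  0.716] p [0.5104 0.3898 0.2856] f [0.38 0.22 0.22] w 0.0853
tx [ 0.987 -0.026  0.158] ty [ 0.018 -0.962 -0.273] tz [ 0.159  0.273 -0.949] tilt deg 18.4
```

```bash
cat >> h.py <<'E'
def arc(azs,Rr,z): return [(Rr*np.cos(np.radians(a)),Rr*np.sin(np.radians(a)),z) for a in azs]
E
python3 -c "
from h import *
plan(*arc((10,-20,-50,-80,-118),.55,.4),(-.36,-.66,.35))"
```

```text
t 24.05 q [ 0.875  0.205 -0.036 -0.062 -1.014  0.716] p [0.5104 0.3898 0.2856] f [0.38 0.22 0.22] w 0.0853
tx [ 0.987 -0.026  0.158] ty [ 0.018 -0.962 -0.273] tz [ 0.159  0.273 -0.949] tilt deg 18.4
8 rows of [ 0.0071  0.0315 -0.023 ]
8 rows of [-0.0021  0.034  -0.0102]
8 rows of [-0.0194  0.0277 -0.0112]
8 rows of [-0.0314  0.0139 -0.0092]
9 rows of [-0.039  -0.0067 -0.0045]
6 rows of [-0.0173  0.0299 -0.0027]
```

Request:
servo_tool:
  deltas:
    - [1,0.007,0.032,-0.023,0]
    - [1,0.007,0.032,-0.023,0]
    - [1,0.007,0.032,-0.023,0]
    - [1,0.007,0.032,-0.023,0]
    - [1,0.007,0.032,-0.023,0]
    - [1,0.007,0.032,-0.023,0]
    - [1,0.007,0.032,-0.023,0]
    - [1,0.007,0.032,-0.023,0]
    - [1,-0.002,0.034,-0.01,0]
    - [1,-0.002,0.034,-0.01,0]
    - [1,-0.002,0.034,-0.01,0]
    - [1,-0.002,0.034,-0.01,0]
    - [1,-0.002,0.034,-0.01,0]
    - [1,-0.002,0.034,-0.01,0]
    - [1,-0.002,0.034,-0.01,0]
    - [1,-0.002,0.034,-0.01,0]

```text
t: 25.38
tcp_pos: [0.5231, -0.2085, 0.3876]
orientation: [0.989, 0.004, 0.07, -0.131]
ft_force: [0.1, 0.3, 1.1]
width: 0.0852
```

```bash
python3 -c "
from h import *
plan(*arc((-50,-80,-118),.55,.4),(-.36,-.66,.35))"
```

```text
t 25.38 q [-0.278  0.206  0.301 -0.292 -1.6    1.838] p [ 0.5231 -0.2085  0.3876] f [0.11 0.31 1.13] w 0.0852
tx [ 0.99  -0.011  0.14 ] ty [ 0.026 -0.966 -0.258] tz [ 0.138  0.26  -0.956] tilt deg 17.1
7 rows of [-0.0234  0.0283 -0.0129]
8 rows of [-0.0318  0.0137 -0.0083]
9 rows of [-0.039  -0.007  -0.0038]
6 rows of [-0.0176  0.0298 -0.0019]
```

Request:
servo_tool:
  deltas:
    - [1,-0.023,0.028,-0.013,0]
    - [1,-0.023,0.028,-0.013,0]
    - [1,-0.023,0.028,-0.013,0]
    - [1,-0.023,0.028,-0.013,0]
    - [1,-0.023,0.028,-0.013,0]
    - [1,-0.023,0.028,-0.013,0]
    - [1,-0.023,0.028,-0.013,0]
    - [1,-0.01,0.008,0,1.4]
    - [1,0,0,0,1.4]
    - [1,0,0,0,1.4]
    - [1,0,0,0,1.4]
    - [1,0,0,0,1.4]
    - [1,0,0,0,1.4]

```text
t: 26.47
tcp_pos: [0.3381, -0.4487, 0.3773]
orientation: [0.92, -0.362, 0.009, -0.15]
ft_force: [0.8, 0.6, 0.5]
width: 0.0855
```

```bash
python3 -c "
from h import *
plan(*arc((-80,-118),.55,.4),(-.36,-.66,.33))"
```

```text
t 26.47 q [-0.816  0.309  0.411 -0.286 -1.781  1.594] p [ 0.3381 -0.4487  0.3773] f [0.77 0.57 0.46] w 0.0855
tx [ 0.738 -0.668 -0.093] ty [-0.663 -0.694 -0.283] tz [ 0.124  0.27  -0.955] tilt deg 17.3
7 rows of [-0.017   0.0313 -0.011 ]
9 rows of [-0.0332  0.0217 -0.0032]
6 rows of [0.008  0.0347 0.0012]
```

Request:
servo_tool:
  deltas:
    - [1,-0.017,0.031,-0.011,0]
    - [1,-0.017,0.031,-0.011,0]
    - [1,-0.017,0.031,-0.011,0]
    - [1,-0.017,0.031,-0.011,0]
    - [1,-0.017,0.031,-0.011,0]
    - [1,-0.017,0.031,-0.011,0]
    - [1,-0.017,0.031,-0.011,0]
    - [1,-0.033,0.022,0,0]
    - [1,-0.033,0.022,0,0]
    - [1,-0.033,0.022,0,0]
    - [1,-0.033,0.022,0,0]
    - [1,-0.033,0.022,0,0]
    - [1,-0.033,0.022,0,0]
    - [1,-0.033,0.022,0,0]
    - [1,-0.033,0.022,0,0]
    - [1,-0.033,0.022,0,0]

```text
t: 27.8
tcp_pos: [-0.2698, -0.4868, 0.3517]
orientation: [0.92, -0.358, 0.003, -0.159]
ft_force: [-0.0, -0.6, 0.9]
width: 0.0858
```

```bash
python3 -c "
from h import *
plan((-.36,-.66,.3));o,m=st();print(m.T@np.array([-.0175,-.032,.019]))"
```

```text
t 27.8 q [-1.814  0.4    0.391 -0.047 -1.879  2.636] p [-0.2698 -0.4868  0.3517] f [-0.01 -0.64  0.94] w 0.0858
tx [ 0.744 -0.659 -0.109] ty [-0.658 -0.693 -0.295] tz [ 0.119  0.291 -0.949] tilt deg 18.3
6 rows of [ 0.0088  0.0324 -0.002 ]
t 27.8 q [-1.814  0.4    0.391 -0.047 -1.879  2.636] p [-0.2698 -0.4868  0.3517] f [-0.01 -0.64  0.94] w 0.0858
tx [ 0.744 -0.659 -0.109] ty [-0.658 -0.693 -0.295] tz [ 0.119  0.291 -0.949] tilt deg 18.3
[ 0.00600646  0.02808576 -0.02943404]
```

Request:
servo_tool:
  deltas:
    - [1,0.009,0.032,-0.002,0]
    - [1,0.009,0.032,-0.002,0]
    - [1,0.009,0.032,-0.002,0]
    - [1,0.009,0.032,-0.002,0]
    - [1,0.009,0.032,-0.002,0]
    - [1,0.009,0.032,-0.002,0]
    - [1,0.01,0.027,-0.03,0]
    - [1,0.01,0.027,-0.03,0]
    - [1,0.01,0.027,-0.03,0]
    - [1,0.01,0.027,-0.03,0]
    - [1,0.01,0.027,-0.03,0]
    - [1,0.01,0.028,-0.029,0]
    - [1,0.01,0.029,-0.028,0]
    - [1,0.01,0.03,-0.027,0]

```text
t: 28.97
tcp_pos: [-0.3809, -0.722, 0.3001]
orientation: [0.926, -0.365, -0.015, -0.097]
ft_force: [-0.1, 0.1, 1.1]
width: 0.0852
```

```bash
python3 -c "
from h import *
o,m=st();print(m.T@np.array([-.014,-.034,.019]))"
```

```text
t 28.97 q [-1.854  1.008  1.408  0.015 -2.168  2.681] p [-0.3809 -0.722   0.3001] f [-0.12  0.08  1.09] w 0.0852
tx [ 0.733 -0.673 -0.099] ty [-0.679 -0.714 -0.169] tz [ 0.043  0.191 -0.981] tilt deg 11.3
[ 0.01073704  0.03057824 -0.02574272]
```

Request:
servo_tool:
  deltas:
    - [1,0.011,0.031,-0.025,0]
    - [1,0.011,0.031,-0.025,0]
    - [1,0.011,0.032,-0.024,0]
    - [1,0.011,0.032,-0.023,0]
    - [1,0.011,0.033,-0.022,0]
    - [1,0.011,0.033,-0.022,0]
    - [1,0.011,0.033,-0.021,0]

```text
t: 29.55
tcp_pos: [-0.388, -0.772, 0.3256]
orientation: [0.931, -0.364, -0.03, -0.002]
ft_force: [-0.3, 0.3, 1.0]
width: 0.0854
```

```bash
python3 -c "
from h import *
plan(*arc((-118,-80,-40,),.6,.38))"
```

```text
t 29.55 q [-1.827  0.98   1.407  0.066 -2.008  2.68 ] p [-0.388  -0.772   0.3256] f [-0.32  0.31  1.02] w 0.0854
tx [ 0.733 -0.678 -0.058] ty [-0.678 -0.735  0.019] tz [-0.056  0.025 -0.998] tilt deg 3.5
7 rows of [-0.0128 -0.0356 -0.0077]
10 rows of [ 0.0324 -0.0217 -0.0023]
11 rows of [ 0.011  -0.0356 -0.0013]
```

Request:
servo_tool:
  deltas:
    - [1,-0.013,-0.036,-0.005,0]
    - [1,-0.013,-0.036,-0.005,0]
    - [1,-0.013,-0.036,-0.005,0]
    - [1,-0.013,-0.036,-0.005,0]
    - [1,-0.013,-0.036,-0.005,0]
    - [1,-0.013,-0.036,-0.005,0]
    - [1,0.032,-0.022,0,0]
    - [1,0.032,-0.022,0,0]
    - [1,0.032,-0.022,0,0]
    - [1,0.032,-0.022,0,0]
    - [1,0.032,-0.022,0,0]
    - [1,0.032,-0.022,0,0]
    - [1,0.032,-0.022,0,0]
    - [1,0.032,-0.022,0,0]
    - [1,0.032,-0.022,0,0]
    - [1,0.032,-0.022,0,0]

```text
t: 30.88
tcp_pos: [0.0803, -0.6539, 0.3222]
orientation: [0.929, -0.369, -0.028, 0.005]
ft_force: [-0.2, -1.0, -0.9]
width: 0.0855
```

```bash
python3 -c "
from h import *
plan(*arc((-40,0),.56,.36),(.46,.2,.3))"
```

```text
t 30.88 q [-1.179  0.409  0.338  0.048 -1.533  1.99 ] p [ 0.0803 -0.6539  0.3222] f [-0.24 -1.03 -0.95] w 0.0855
tx [ 0.726 -0.686 -0.049] ty [-0.686 -0.727  0.03 ] tz [-0.056  0.012 -0.998] tilt deg 3.3
12 rows of [ 0.0041 -0.0376 -0.0045]
10 rows of [-0.0152 -0.0352 -0.0003]
6 rows of [-0.0345 -0.0131  0.0113]
```

Request:
servo_tool:
  deltas:
    - [1,0.004,-0.037,-0.004,0]
    - [1,0.004,-0.037,-0.004,0]
    - [1,0.004,-0.037,-0.004,0]
    - [1,0.004,-0.037,-0.004,0]
    - [1,0.004,-0.037,-0.004,0]
    - [1,0.004,-0.037,-0.004,0]
    - [1,0.004,-0.037,-0.004,0]
    - [1,0.004,-0.037,-0.004,0]
    - [1,0.004,-0.037,-0.004,0]
    - [1,0.004,-0.037,-0.004,0]
    - [1,0.004,-0.037,-0.004,0]
    - [1,-0.01,-0.03,0,-1.4]
    - [1,0,-0.03,0,-1.4]
    - [1,0,-0.03,0,-1.4]
    - [1,0,-0.03,0,-1.4]
    - [1,0,-0.03,0,-1.4]

```text
t: 32.22
tcp_pos: [0.4855, -0.2383, 0.3445]
orientation: [0.998, -0.063, -0.022, 0.0]
ft_force: [0.3, -0.4, -0.3]
width: 0.0853
```

```bash
python3 -c "
from h import *
plan((.45,.25,.26))"
```

```text
t 32.22 q [-0.154  0.197  0.111  0.004 -1.529  1.599] p [ 0.4855 -0.2383  0.3445] f [ 0.31 -0.38 -0.34] w 0.0853
tx [ 0.991 -0.125 -0.044] ty [-0.125 -0.992  0.003] tz [-0.044  0.003 -0.999] tilt deg 2.5
13 rows of [-0.0071 -0.0369  0.0067]
```

Request:
servo_tool:
  deltas:
    - [1,-0.007,-0.037,0.007,0]
    - [1,-0.007,-0.037,0.007,0]
    - [1,-0.007,-0.037,0.007,0]
    - [1,-0.007,-0.037,0.007,0]
    - [1,-0.007,-0.037,0.007,0]
    - [1,-0.007,-0.037,0.007,0]
    - [1,-0.007,-0.037,0.007,0]
    - [1,-0.007,-0.037,0.007,0]
    - [1,-0.007,-0.037,0.007,0]
    - [1,-0.007,-0.037,0.007,0]
    - [1,-0.007,-0.037,0.007,0]
    - [1,-0.007,-0.037,0.007,0]
    - [1,-0.007,-0.037,0.007,0]
    - [1,0,0,0,0]
    - [1,0,0,0,0]

```text
t: 33.47
tcp_pos: [0.4518, 0.2807, 0.2551]
orientation: [0.998, -0.055, -0.008, -0.004]
ft_force: [-0.7, -0.6, 0.2]
width: 0.0857
```

```bash
python3 -c "
from h import *
wsnap('w2');st()"
```

```text
t 33.52 q [ 0.849  0.191 -0.104 -0.019 -1.279  0.615] p [0.4518 0.2804 0.2549] f [-0.3   0.88  0.3 ] w 0.0855
tx [ 0.994 -0.111 -0.017] ty [-0.112 -0.994 -0.007] tz [-0.016  0.009 -1.   ] tilt deg 1.0
```

```bash
cat >> h.py <<'E'
def tin(fn,u,v,half=40):
    """tin near pixel: lid rectangle (light grey + grip) -> centre at z=.042, yaw; grip blob -> centre at z~.06"""
    im=cv2.imread(f'pics/{fn}.png'); hsv=cv2.cvtColor(im,cv2.COLOR_BGR2HSV)
    x0,y0=max(0,u-half),max(0,v-half); h=hsv[y0:v+half,x0:u+half]
    light=((h[:,:,2]>125)&(h[:,:,1]<38)).astype(np.uint8)
    light=cv2.morphologyEx(light,cv2.MORPH_OPEN,np.ones((3,3)))
    cs,_=cv2.findContours(light,cv2.RETR_EXTERNAL,cv2.CHAIN_APPROX_NONE)
    c=max(cs,key=cv2.contourArea); hull=cv2.convexHull(c); bx=cv2.boxPoints(cv2.minAreaRect(hull))+[x0,y0]
    w=np.array([wray(fn,*b,.042) for b in bx]); 
    e1=w[1]-w[0]; e2=w[2]-w[1]; L=e1 if np.linalg.norm(e1)>np.linalg.norm(e2) else e2
    yaw=np.degrees(np.arctan2(L[1],L[0])); yaw=(yaw+90)%180-90
    print('lid centre',np.round(w.mean(0),4),'sides',np.round([np.linalg.norm(e1),np.linalg.norm(e2)],3),'yaw',round(yaw,1))
    inside=np.zeros_like(light); cv2.fillPoly(inside,[hull],1)
    dark=((h[:,:,2]<60)&(inside>0)).astype(np.uint8)
    cs,_=cv2.findContours(dark,cv2.RETR_EXTERNAL,cv2.CHAIN_APPROX_NONE)
    c=max(cs,key=cv2.contourArea); bx=cv2.boxPoints(cv2.minAreaRect(c))+[x0,y0]
    w=np.array([wray(fn,*b,.06) for b in bx]); e1=w[1]-w[0]; e2=w[2]-w[1];L=e1 if np.linalg.norm(e1)>np.linalg.norm(e2) else e2
    yaw=np.degrees(np.arctan2(L[1],L[0])); yaw=(yaw+90)%180-90
    print('grip centre',np.round(w.mean(0),4),np.round([np.linalg.norm(e1),np.linalg.norm(e2)],3),'yaw',round(yaw,1))
E
python3 -c "
from h import *
tin('w2',275,160);tin('w2',388,150)
for n,u,v in(('case front-left corner',212,99),('front right',416,77),('catch',320,91)): print(n,wray('w2',u,v,.084))
"
```

```text
lid centre [0.4498 0.256  0.042 ] sides [0.084 0.059] yaw -8.6
grip centre [0.4336 0.2598 0.06  ] [0.014 0.023] yaw 73.1
lid centre [0.4463 0.0932 0.042 ] sides [0.059 0.09 ] yaw 23.0
grip centre [0.4455 0.0957 0.06  ] [0.03  0.045] yaw 21.3
case front-left corner [0.53730476 0.32380437 0.084     ]
front right [0.54816756 0.06689085 0.084     ]
catch [0.53355655 0.19708873 0.084     ]
```

```bash
python3 -c "
from h import *
plan((.449,.256,.12),(.449,.256,.047),step=.025)"
```

```text
t 33.52 q [ 0.849  0.191 -0.104 -0.019 -1.279  0.615] p [0.4518 0.2804 0.2549] f [-0.3   0.88  0.3 ] w 0.0855
tx [ 0.994 -0.111 -0.017] ty [-0.112 -0.994 -0.007] tz [-0.016  0.009 -1.   ] tilt deg 1.0
6 rows of [0.0004 0.0043 0.0224]
3 rows of [0.0004 0.0002 0.0243]
```

Request:
servo_tool:
  deltas:
    - [1,0,0.004,0.022,0.4]
    - [1,0,0.004,0.022,0]
    - [1,0,0.004,0.022,0]
    - [1,0,0.004,0.022,0]
    - [1,0,0.004,0.022,0]
    - [1,0,0.004,0.022,0]
    - [1,0,0,0,0]
    - [1,0,0,0,0]

```text
t: 34.18
tcp_pos: [0.4524, 0.2521, 0.1245]
orientation: [0.997, -0.079, -0.002, -0.01]
ft_force: [0.5, -0.9, 0.2]
width: 0.0855
```

```bash
python3 -c "
from h import *
plan((.449,.256,.047),step=.02); wsnap('w3')"
```

```text
t 34.18 q [ 0.812  0.264 -0.353 -0.018 -0.94   0.612] p [0.4524 0.2521 0.1245] f [ 0.54 -0.86  0.2 ] w 0.0855
tx [ 0.988 -0.157 -0.005] ty [-0.157 -0.987 -0.019] tz [-0.002  0.02  -1.   ] tilt deg 1.1
4 rows of [-0.0009 -0.0005  0.0194]
```

```bash
python3 -c "
from h import *
print(wray('w3',253,193,.07)); tin('w3',254,188,60)"
```

```text
[0.45468654 0.25498184 0.07      ]
lid centre [0.4682 0.2537 0.042 ] sides [0.059 0.045] yaw 81.0
grip centre [0.4619 0.2546 0.06  ] [0.023 0.017] yaw 81.1
```

Request:
servo_tool:
  deltas:
    - [0.7,0,-0.001,0.02,0]
    - [0.7,0,-0.001,0.02,0]
    - [0.7,0,0,0.02,0]
    - [0.7,0,0,0.014,0]
    - [0.7,0,0,0,0]
    - [0.7,0,0,0,0]

```text
t: 34.73
tcp_pos: [0.4619, 0.2614, 0.0607]
orientation: [0.997, -0.079, 0.008, -0.019]
ft_force: [-0.2, 1.4, 0.4]
width: 0.0596
```

```bash
python3 -c "
from h import *
st()"
```

```text
t 34.73 q [ 0.813  0.35  -0.421 -0.017 -0.761  0.612] p [0.4619 0.2614 0.0607] f [-0.24  1.39  0.44] w 0.0596
tx [ 0.987 -0.157  0.012] ty [-0.157 -0.987 -0.039] tz [ 0.018  0.036 -0.999] tilt deg 2.3
```

Request:
servo_tool:
  deltas:
    - [0.7,-0.005,0.004,0.006,0]
    - [0.7,-0.005,0.004,0.006,0]
    - [0.7,0,0,0.003,0]
    - [0.7,0,0,0,0]

```text
t: 35.07
tcp_pos: [0.4529, 0.2574, 0.0491]
orientation: [0.997, -0.079, 0.011, -0.022]
ft_force: [-0.3, 0.2, -0.0]
width: 0.0596
```

```bash
python3 -c "
from h import *
st()"
```

```text
t 35.07 q [ 0.822  0.348 -0.465 -0.016 -0.709  0.604] p [0.4529 0.2574 0.0491] f [-0.27  0.21 -0.02] w 0.0596
tx [ 0.987 -0.157  0.019] ty [-0.156 -0.987 -0.046] tz [ 0.026  0.043 -0.999] tilt deg 2.9
```

Close.

Request:
servo_tool:
  deltas:
    - [0.7,0,0.002,0.003,0]
    - [0,0,0,0,0]
    - [0,0,0,0,0]
    - [0,0,0,0,0]
    - [0,0,0,0,0]
    - [0,0,0,0,0]
    - [0,0,0,0,0]

```text
t: 35.65
tcp_pos: [0.4534, 0.2561, 0.0471]
orientation: [0.997, -0.078, 0.012, -0.023]
ft_force: [-0.6, 0.5, -0.5]
width: 0.0001
```

```bash
python3 -c "
from h import *
st()"
```

```text
t 35.65 q [ 0.819  0.349 -0.47  -0.016 -0.7    0.607] p [0.4534 0.2561 0.0471] f [-0.57  0.51 -0.5 ] w 0.0001
tx [ 0.987 -0.157  0.021] ty [-0.155 -0.987 -0.048] tz [ 0.028  0.045 -0.999] tilt deg 3.0
```

```bash
python3 -c "
from h import *
wsnap('w4');snap('side','d4');snap('scene','s4')
im=cv2.imread('pics/d4.png');cv2.imwrite('pics/d4c.png',cv2.resize(im[120:260,140:300],None,fx=4,fy=4))"
cat >> h.py <<'E'
def wproj(fn,p):
    d=np.load(f'pics/{fn}.npz');K=d['K'];W=d['W']; q=W[:3,:3].T@(np.array(p)-W[:3,3])
    th=np.arctan2(np.hypot(q[0],q[1]),-q[2]); s=K[0,0]*th/np.hypot(q[0],q[1]); return K[0,2]+s*q[0],K[1,2]-s*q[1]
E
python3 -c "
from h import *
o,m=st();p=o['tcp_pos'];print(wproj('w4',p),wproj('w4',p-m[:,2]*.02))
for u,v in((235,198),(274,198),(235,222)): print(wray('w4',u,v,.07))
for u,v in((213,163),(300,161)): print(wray('w4',u,v,.042))
for f in('s4','d4'):
  c=dict(np.load(f'pics/{f}.npz')); print(f,proj(c,p),proj(c,[.453,.256,.07]))
"
python3 - <<'E'
import cv2
im=cv2.imread('pics/s4.png');cv2.imwrite('pics/s4c.png',cv2.resize(im[120:230,260:400],None,fx=5,fy=5))
E
```

```text
t 35.8 q [ 0.819  0.349 -0.47  -0.016 -0.7    0.606] p [0.4533 0.2561 0.0471] f [-0.35 -0.51 -0.81] w -0.0001
tx [ 0.987 -0.157  0.02 ] ty [-0.156 -0.987 -0.048] tz [ 0.028  0.045 -0.999] tilt deg 3.0
(np.float64(255.5181703088665), np.float64(219.34953355800928)) (np.float64(255.4380657368753), np.float64(231.62335835512536))
[0.47543265 0.26300878 0.07      ]
[0.47233584 0.2415363  0.07      ]
[0.46138593 0.26553829 0.07      ]
[0.49317131 0.27778664 0.042     ]
[0.48616861 0.22257745 0.042     ]
s4 (np.float64(321.88079822201183), np.float64(174.74975151052226)) (np.float64(322.74515748940155), np.float64(170.81054354419783))
d4 (np.float64(188.90718700685085), np.float64(177.19137583068127)) (np.float64(187.93014933097209), np.float64(171.290684499786))
```

Request:
servo_tool:
  deltas:
    - [0.6,0,0,0,0]
    - [0.6,0,0,0,0]
    - [0.6,0,0,0,0]
    - [0.6,0,0,0,0]
    - [0.6,0,0,0.004,0]
    - [0.6,0,0,0.005,0]
    - [0.6,0,0,0.004,0]

```text
t: 36.38
tcp_pos: [0.4542, 0.2572, 0.034]
orientation: [0.997, -0.078, 0.013, -0.024]
ft_force: [0.3, 0.3, 0.0]
width: 0.0513
```

```bash
python3 -c "
from h import *
st();snap('side','d5');snap('scene','s5')
im=cv2.imread('pics/d5.png');a=cv2.resize(im[130:230,140:260],None,fx=4,fy=4)
im=cv2.imread('pics/s5.png');b=cv2.resize(im[130:230,270:370],None,fx=4,fy=4)
cv2.imwrite('pics/ds5.png',np.hstack([a,b[:400]]))"
```

```text
t 36.38 q [ 0.82   0.37  -0.482 -0.016 -0.666  0.607] p [0.4542 0.2572 0.034 ] f [0.29 0.3  0.04] w 0.0513
tx [ 0.987 -0.157  0.022] ty [-0.155 -0.987 -0.05 ] tz [ 0.029  0.046 -0.999] tilt deg 3.1
```

Request:
servo_tool:
  deltas:
    - [0,0,0,0,0]
    - [0,0,0,0,0]
    - [0,0,0,0,0]
    - [0,0,0,0,0]
    - [0,0,0,0,0]
    - [0,0,0,0,0]

```text
t: 36.98
tcp_pos: [0.4538, 0.2535, 0.0371]
orientation: [0.997, -0.077, 0.012, -0.02]
ft_force: [0.7, -0.2, -1.4]
width: 0.0001
```

```bash
python3 -c "
from h import *
st();wsnap('w6')"
```

```text
t 36.98 q [ 0.817  0.364 -0.481 -0.011 -0.679  0.607] p [0.4538 0.2535 0.0371] f [ 0.68 -0.2  -1.42] w 0.0001
tx [ 0.988 -0.154  0.021] ty [-0.153 -0.987 -0.042] tz [ 0.027  0.038 -0.999] tilt deg 2.7
```

```bash
python3 -c "
from h import *
for p in((.465,.2535,.07),(.4538,.2535,.07),(.474,.2535,.07),(.465,.2535,.037),(.434,.2535,.07)): print(p,wproj('w6',p))
print(wray('w6',250,232,.07),wray('w6',250,203,.07))
im=cv2.imread('pics/w6.png');cv2.imwrite('pics/w6c.png',cv2.resize(im[150:300,190:330],None,fx=5,fy=5,interpolation=cv2.INTER_CUBIC)[:600])
im=cv2.imread('pics/d5.png')
snap('side','d6')
im=cv2.imread('pics/d6.png');cv2.imwrite('pics/d6c.png',cv2.resize(im[110:230,140:260],None,fx=5,fy=5,interpolation=cv2.INTER_CUBIC))
"
```

```text
(0.465, 0.2535, 0.07) (np.float64(249.41220305759586), np.float64(220.68131825364912))
(0.4538, 0.2535, 0.07) (np.float64(252.73088376443525), np.float64(239.72844461861422))
(0.474, 0.2535, 0.07) (np.float64(246.65403307829928), np.float64(204.70558371152123))
(0.465, 0.2535, 0.037) (np.float64(252.71079385884363), np.float64(202.8329466034833))
(0.434, 0.2535, 0.07) (np.float64(258.23577119148484), np.float64(270.9117411900653))
[0.45851458 0.2542396  0.07      ] [0.47467401 0.25161137 0.07      ]
```

Request:
servo_tool:
  deltas:
    - [0,0,0,-0.01,0]
    - [0,0,0,-0.01,0]
    - [0,0,0,-0.01,0]
    - [0,0,0,0,0]

```text
t: 37.42
tcp_pos: [0.4526, 0.2528, 0.0679]
orientation: [0.997, -0.077, 0.011, -0.02]
ft_force: [0.4, 0.2, 0.3]
width: -0.0003
```

```bash
python3 -c "
from h import *
st();wsnap('w7');snap('side','d7')
im=cv2.imread('pics/w7.png');a=cv2.resize(im[150:300,190:330],None,fx=3,fy=3)
im=cv2.imread('pics/d7.png');b=cv2.resize(im[110:235,140:260],None,fx=3.6,fy=3.6)
cv2.imwrite('pics/wd7.png',np.hstack([a,b[:450]]))"
```

```text
t 37.42 q [ 0.818  0.319 -0.45  -0.01  -0.757  0.606] p [0.4526 0.2528 0.0679] f [0.4  0.24 0.31] w -0.0003
tx [ 0.988 -0.154  0.019] ty [-0.153 -0.987 -0.041] tz [ 0.025  0.037 -0.999] tilt deg 2.6
```

```bash
python3 -c "
from h import *
c=dict(np.load('pics/d7.npz'))
for z in(.06,.07,.08,.09,.1,.11): print(z,proj(c,[.4526,.2528,z]))
print('tip px',140+(590-420)/3.6,110+193/3.6)
c=dict(np.load('pics/d5.npz'))
for z in(.03,.04,.05,.06,.07): print(z,proj(c,[.454,.225,z]))
print(140+205/4,130+190/4)
"
```

```text
0.06 (np.float64(188.59415058963032), np.float64(174.39858286767208))
0.07 (np.float64(188.20051883647977), np.float64(171.78635995649304))
0.08 (np.float64(187.80291544170254), np.float64(169.1477803980943))
0.09 (np.float64(187.40127999127702), np.float64(166.48244327235162))
0.1 (np.float64(186.99555083963213), np.float64(163.78993948632032))
0.11 (np.float64(186.58566507810508), np.float64(161.06985156491328))
tip px 187.22222222222223 163.61111111111111
0.03 (np.float64(193.53559363732768), np.float64(186.09721474712217))
0.04 (np.float64(193.1663353002656), np.float64(183.54073396998064))
0.05 (np.float64(192.79334687346258), np.float64(180.95842871776927))
0.06 (np.float64(192.41657155034466), np.float64(178.34990570237596))
0.07 (np.float64(192.0359513649549), np.float64(175.71476360894948))
191.25 177.5
```

Request:
servo_tool:
  deltas:
    - [0.7,0,0,0,0]
    - [0.7,0,0,0,0]
    - [0.7,0.004,-0.005,0,0]
    - [0.7,0,0,0.01,0]
    - [0.7,0,0,0.01,0]
    - [0.7,0,0,0.01,0]
    - [0.7,0,0,0.008,0]
    - [0.7,0,0,0,0]

```text
t: 38.18
tcp_pos: [0.4566, 0.2577, 0.0221]
orientation: [0.997, -0.078, 0.008, -0.017]
ft_force: [0.2, 0.2, 0.2]
width: 0.0598
```

```bash
python3 -c "
from h import *
st();wsnap('w8')"
```

```text
t 38.18 q [ 0.818  0.397 -0.476 -0.014 -0.661  0.608] p [0.4566 0.2577 0.0221] f [0.18 0.16 0.23] w 0.0598
tx [ 0.988 -0.155  0.014] ty [-0.154 -0.987 -0.035] tz [ 0.019  0.033 -0.999] tilt deg 2.2
```

Request:
servo_tool:
  deltas:
    - [0.7,0,0,0.004,0]
    - [0.6,0,0,0.004,0]
    - [0,0,0,0,0]
    - [0,0,0,0,0]
    - [0,0,0,0,0]
    - [0,0,0,0,0]
    - [0,0,0,0,0]
    - [0,0,0,0,0]

```text
t: 38.9
tcp_pos: [0.4574, 0.2583, 0.0141]
orientation: [0.997, -0.078, 0.009, -0.018]
ft_force: [0.7, -0.2, -2.0]
width: 0.0226
```

```bash
python3 -c "
from h import *
st()"
```

```text
t 38.9 q [ 0.818  0.411 -0.482 -0.014 -0.64   0.609] p [0.4574 0.2583 0.0141] f [ 0.7  -0.25 -2.05] w 0.0226
tx [ 0.988 -0.155  0.015] ty [-0.154 -0.987 -0.036] tz [ 0.02   0.034 -0.999] tilt deg 2.3
```

Request:
servo_tool:
  deltas:
    - [0,0,0,-0.01,0]
    - [0,0,0,-0.02,0]
    - [0,0,0,-0.03,0]
    - [0,0,0,-0.03,0]
    - [0,0,0,-0.03,0]
    - [0,0,0,-0.03,0]
    - [0,0,0,-0.03,0]
    - [0,0,0,-0.03,0]
    - [0,0,0,0,0]
    - [0,0,0,0,0]
    - [0,0,0,0,0]
    - [0,0,0,0,0]

```text
t: 39.9
tcp_pos: [0.4474, 0.2463, 0.2367]
orientation: [0.997, -0.079, 0.005, -0.015]
ft_force: [0.0, 0.6, -4.1]
width: 0.0228
```

```bash
python3 -c "
from h import *
st();wsnap('w9');print(bot.get_obs()['ft_force'])
plan((.28,.52,.35),(0,.72,.35))"
```

```text
t 39.9 q [ 0.813  0.145 -0.209 -0.013 -1.187  0.604] p [0.4474 0.2463 0.2367] f [ 0.04  0.58 -4.07] w 0.0228
tx [ 0.987 -0.158  0.007] ty [-0.157 -0.987 -0.031] tz [ 0.012  0.029 -1.   ] tilt deg 1.8
[-0.51560577 -0.19088389 -3.37956728]
t 39.95 q [ 0.813  0.145 -0.209 -0.013 -1.187  0.604] p [0.4474 0.2462 0.2364] f [-0.52 -0.19 -3.38] w 0.0229
tx [ 0.987 -0.158  0.007] ty [-0.157 -0.987 -0.03 ] tz [ 0.011  0.029 -1.   ] tilt deg 1.8
9 rows of [-0.0231 -0.0275 -0.0119]
9 rows of [-0.0342 -0.017   0.0003]
```

Request:
servo_tool:
  deltas:
    - [0,-0.023,-0.027,-0.012,0]
    - [0,-0.023,-0.027,-0.012,0]
    - [0,-0.023,-0.027,-0.012,0]
    - [0,-0.023,-0.027,-0.012,0]
    - [0,0,0,0,-1.4]
    - [0,0,0,0,-1.4]
    - [0,0,0,0,-1.4]
    - [0,0,0,0,-1.4]
    - [0,0,0,0,-1.4]
    - [0,0,0,0,-1.4]
    - [0,0,0,0,-1.4]
    - [0,0,0,0,-1.4]
    - [0,0,0,0,-1.4]
    - [0,0,0,0,-1.4]
    - [0,0,0,0,-1.4]
    - [0,0,0,0,-1.4]
    - [0,0,0,0,-1.4]
    - [0,0,0,0,-1.4]

```text
t: 41.45
tcp_pos: [0.3607, 0.3634, 0.257]
orientation: [0.703, 0.711, -0.017, -0.002]
ft_force: [-0.0, -0.6, -2.5]
width: 0.0228
```

```bash
python3 -c "
from h import *
plan((.28,.52,.33),(0,.74,.33))"
```

```text
t 41.45 q [ 1.097  0.171 -0.127 -0.014 -1.306  2.058] p [0.3607 0.3634 0.257 ] f [-0.04 -0.64 -2.54] w 0.0228
tx [-0.01   1.    -0.022] ty [ 1.     0.01  -0.027] tz [-0.026 -0.022 -0.999] tilt deg 2.0
5 rows of [ 0.0312 -0.0162 -0.0149]
9 rows of [ 0.0248 -0.0309  0.0003]
```

Request:
servo_tool:
  deltas:
    - [0,0.031,-0.016,-0.015,0]
    - [0,0.031,-0.016,-0.015,0]
    - [0,0.031,-0.016,-0.015,0]
    - [0,0.031,-0.016,-0.015,0]
    - [0,0.031,-0.016,-0.015,0]
    - [0,0.025,-0.031,0,0]
    - [0,0.025,-0.031,0,0]
    - [0,0.025,-0.031,0,0]
    - [0,0.025,-0.031,0,0]
    - [0,0.025,-0.031,0,0]
    - [0,0.025,-0.031,0,0]
    - [0,0.025,-0.031,0,0]
    - [0,0.025,-0.031,0,0]
    - [0,0.025,-0.031,0,0]

```text
t: 42.62
tcp_pos: [-0.0128, 0.7488, 0.3025]
orientation: [0.707, 0.707, -0.038, 0.012]
ft_force: [1.2, 1.0, -2.4]
width: 0.0224
```

```bash
python3 -c "
from h import *
st()"
```

```text
t 42.62 q [ 1.78   0.634  0.702 -0.051 -1.701  1.357] p [-0.0128  0.7488  0.3025] f [ 1.19  0.96 -2.39] w 0.0224
tx [-0.001  0.997 -0.071] ty [ 0.999 -0.001 -0.037] tz [-0.037 -0.071 -0.997] tilt deg 4.6
```

Request:
servo_tool:
  deltas:
    - [0,0.037,0,-0.018,0]
    - [0,0.037,0,-0.018,0]
    - [0,0.034,0,-0.023,0]
    - [0,0.034,0,-0.023,0]
    - [0,0.034,0,-0.023,0]
    - [0,0.034,0,-0.023,0]
    - [0,0.035,0,-0.022,0]
    - [0,0.035,0,-0.021,0]
    - [0,0.036,0,-0.02,0]
    - [0,0.037,0,-0.018,0]
    - [0,0.038,0,-0.016,0]
    - [0,0.039,0,-0.014,0]
    - [0,0.039,0,-0.013,0]
    - [0,0.04,0,-0.011,0]
    - [0,0.04,0,-0.01,0]
    - [0,0.041,0,-0.008,0]

```text
t: 43.95
tcp_pos: [-0.0125, 0.9357, 0.3483]
orientation: [0.701, 0.703, 0.079, -0.093]
ft_force: [-0.0, -0.3, -2.9]
width: 0.0224
```

```bash
python3 -c "
from h import *
st()"
```

```text
t 43.95 q [ 1.766  0.958  1.408  0.028 -1.778  1.388] p [-0.0125  0.9357  0.3483] f [-0.   -0.28 -2.88] w 0.0224
tx [-0.     0.97   0.241] ty [ 1.     0.005 -0.019] tz [-0.02   0.241 -0.97 ] tilt deg 14.0
```

Request:
servo_tool:
  deltas:
    - [0,0.04,0,-0.011,0]
    - [0,0.04,0,-0.01,0]
    - [0,0.041,0,-0.008,0]
    - [0,0.041,0,-0.007,0]
    - [0,0.041,0,-0.006,0]
    - [0,0.041,0,-0.005,0]
    - [0,0.041,0,-0.004,0]
    - [0,0.041,0,-0.003,0]
    - [0,0.041,0,-0.002,0]

```text
t: 44.7
tcp_pos: [-0.0066, 1.0047, 0.4168]
orientation: [0.684, 0.681, 0.181, -0.19]
ft_force: [0.7, -0.2, -3.3]
width: 0.0224
```

```bash
python3 -c "
from h import *
st()"
```

```text
t 44.7 q [ 1.766  0.928  1.408  0.087 -1.527  1.391] p [-0.0066  1.0047  0.4168] f [ 0.68 -0.17 -3.27] w 0.0224
tx [0.007 0.863 0.505] ty [ 1.    -0.    -0.013] tz [-0.011  0.505 -0.863] tilt deg 30.3
```

Request:
servo_tool:
  deltas:
    - [0,-0.03,0,0,0]
    - [0,-0.03,0,0,1.4]
    - [0,0,0,0,1.4]
    - [0,0,0,0,1.4]
    - [0,0,0,0,1.4]
    - [0,0,0,0,1.4]
    - [0,0,0,0,1.4]
    - [0,0,0,0,1.4]
    - [0,0,0,0,1.4]
    - [0,0,0,0,1.4]
    - [0,0,0,0,1.4]
    - [0,0,0,0,1.4]
    - [0,0,0,0,1.4]
    - [0,0,0,0,1.4]
    - [0,0,0,0,1.4]
    - [0,0,0,0,1.4]
    - [0,0,0,0,1.4]

```text
t: 46.12
tcp_pos: [-0.0009, 0.9613, 0.4618]
orientation: [0.939, -0.186, -0.064, -0.282]
ft_force: [0.2, -0.8, -3.5]
width: 0.0228
```

```bash
python3 -c "
from h import *
st()"
```

```text
t 46.12 q [ 1.772  0.701  1.023  0.099 -1.314 -0.589] p [-9.000e-04  9.613e-01  4.618e-01] f [ 0.22 -0.84 -3.5 ] w 0.0228
tx [ 0.923 -0.313 -0.225] ty [-0.385 -0.772 -0.506] tz [-0.015  0.554 -0.833] tilt deg 33.6
```

Request:
servo_tool:
  deltas:
    - [0,0,0,0,1.4]
    - [0,0,0,0,1.4]
    - [0,0,0,0,1.4]
    - [0,0,0,0,1.4]
    - [0,0,0,0,1.4]
    - [0,0,0,0,1.4]
    - [0,0,0,0,1.4]
    - [0,0,0,0,1.4]
    - [0,0,0,0,1.4]
    - [0,0,0,0,1.4]
    - [0,0,0,0,1.4]

```text
t: 47.03
tcp_pos: [0.0051, 0.9458, 0.521]
orientation: [-0.602, 0.731, 0.253, 0.195]
ft_force: [0.2, -0.3, -3.3]
width: 0.0222
```

```bash
python3 -c "
from h import *
st();wsnap('w10');snap('scene','s10')"
```

```text
t 47.03 q [ 1.77   0.654  1.052  0.103 -1.326 -1.955] p [0.0051 0.9458 0.521 ] f [ 0.22 -0.3  -3.28] w 0.0222
tx [-0.198 -0.783 -0.59 ] ty [-0.98   0.146  0.136] tz [-0.02   0.605 -0.796] tilt deg 37.3
```

```bash
python3 -c "
from h import *
plan((.1,.72,.47),(.3,.45,.42),step=.04)"
```

```text
t 47.13 q [ 1.77   0.653  1.053  0.104 -1.326 -1.949] p [0.0054 0.9457 0.5227] f [ 0.21 -1.36 -1.45] w 0.0229
tx [-0.192 -0.782 -0.593] ty [-0.981  0.141  0.132] tz [-0.02   0.607 -0.794] tilt deg 37.4
7 rows of [ 0.0271 -0.0188 -0.0139]
9 rows of [ 0.0225 -0.0268 -0.0142]
```

Request:
servo_tool:
  deltas:
    - [0,0.027,-0.019,-0.014,0]
    - [0,0.027,-0.019,-0.014,0]
    - [0,0.027,-0.019,-0.014,0]
    - [0,0.027,-0.019,-0.014,0]
    - [0,0.027,-0.019,-0.014,0]
    - [0,0.027,-0.019,-0.014,0]
    - [0,0.027,-0.019,-0.014,0]
    - [0,0.022,-0.027,-0.01,0]
    - [0,0.022,-0.027,-0.01,0]
    - [0,0.022,-0.027,-0.01,0]
    - [0,0.022,-0.027,-0.01,0]
    - [0,0.022,-0.027,-0.01,0]
    - [0,0.022,-0.027,-0.01,0]
    - [0,0.022,-0.027,-0.01,0]
    - [0,0.022,-0.027,-0.01,0]
    - [0,0.022,-0.027,-0.01,0]

```text
t: 48.47
tcp_pos: [0.3182, 0.466, 0.4077]
orientation: [-0.631, 0.699, 0.257, 0.218]
ft_force: [1.0, -0.4, -3.9]
width: 0.0226
```

```bash
python3 -c "
from h import *
st()"
```

```text
t 48.47 q [ 1.026 -0.067 -0.051 -0.417 -1.024 -1.013] p [0.3182 0.466  0.4077] f [ 1.01 -0.42 -3.92] w 0.0226
tx [-0.11  -0.769 -0.629] ty [-0.994  0.073  0.084] tz [-0.019  0.635 -0.772] tilt deg 39.4
```

Request:
servo_tool:
  deltas:
    - [0,0,0,0,-1.4]
    - [0,0,0,0,-1.4]
    - [0,0,0,0,-1.4]
    - [0,0,0,0,-1.4]
    - [0,0,0,0,-1.4]
    - [0,0,0,0,-1.4]
    - [0,0,0,0,-1.4]
    - [0,0,0,0,-1.4]
    - [0,0,0,0,-1.4]
    - [0,0,0,0,-1.4]
    - [0,0,0,0,-1.4]
    - [0,0,0,0,-1.4]
    - [0,0,0,0,-1.4]

```text
t: 49.55
tcp_pos: [0.3261, 0.4456, 0.4373]
orientation: [0.935, -0.028, 0.001, -0.353]
ft_force: [0.3, 0.3, -4.4]
width: 0.0228
```

```bash
python3 -c "
from h import *
st()"
```

```text
t 49.55 q [ 1.    -0.114 -0.043 -0.405 -1.032  0.61 ] p [0.3261 0.4456 0.4373] f [ 0.27  0.29 -4.43] w 0.0228
tx [ 0.998 -0.054 -0.018] ty [-0.052 -0.749 -0.66 ] tz [ 0.022  0.66  -0.751] tilt deg 41.3
```

Request:
servo_tool:
  deltas:
    - [0,0,0,0,-1.4]
    - [0,0,0,0,-1.4]
    - [0,0,0,0,-1.4]
    - [0,0,0,0,-1.4]
    - [0,0,0,0,-1.4]
    - [0,0,0,0,-1.4]
    - [0,0,0,0,-1.4]
    - [0,0,0,0,-1.4]
    - [0,0,0,0,-1.4]
    - [0,0,0,0,-1.4]
    - [0,0,0,0,-1.4]
    - [0,0,0,0,-1.4]

```text
t: 50.55
tcp_pos: [0.3228, 0.4329, 0.4655]
orientation: [0.702, 0.609, 0.26, -0.261]
ft_force: [-0.6, 0.4, -2.7]
width: 0.0225
```

```bash
python3 -c "
from h import *
st()"
```

```text
t 50.55 q [ 0.999 -0.157 -0.035 -0.392 -1.039  2.086] p [0.3228 0.4329 0.4655] f [-0.6   0.41 -2.75] w 0.0225
tx [0.122 0.72  0.684] ty [ 0.991 -0.122 -0.049] tz [ 0.048  0.684 -0.728] tilt deg 43.3
```

Request:
servo_tool:
  deltas:
    - [0,0,0,0,1.4]
    - [0,0,0,0,1.4]
    - [0,0,0,0,1.4]
    - [0,0,0,0,1.4]
    - [0,0,0,0,1.4]
    - [0,0,0,0,1.4]
    - [0,0,0,0,1.4]
    - [0,0,0,0,1.4]
    - [0,0,0,0,1.4]
    - [0,0,0,0,1.4]
    - [0,0,0,0,1.4]
    - [0,0,0,0,1.4]
    - [0,0,0,0,1.4]

```text
t: 51.63
tcp_pos: [0.318, 0.417, 0.4958]
orientation: [0.919, -0.074, 0.011, -0.387]
ft_force: [-0.3, 0.7, -2.9]
width: 0.0225
```

Request:
servo_tool:
  deltas:
    - [0,0,0,0,1.4]
    - [0,0,0,0,1.4]
    - [0,0,0,0,1.4]
    - [0,0,0,0,1.4]
    - [0,0,0,0,1.4]
    - [0,0,0,0,1.4]
    - [0,0,0,0,1.4]
    - [0,0,0,0,1.4]
    - [0,0,0,0,1.4]
    - [0,0,0,0,1.4]
    - [0,0,0,0,1.4]
    - [0,0,0,0,0]

```text
t: 52.63
tcp_pos: [0.3119, 0.4004, 0.5224]
orientation: [0.664, -0.629, -0.234, -0.329]
ft_force: [-0.3, -0.1, -3.1]
width: 0.0225
```

```bash
python3 -c "
from h import *
plan(*arc((20,-10,-45,-70),.56,.38),(.1,-.68,.2))"
```

```text
t 52.63 q [ 0.998 -0.255 -0.024 -0.366 -1.05  -0.886] p [0.3119 0.4004 0.5224] f [-0.28 -0.15 -3.06] w 0.0225
tx [ 0.099 -0.682 -0.725] ty [-0.99   0.007 -0.142] tz [ 0.102  0.731 -0.674] tilt deg 47.6
9 rows of [ 0.0296 -0.0215 -0.0039]
8 rows of [ 0.0249 -0.0034 -0.0261]
9 rows of [ 0.0209  0.0169 -0.026 ]
7 rows of [ 0.0098  0.0288 -0.0166]
7 rows of [ 0.0323  0.0164 -0.0001]
```

Request:
servo_tool:
  deltas:
    - [0,0.03,-0.022,-0.002,0]
    - [0,0.03,-0.022,-0.002,0]
    - [0,0.03,-0.022,-0.002,0]
    - [0,0.03,-0.022,-0.002,0]
    - [0,0.03,-0.022,-0.002,0]
    - [0,0.03,-0.022,-0.002,0]
    - [0,0.03,-0.022,-0.002,0]
    - [0,0.03,-0.022,-0.002,0]
    - [0,0.03,-0.022,-0.002,0]
    - [0,0.025,-0.003,-0.025,0]
    - [0,0.025,-0.003,-0.025,0]
    - [0,0.025,-0.003,-0.025,0]
    - [0,0.025,-0.003,-0.025,0]
    - [0,0.025,-0.003,-0.025,0]
    - [0,0.025,-0.003,-0.025,0]
    - [0,0.025,-0.003,-0.025,0]
    - [0,0.025,-0.003,-0.025,0]

```text
t: 54.05
tcp_pos: [0.5929, -0.0953, 0.3908]
orientation: [0.707, -0.576, -0.195, -0.36]
ft_force: [1.7, -0.0, -2.1]
width: 0.0224
```

```bash
python3 -c "
from h import *
plan(*arc((-45,-70),.56,.38),(.1,-.68,.2))"
```

```text
t 54.05 q [-0.393  0.368  0.474 -0.847 -1.795  0.448] p [ 0.5929 -0.0953  0.3908] f [ 1.67 -0.03 -2.14] w 0.0224
tx [ 0.26  -0.676 -0.69 ] ty [-0.956 -0.077 -0.284] tz [ 0.139  0.733 -0.666] tilt deg 48.3
9 rows of [ 0.0177  0.0238 -0.0267]
7 rows of [ 0.005   0.0293 -0.0177]
7 rows of [ 0.0292  0.0215 -0.0008]
```

Request:
servo_tool:
  deltas:
    - [0,0.018,0.024,-0.026,0]
    - [0,0.018,0.024,-0.026,0]
    - [0,0.018,0.024,-0.026,0]
    - [0,0.018,0.024,-0.026,0]
    - [0,0.018,0.024,-0.026,0]
    - [0,0.018,0.024,-0.026,0]
    - [0,0.018,0.024,-0.026,0]
    - [0,0.018,0.024,-0.026,0]
    - [0,0.018,0.024,-0.026,0]
    - [0,0.005,0.029,-0.018,0]
    - [0,0.005,0.029,-0.018,0]
    - [0,0.005,0.029,-0.018,0]
    - [0,0.005,0.029,-0.018,0]
    - [0,0.005,0.029,-0.018,0]
    - [0,0.005,0.029,-0.018,0]
    - [0,0.005,0.029,-0.018,0]

```text
t: 55.38
tcp_pos: [0.194, -0.5664, 0.3776]
orientation: [0.743, -0.552, -0.134, -0.354]
ft_force: [0.2, -1.5, -2.3]
width: 0.023
```

```bash
python3 -c "
from h import *
plan((.02,-.66,.22));o,m=st();print(m.T@np.array([-.006,-.04,.01]))"
```

```text
t 55.38 q [-1.248  0.692  0.963 -0.639 -2.416  1.18 ] p [ 0.194  -0.5664  0.3776] f [ 0.19 -1.5  -2.34] w 0.023
tx [ 0.355 -0.725 -0.59 ] ty [-0.915 -0.14  -0.378] tz [ 0.192  0.674 -0.713] tilt deg 44.5
7 rows of [0.0142 0.0331 0.0023]
t 55.38 q [-1.248  0.692  0.963 -0.639 -2.416  1.18 ] p [ 0.194  -0.5664  0.3776] f [ 0.19 -1.5  -2.34] w 0.023
tx [ 0.355 -0.725 -0.59 ] ty [-0.915 -0.14  -0.378] tz [ 0.192  0.674 -0.713] tilt deg 44.5
[ 0.02097452  0.00730567 -0.0352519 ]
```

Request:
servo_tool:
  deltas:
    - [0,0.014,0.033,0.003,0]
    - [0,0.014,0.033,0.003,0]
    - [0,0.014,0.033,0.003,0]
    - [0,0.014,0.033,0.003,0]
    - [0,0.014,0.033,0.003,0]
    - [0,0.014,0.033,0.003,0]
    - [0,0.014,0.033,0.003,0]
    - [0,0.01,0.03,0,0]
    - [0,0.01,0.03,0,0]

```text
t: 56.13
tcp_pos: [-0.0319, -0.7078, 0.1869]
orientation: [0.767, -0.54, -0.097, -0.332]
ft_force: [0.1, -0.4, -2.0]
width: 0.0226
```

```bash
python3 -c "
from h import *
o,m=st();print(m.T@np.array([-.01,-.038,.013]))"
```

```text
t 56.13 q [-1.517  1.022  1.113 -0.331 -2.303  1.721] p [-0.0319 -0.7078  0.1869] f [ 0.13 -0.45 -1.96] w 0.0226
tx [ 0.398 -0.764 -0.508] ty [-0.893 -0.197 -0.404] tz [ 0.209  0.614 -0.761] tilt deg 40.5
[ 0.01845025  0.01115691 -0.03532863]
```

Request:
servo_tool:
  deltas:
    - [0,0.021,0.017,-0.03,0]
    - [0,0.021,0.017,-0.03,0]
    - [0,0.021,0.017,-0.03,0]
    - [0,0.021,0.017,-0.03,0]
    - [0,0.019,0.013,-0.034,0]
    - [0,0.019,0.013,-0.034,0]
    - [0,0.019,0.013,-0.034,0]
    - [0,0.019,0.013,-0.034,0]
    - [0,0.019,0.014,-0.033,0]
    - [0,0.02,0.014,-0.033,0]
    - [0,0.02,0.015,-0.032,0]
    - [0,0.02,0.015,-0.032,0]

```text
t: 57.13
tcp_pos: [-0.1229, -0.7742, 0.1869]
orientation: [0.793, -0.557, -0.046, -0.243]
ft_force: [0.1, -0.3, -2.8]
width: 0.0225
```

```bash
python3 -c "
from h import *
o,m=st();print(m.T@np.array([-.01,-.038,.013]))"
```

```text
t 57.13 q [-1.608  1.129  1.408 -0.246 -2.303  1.832] p [-0.1229 -0.7742  0.1869] f [ 0.07 -0.28 -2.82] w 0.0225
tx [ 0.376 -0.86  -0.344] ty [-0.905 -0.262 -0.334] tz [ 0.198  0.437 -0.877] tilt deg 28.7
[ 0.02446223  0.01466739 -0.02999111]
```

Request:
servo_tool:
  deltas:
    - [0,0.018,0.018,-0.032,0]
    - [0,0.018,0.018,-0.032,0]
    - [0,0.019,0.019,-0.031,0]
    - [0,0.02,0.02,-0.03,0]
    - [0,0.02,0.02,-0.029,0]
    - [0,0.021,0.021,-0.028,0]
    - [0,0.022,0.021,-0.027,0]
    - [0,0.023,0.022,-0.026,0]
    - [0,0.024,0.022,-0.025,0]
    - [0,0.024,0.022,-0.024,0]

```text
t: 57.97
tcp_pos: [-0.2151, -0.8084, 0.2093]
orientation: [0.808, -0.573, -0.007, -0.135]
ft_force: [-0.5, 0.5, -3.1]
width: 0.0224
```

```bash
python3 -c "
from h import *
o,m=st();print(m.T@np.array([-.016,-.034,.016]))"
```

```text
t 57.97 q [-1.688  1.09   1.406 -0.137 -2.128  1.967] p [-0.2151 -0.8084  0.2093] f [-0.51  0.52 -3.09] w 0.0224
tx [ 0.343 -0.924 -0.166] ty [-0.928 -0.307 -0.21 ] tz [ 0.143  0.226 -0.964] tilt deg 15.5
[ 0.02328981  0.02193222 -0.02538823]
```

Request:
servo_tool:
  deltas:
    - [0,0.018,0.026,-0.025,0]
    - [0,0.018,0.026,-0.025,0]
    - [0,0.018,0.027,-0.024,0]
    - [0,0.018,0.028,-0.023,0]
    - [0,0.018,0.029,-0.022,0]
    - [0,0.018,0.03,-0.021,0]
    - [0,0.018,0.03,-0.02,0]
    - [0,0.018,0.03,-0.02,0]

```text
t: 58.63
tcp_pos: [-0.3293, -0.822, 0.229]
orientation: [0.814, -0.579, 0.015, -0.042]
ft_force: [-0.1, 0.3, -3.3]
width: 0.0222
```

```bash
python3 -c "
from h import *
o,m=st()"
```

```text
t 58.63 q [-1.793  1.069  1.406 -0.065 -1.974  2.104] p [-0.3293 -0.822   0.229 ] f [-0.08  0.32 -3.34] w 0.0222
tx [ 0.329 -0.944 -0.025] ty [-0.942 -0.326 -0.085] tz [ 0.072  0.051 -0.996] tilt deg 5.1
```

Request:
servo_tool:
  deltas:
    - [0,0.003,0.035,-0.021,0]
    - [0,0.003,0.035,-0.021,0]
    - [0,0.003,0.035,-0.021,0]

```text
t: 58.88
tcp_pos: [-0.3988, -0.8024, 0.2474]
orientation: [0.816, -0.578, 0.019, -0.012]
ft_force: [-0.1, -0.4, -2.8]
width: 0.0224
```

```bash
python3 -c "
from h import *
plan((-.15,-.65,.3),(.2,-.6,.3),(.5,-.3,.3))
c=dict(np.load('pics/s10.npz'))
im=cv2.imread('pics/s10.png');cv2.imwrite('pics/s10c.png',cv2.resize(im[180:260,135:240],None,fx=7,fy=7))"
```

```text
t 58.88 q [-1.869  1.05   1.406 -0.046 -1.938  2.19 ] p [-0.3988 -0.8024  0.2474] f [-0.12 -0.44 -2.76] w 0.0224
tx [ 0.33  -0.944  0.016] ty [-0.943 -0.331 -0.041] tz [ 0.044 -0.002 -0.999] tilt deg 2.5
8 rows of [-0.0076 -0.0359 -0.0052]
9 rows of [ 0.0076 -0.0385  0.0017]
11 rows of [-0.0167 -0.0347  0.0011]
```

```bash
python3 -c "
from h import *
c=dict(np.load('pics/s10.npz'))
P=[onz(c,135+u/7,180+v/7,.022) for u,v in((105,120),(612,94),(83,463),(623,440))]
print(np.round(P,3),np.mean(P,0))
print(np.linalg.norm(P[1]-P[0]),np.linalg.norm(P[2]-P[0]),np.degrees(np.arctan2(-(P[1]-P[0])[0],(P[1]-P[0])[1])))"
```

```text
[[ 0.526 -0.317  0.022]
 [ 0.512 -0.077  0.022]
 [ 0.704 -0.305  0.022]
 [ 0.692 -0.065  0.022]] [ 0.6084931  -0.19088243  0.022     ]
0.24055725426889285 0.17794150124655528 3.4847221591449657
```

Request:
servo_tool:
  deltas:
    - [0,-0.008,-0.036,-0.005,0]
    - [0,-0.008,-0.036,-0.005,0]
    - [0,-0.008,-0.036,-0.005,0]
    - [0,-0.008,-0.036,-0.005,0]
    - [0,-0.008,-0.036,-0.005,0]
    - [0,-0.008,-0.036,-0.005,0]
    - [0,-0.008,-0.036,-0.005,0]
    - [0,-0.008,-0.036,-0.005,0]
    - [0,0.008,-0.038,0,0]
    - [0,0.008,-0.038,0,0]
    - [0,0.008,-0.038,0,0]
    - [0,0.008,-0.038,0,0]
    - [0,0.008,-0.038,0,0]
    - [0,0.008,-0.038,0,0]
    - [0,0.008,-0.038,0,0]
    - [0,0.008,-0.038,0,0]
    - [0,0.008,-0.038,0,0]

```text
t: 60.3
tcp_pos: [0.173, -0.6091, 0.3088]
orientation: [0.807, -0.589, 0.024, -0.005]
ft_force: [-0.5, -0.5, -2.8]
width: 0.0224
```

```bash
python3 -c "
from h import *
plan((.5,-.25,.26))"
```

```text
t 60.3 q [-1.054  0.33   0.218 -0.028 -1.42   1.368] p [ 0.173  -0.6091  0.3088] f [-0.53 -0.49 -2.8 ] w 0.0224
tx [ 0.304 -0.952  0.033] ty [-0.952 -0.305 -0.035] tz [ 0.044 -0.02  -0.999] tilt deg 2.8
13 rows of [-0.0188 -0.0322  0.0043]
```

Request:
servo_tool:
  deltas:
    - [0,-0.019,-0.032,0.004,0]
    - [0,-0.019,-0.032,0.004,0]
    - [0,-0.019,-0.032,0.004,0]
    - [0,-0.019,-0.032,0.004,0]
    - [0,-0.019,-0.032,0.004,0]
    - [0,-0.019,-0.032,0.004,0]
    - [0,-0.019,-0.032,0.004,0]
    - [0,-0.019,-0.032,0.004,0]
    - [0,-0.019,-0.032,0.004,0]
    - [0,-0.019,-0.032,0.004,0]
    - [0,-0.019,-0.032,0.004,0]
    - [0,-0.019,-0.032,0.004,0]
    - [0,-0.019,-0.032,0.004,0]

```text
t: 61.38
tcp_pos: [0.5069, -0.2369, 0.2698]
orientation: [0.808, -0.588, 0.038, -0.004]
ft_force: [0.5, -0.4, -1.6]
width: 0.0223
```

Request:
servo_tool:
  deltas:
    - [0,0,0,0,-1.38]
    - [0,0,0,0,-1.38]
    - [0,0,0,0,-1.38]
    - [0,0,0,0,-1.38]
    - [0,0,0,0,-1.38]
    - [0,0,0,0,-1.38]
    - [0,0,0,0,-1.38]
    - [0,0,0,0,-1.38]
    - [0,0,0,0,-1.38]
    - [0,0,0,0,-1.38]
    - [0,0,0,0,-1.38]
    - [0,0,0,0,0]

```text
t: 62.38
tcp_pos: [0.5093, -0.234, 0.2764]
orientation: [0.997, 0.06, 0.041, 0.023]
ft_force: [0.1, -0.8, -4.0]
width: 0.0226
```

```bash
python3 -c "
from h import *
plan((.605,-.136,.15),(.605,-.136,.04),step=.025);wsnap('w11')"
```

```text
t 62.38 q [-0.123  0.172 -0.098  0.032 -1.212  1.804] p [ 0.5093 -0.234   0.2764] f [ 0.06 -0.78 -3.96] w 0.0226
tx [0.989 0.121 0.079] ty [ 0.117 -0.992  0.05 ] tz [ 0.085 -0.041 -0.996] tilt deg 5.4
8 rows of [ 0.0121 -0.0115  0.0162]
5 rows of [-0.0017 -0.0011  0.0219]
```

Request:
servo_tool:
  deltas:
    - [0,0.014,-0.013,0.014,0.7]
    - [0,0.014,-0.013,0.016,0]
    - [0,0.014,-0.013,0.016,0]
    - [0,0.014,-0.013,0.016,0]
    - [0,0.012,-0.011,0.016,0]
    - [0,0.012,-0.011,0.016,0]
    - [0,0.012,-0.011,0.016,0]
    - [0,0.01,-0.01,0.016,0]
    - [0,0,0,0,0]

```text
t: 63.18
tcp_pos: [0.6232, -0.1396, 0.1578]
orientation: [0.998, 0.008, 0.05, 0.023]
ft_force: [-0.3, 0.1, -3.5]
width: 0.0226
```

```bash
python3 -c "
from h import *
plan((.605,-.136,.05),step=.02);wsnap('w12')"
```

```text
t 63.18 q [ 0.059  0.376 -0.129  0.061 -0.969  1.496] p [ 0.6232 -0.1396  0.1578] f [-0.3   0.05 -3.46] w 0.0226
tx [0.995 0.019 0.1  ] ty [ 0.014 -0.999  0.046] tz [ 0.1   -0.044 -0.994] tilt deg 6.3
6 rows of [-0.0048 -0.0015  0.0175]
```

Request:
servo_tool:
  deltas:
    - [0,-0.005,-0.001,0.018,0]
    - [0,-0.005,-0.001,0.018,0]
    - [0,-0.005,-0.001,0.018,0]
    - [0,-0.005,-0.001,0.018,0]
    - [0,-0.005,-0.001,0.018,0]
    - [0,-0.003,0,0.014,0]
    - [0,0,0,0.01,0]
    - [0,0,0,0,0]

```text
t: 63.9
tcp_pos: [0.6114, -0.1468, 0.051]
orientation: [0.998, -0.0, 0.061, 0.025]
ft_force: [-0.7, -0.5, -3.0]
width: 0.0224
```

```bash
python3 -c "
from h import *
plan((.605,-.136,.02),step=.02)"
```

```text
t 63.9 q [ 0.051  0.46  -0.31   0.088 -0.683  1.455] p [ 0.6114 -0.1468  0.051 ] f [-0.75 -0.47 -3.02] w 0.0224
tx [0.993 0.003 0.121] ty [-0.003 -0.999  0.049] tz [ 0.121 -0.049 -0.991] tilt deg 7.5
2 rows of [-0.0051 -0.0061  0.0147]
```

Request:
servo_tool:
  deltas:
    - [0,-0.002,-0.004,0.01,0]
    - [0,-0.003,-0.003,0.01,0]
    - [0,-0.001,0,0.006,0]
    - [0,0,0,0.004,0]
    - [0,0,0,0.003,0]

```text
t: 64.32
tcp_pos: [0.6158, -0.1437, 0.025]
orientation: [0.997, -0.002, 0.068, 0.026]
ft_force: [-2.1, 0.4, 7.2]
width: 0.0224
```

```bash
python3 -c "
from h import *
st()"
```

```text
t 64.32 q [ 0.057  0.493 -0.344  0.105 -0.604  1.428] p [ 0.6158 -0.1437  0.025 ] f [-2.14  0.37  7.23] w 0.0224
tx [0.991 0.    0.136] ty [-0.007 -0.999  0.051] tz [ 0.135 -0.052 -0.989] tilt deg 8.3
```

Request:
servo_tool:
  deltas:
    - [0,0,0,0.003,0]
    - [0,0,0,0.003,0]
    - [0,0,0,0.003,0]

```text
t: 64.57
tcp_pos: [0.6192, -0.1453, 0.023]
orientation: [0.997, -0.001, 0.07, 0.027]
ft_force: [-4.3, 3.0, 7.9]
width: 0.0227
```

```bash
python3 -c "
from h import *
st()"
```

```text
t 64.57 q [ 0.056  0.499 -0.342  0.11  -0.596  1.425] p [ 0.6192 -0.1453  0.023 ] f [-4.34  3.05  7.89] w 0.0227
tx [0.99  0.001 0.14 ] ty [-0.007 -0.999  0.054] tz [ 0.139 -0.054 -0.989] tilt deg 8.6
```

Request:
servo_tool:
  deltas:
    - [0.5,0,0,0,0]
    - [0.5,0,0,0,0]
    - [0.5,0,0,0,0]
    - [0.5,0,0,0,0]
    - [0.6,0,0,-0.01,0]
    - [0.7,0,0,-0.02,0]
    - [0.8,0,0,-0.03,0]
    - [0.9,0,0,-0.03,0]
    - [1,0,0,-0.03,0]
    - [1,0,0,-0.03,0]

```text
t: 65.4
tcp_pos: [0.5975, -0.1379, 0.1774]
orientation: [0.997, -0.001, 0.069, 0.028]
ft_force: [0.6, -0.0, -0.2]
width: 0.0851
```

```bash
python3 -c "
from h import *
st();wsnap('w13');snap('scene','s13')"
```

```text
t 65.4 q [ 0.073  0.298 -0.205  0.081 -0.936  1.451] p [ 0.5975 -0.1379  0.1774] f [ 0.62 -0.04 -0.19] w 0.0851
tx [0.991 0.001 0.137] ty [-0.006 -0.998  0.055] tz [ 0.137 -0.055 -0.989] tilt deg 8.5
```

```bash
python3 -c "
from h import *
plan((.44,.09,.2))"
```

```text
t 65.5 q [ 0.073  0.293 -0.199  0.084 -0.934  1.451] p [ 0.6016 -0.1381  0.1833] f [0.67 0.11 0.94] w 0.0853
tx [0.989 0.003 0.15 ] ty [-0.006 -0.998  0.056] tz [ 0.15  -0.056 -0.987] tilt deg 9.2
8 rows of [-0.0196 -0.0282 -0.0067]
```

Request:
servo_tool:
  deltas:
    - [1,-0.02,-0.028,-0.007,0]
    - [1,-0.02,-0.028,-0.006,0]
    - [1,-0.02,-0.028,-0.006,0]
    - [1,-0.02,-0.028,-0.006,0]
    - [1,-0.02,-0.028,-0.006,0]
    - [1,-0.02,-0.028,-0.006,0]
    - [1,-0.02,-0.028,-0.006,0]
    - [1,-0.02,-0.028,-0.006,0]
    - [1,0,0,0,-1.1]
    - [1,0,0,0,-1.1]
    - [1,0,0,0,-1.1]
    - [1,0,0,0,-1.1]
    - [1,0,0,0,0]

```text
t: 66.58
tcp_pos: [0.432, 0.0987, 0.2036]
orientation: [0.976, 0.199, 0.079, 0.04]
ft_force: [-1.0, 0.8, -0.2]
width: 0.0854
```

```bash
python3 -c "
from h import *
st();wsnap('w14')"
```

```text
t 66.58 q [ 0.708 -0.031 -0.57   0.182 -0.939  1.164] p [0.432  0.0987 0.2036] f [-1.01  0.83 -0.21] w 0.0854
tx [0.908 0.395 0.138] ty [ 0.382 -0.918  0.11 ] tz [ 0.17  -0.047 -0.984] tilt deg 10.1
```

```bash
python3 -c "
from h import *
print(wray('w14',251,182,.06));tin('w14',250,180,45)
o,m=st()
# where finger middle (pad centre ~ 46 mm behind tcp along tool z) lies
print('pad pt now',o['tcp_pos']-m[:,2]*.046)
g=np.array([.4495,.0955,.060]); t=g+m[:,2]*.046; print('tcp target',t)
plan(t-m[:,2]*.07,t,step=.02)"
```

```text
[0.44423547 0.09288405 0.06      ]
lid centre [0.4464 0.0934 0.042 ] sides [0.082 0.059] yaw 19.9
grip centre [0.4332 0.095  0.06  ] [0.02  0.033] yaw 68.6
t 66.63 q [ 0.708 -0.031 -0.57   0.182 -0.939  1.16 ] p [0.4321 0.0986 0.2037] f [-0.21 -0.43  0.64] w 0.0853
tx [0.91  0.391 0.138] ty [ 0.379 -0.919  0.109] tz [ 0.17  -0.047 -0.984] tilt deg 10.1
pad pt now [0.42431745 0.10079401 0.24894075]
tcp target [0.45731055 0.0933362  0.01471961]
t 66.63 q [ 0.708 -0.031 -0.57   0.182 -0.939  1.16 ] p [0.4321 0.0986 0.2037] f [-0.21 -0.43  0.64] w 0.0853
tx [0.91  0.391 0.138] ty [ 0.379 -0.919  0.109] tz [ 0.17  -0.047 -0.984] tilt deg 10.1
7 rows of [-0.0008 -0.0009  0.0172]
4 rows of [ 0.     -0.      0.0175]
```

Request:
servo_tool:
  deltas:
    - [0.8,-0.001,0,0.017,0]
    - [0.8,-0.001,0,0.017,0]
    - [0.8,-0.001,0,0.017,0]
    - [0.8,-0.001,0,0.017,0]
    - [0.8,-0.001,0,0.017,0]
    - [0.7,-0.001,0,0.017,0]
    - [0.7,0,0,0.01,0]
    - [0.7,0,0,0,0]

```text
t: 67.3
tcp_pos: [0.4493, 0.0914, 0.0921]
orientation: [0.978, 0.185, 0.084, 0.037]
ft_force: [0.3, 0.4, 0.0]
width: 0.0595
```

```bash
python3 -c "
from h import *
o,m=st();wsnap('w15')
g=np.array([.447,.094,.060]); t=g+m[:,2]*.046; print('tcp target',t)
plan(t,step=.015)"
```

```text
t 67.3 q [ 0.657  0.13  -0.751  0.257 -0.588  1.08 ] p [0.4493 0.0914 0.0921] f [0.33 0.4  0.01] w 0.0595
tx [0.918 0.368 0.151] ty [ 0.356 -0.929  0.103] tz [ 0.178 -0.041 -0.983] tilt deg 10.5
tcp target [0.45518591 0.09210472 0.01477391]
t 67.35 q [ 0.657  0.128 -0.75   0.257 -0.589  1.081] p [0.4496 0.0917 0.0929] f [-1.06  0.26  0.42] w 0.0597
tx [0.917 0.368 0.152] ty [ 0.356 -0.929  0.103] tz [ 0.179 -0.041 -0.983] tilt deg 10.6
6 rows of [-0.0011 -0.0011  0.013 ]
```

Request:
servo_tool:
  deltas:
    - [0.7,-0.001,-0.001,0.014,0]
    - [0.7,-0.001,-0.001,0.014,0]
    - [0.7,-0.001,-0.001,0.014,0]
    - [0.7,-0.001,-0.001,0.014,0]
    - [0.7,-0.001,-0.001,0.01,0]
    - [0.7,0,0,0,0]

```text
t: 67.85
tcp_pos: [0.4617, 0.0958, 0.0317]
orientation: [0.979, 0.181, 0.092, 0.034]
ft_force: [-0.8, -0.7, -0.7]
width: 0.0597
```

```bash
python3 -c "
from h import *
o,m=st();wsnap('w16')
g=np.array([.447,.094,.060]); t=g+m[:,2]*.046
plan(t,step=.015)"
```

```text
t 67.85 q [ 0.626  0.247 -0.86   0.413 -0.353  0.929] p [0.4617 0.0958 0.0317] f [-0.8  -0.73 -0.66] w 0.0597
tx [0.918 0.359 0.168] ty [ 0.347 -0.933  0.099] tz [ 0.193 -0.032 -0.981] tilt deg 11.3
t 67.9 q [ 0.626  0.245 -0.858  0.412 -0.355  0.93 ] p [0.4623 0.0962 0.0326] f [ 0.14 -0.82  0.23] w 0.06
tx [0.918 0.36  0.17 ] ty [ 0.347 -0.933  0.098] tz [ 0.194 -0.031 -0.981] tilt deg 11.3
2 rows of [-0.0051 -0.0003  0.0081]
```

Request:
servo_tool:
  deltas:
    - [0.7,-0.005,0,0.007,0]
    - [0.7,-0.005,0,0.007,0]
    - [0.7,0,0,0.002,0]

```text
t: 68.15
tcp_pos: [0.4602, 0.0947, 0.0194]
orientation: [0.978, 0.179, 0.098, 0.031]
ft_force: [0.2, 0.0, 0.6]
width: 0.0597
```

```bash
python3 -c "
from h import *
o,m=st()"
```

```text
t 68.15 q [ 0.604  0.261 -0.919  0.534 -0.273  0.823] p [0.4602 0.0947 0.0194] f [0.15 0.04 0.56] w 0.0597
tx [0.916 0.357 0.18 ] ty [ 0.345 -0.934  0.097] tz [ 0.203 -0.026 -0.979] tilt deg 11.8
```

Request:
servo_tool:
  deltas:
    - [0,0,0,0,0]
    - [0,0,0,0,0]
    - [0,0,0,0,0]
    - [0,0,0,0,0]
    - [0,0,0,0,0]
    - [0,0,0,0,0]

```text
t: 68.65
tcp_pos: [0.4636, 0.0965, 0.0238]
orientation: [0.978, 0.178, 0.102, 0.03]
ft_force: [-0.2, -0.5, -1.0]
width: 0.0222
```

```bash
python3 -c "
from h import *
o,m=st()"
```

```text
t 68.65 q [ 0.605  0.255 -0.911  0.528 -0.278  0.827] p [0.4636 0.0965 0.0238] f [-0.24 -0.47 -1.02] w 0.0222
tx [0.916 0.355 0.189] ty [ 0.343 -0.935  0.096] tz [ 0.21  -0.023 -0.977] tilt deg 12.2
```

Gripped (22 mm). Lift.

Request:
servo_tool:
  deltas:
    - [0,0,0,-0.01,0]
    - [0,0,0,-0.02,0]
    - [0,0,0,-0.03,0]
    - [0,0,0,-0.03,0]
    - [0,0,0,-0.03,0]
    - [0,0,0,-0.03,0]
    - [0,0,0,-0.03,0]
    - [0,0,0,-0.03,0]
    - [0,0,0,0,0]
    - [0,0,0,0,0]
    - [0,0,0,0,0]

```text
t: 69.57
tcp_pos: [0.4132, 0.101, 0.2355]
orientation: [0.979, 0.178, 0.095, 0.029]
ft_force: [0.9, -0.6, -1.6]
width: 0.0223
```

```bash
python3 -c "
from h import *
o,m=st();wsnap('w17')
F=[]
for i in range(6):
    bot.camera('side');F.append(bot.get_obs()['ft_force'][2])
print(np.round(F,2),np.mean(F))
plan((.6,.3,.32),(.72,.4,.32))"
```

```text
t 69.57 q [ 0.749 -0.113 -0.564  0.18  -0.997  1.094] p [0.4132 0.101  0.2355] f [ 0.86 -0.56 -1.65] w 0.0223
tx [0.918 0.355 0.176] ty [ 0.344 -0.935  0.09 ] tz [ 0.196 -0.022 -0.98 ] tilt deg 11.4
[-1.14 -2.22 -0.54 -2.74 -2.27 -1.89] -1.7999721337281507
t 69.92 q [ 0.749 -0.111 -0.565  0.18  -0.998  1.094] p [0.4131 0.1006 0.2344] f [-0.81  0.41 -1.89] w 0.0223
tx [0.919 0.355 0.173] ty [ 0.344 -0.935  0.092] tz [ 0.194 -0.025 -0.981] tilt deg 11.3
8 rows of [ 0.0322 -0.0143 -0.0066]
4 rows of [ 0.0364 -0.0131  0.0052]
```

Request:
servo_tool:
  deltas:
    - [0,0.03,-0.013,-0.01,0]
    - [0,0.032,-0.014,-0.01,0]
    - [0,0.032,-0.014,-0.008,0]
    - [0,0.032,-0.014,-0.006,0]
    - [0,0.032,-0.014,-0.005,0]
    - [0,0.032,-0.014,-0.005,0]
    - [0,0.032,-0.014,-0.005,0]
    - [0,0.032,-0.014,-0.005,0]
    - [0,0.036,-0.013,0.003,0]
    - [0,0.036,-0.013,0.003,0]
    - [0,0.036,-0.013,0.003,0]
    - [0,0.036,-0.013,0.003,0]

```text
t: 70.92
tcp_pos: [0.722, 0.3994, 0.3161]
orientation: [0.98, 0.177, 0.084, 0.035]
ft_force: [1.0, 0.7, -0.7]
width: 0.0219
```

```bash
python3 -c "
from h import *
o,m=st();print(m.T@np.array([.031,.018,.0215]))"
```

```text
t 70.92 q [ 0.76   0.653  0.681  0.151 -1.496  1.165] p [0.722  0.3994 0.3161] f [ 1.04  0.71 -0.72] w 0.0219
tx [0.923 0.353 0.153] ty [ 0.342 -0.935  0.098] tz [ 0.178 -0.038 -0.983] tilt deg 10.5
[ 0.03826134 -0.00413327 -0.01631673]
```

Request:
servo_tool:
  deltas:
    - [0,0.039,-0.004,-0.01,0]
    - [0,0.039,-0.004,-0.012,0]
    - [0,0.038,-0.004,-0.016,0]
    - [0,0.038,-0.004,-0.016,0]
    - [0,0.038,-0.004,-0.016,0]
    - [0,0.038,-0.004,-0.015,0]
    - [0,0.039,-0.004,-0.014,0]
    - [0,0.039,-0.004,-0.013,0]
    - [0,0.039,-0.004,-0.012,0]
    - [0,0.04,-0.004,-0.01,0]
    - [0,0.04,-0.004,-0.008,0]
    - [0,0.041,-0.004,-0.006,0]

```text
t: 71.92
tcp_pos: [0.8558, 0.4684, 0.3465]
orientation: [0.966, 0.184, 0.182, 0.018]
ft_force: [0.3, -0.1, -1.9]
width: 0.0221
```

```bash
python3 -c "
from h import *
o,m=st();print(m.T@np.array([.031,.018,.0215]))"
```

```text
t 71.92 q [ 0.737  1.007  1.408  0.221 -1.67   1.266] p [0.8558 0.4684 0.3465] f [ 0.26 -0.06 -1.93] w 0.0221
tx [0.866 0.362 0.345] ty [ 0.349 -0.931  0.102] tz [ 0.359  0.032 -0.933] tilt deg 21.1
[ 0.04078285 -0.00373871 -0.00836845]
```

Request:
servo_tool:
  deltas:
    - [0,0.041,-0.003,-0.007,0]
    - [0,0.041,-0.003,-0.006,0]
    - [0,0.041,-0.003,-0.005,0]
    - [0,0.041,-0.003,-0.004,0]
    - [0,0.041,-0.003,-0.003,0]
    - [0,0.041,-0.003,-0.002,0]
    - [0,0.041,-0.003,-0.001,0]
    - [0,0.041,-0.003,0,0]
    - [0,0.041,-0.003,0,0]

```text
t: 72.67
tcp_pos: [0.9217, 0.4916, 0.4114]
orientation: [0.933, 0.184, 0.31, -0.018]
ft_force: [0.4, -0.2, -2.2]
width: 0.0224
```

```bash
python3 -c "
from h import *
o,m=st();wsnap('w18');plan((.6,.36,.42),(.45,.3,.38))"
```

```text
t 72.67 q [ 0.726  0.99   1.408  0.276 -1.418  1.273] p [0.9217 0.4916 0.4114] f [ 0.39 -0.2  -2.22] w 0.0224
tx [0.74  0.332 0.584] ty [ 0.354 -0.932  0.081] tz [ 0.571  0.147 -0.807] tilt deg 36.2
t 72.72 q [ 0.725  0.989  1.408  0.277 -1.417  1.273] p [0.9221 0.4913 0.4129] f [ 0.34 -0.71 -0.41] w 0.0222
tx [0.739 0.331 0.587] ty [ 0.354 -0.932  0.081] tz [ 0.573  0.148 -0.806] tilt deg 36.3
9 rows of [-0.0308  0.001  -0.0233]
5 rows of [-0.0308 -0.0001 -0.0125]
```

Request:
servo_tool:
  deltas:
    - [0,-0.031,0.001,-0.022,0]
    - [0,-0.031,0.001,-0.022,0]
    - [0,-0.031,0.001,-0.022,0]
    - [0,-0.031,0.001,-0.022,0]
    - [0,-0.031,0.001,-0.022,0]
    - [0,-0.031,0.001,-0.022,0]
    - [0,-0.031,0.001,-0.022,0]
    - [0,-0.031,0.001,-0.022,0]
    - [0,-0.031,0.001,-0.02,0]
    - [0,-0.031,0,-0.012,0]
    - [0,-0.031,0,-0.012,0]
    - [0,-0.031,0,-0.012,0]
    - [0,-0.031,0,-0.012,0]
    - [0,0,0,0,1.4]
    - [0,0,0,0,1.4]
    - [0,0,0,0,1.4]
    - [0,0,0,0,1.4]

```text
t: 74.13
tcp_pos: [0.5313, 0.3373, 0.4132]
orientation: [0.937, -0.06, 0.319, -0.127]
ft_force: [0.3, 0.1, -1.6]
width: 0.0222
```

```bash
python3 -c "
from h import *
o,m=st()"
```

```text
t 74.13 q [ 0.999 -0.045 -0.398  0.643 -0.748  0.068] p [0.5313 0.3373 0.4132] f [ 0.28  0.11 -1.64] w 0.0222
tx [ 0.789 -0.193  0.583] ty [-0.031 -0.961 -0.276] tz [ 0.613  0.2   -0.764] tilt deg 40.2
```

Request:
servo_tool:
  deltas:
    - [0,0,0,0.005,1.4]
    - [0,0,0,0.005,1.4]
    - [0,0,0,0.005,1.4]
    - [0,0,0,0,1.4]
    - [0,0,0,0,1.4]
    - [0,0,0,0,1.4]
    - [0,0,0,0,1.4]
    - [0,0,0,0,1.4]
    - [0,0,0,0,1.4]
    - [0,0,0,0,1.4]
    - [0,0,0,0,1.4]
    - [0,0,0,0,1.4]
    - [0,0,0,0,1.4]
    - [0,0,0,0,1.4]
    - [0,0,0,0,1.4]
    - [0,0,0,0,1.4]
    - [0,0,0,0,1.4]
    - [0,0,0,0,1.4]
    - [0,0,0,0,1.4]
    - [0,0,0,0,1.4]

```text
t: 75.8
tcp_pos: [0.5434, 0.3459, 0.4875]
orientation: [-0.245, 0.886, 0.051, 0.391]
ft_force: [-0.7, 0.7, -2.4]
width: 0.0223
```

```bash
python3 -c "
from h import *
o,m=st()"
```

```text
t 75.8 q [ 0.985 -0.082 -0.319  0.648 -0.724 -2.375] p [0.5434 0.3459 0.4875] f [-0.73  0.74 -2.35] w 0.0223
tx [-0.574 -0.394 -0.717] ty [-0.474  0.875 -0.101] tz [ 0.667  0.282 -0.689] tilt deg 46.4
```

Request:
servo_tool:
  deltas:
    - [0,0,0,0.005,-1.4]
    - [0,0,0,0.005,-1.4]
    - [0,0,0,0.005,-1.4]
    - [0,0,0,0.005,-1.4]
    - [0,0,0,0.005,-1.4]
    - [0,0,0,0.005,-1.4]
    - [0,0,0,0.005,-1.4]
    - [0,0,0,0.005,-1.4]
    - [0,0,0,0.005,-1.4]
    - [0,0,0,0.005,-1.4]
    - [0,0,0,0.005,-1.4]
    - [0,0,0,0.005,-1.4]
    - [0,0,0,0.005,-1.4]
    - [0,0,0,0.005,-1.4]
    - [0,0,0,0.005,-1.4]
    - [0,0,0,0.005,-1.4]
    - [0,0,0,0.005,-1.4]
    - [0,0,0,0.005,-1.4]
    - [0,0,0,0.005,-1.4]

```text
t: 77.38
tcp_pos: [0.6107, 0.3759, 0.5101]
orientation: [0.889, -0.099, 0.377, -0.238]
ft_force: [0.5, -0.2, -1.4]
width: 0.0222
```

```bash
cat >> h.py <<'E'
def planturn(wps,turn,nturn,step=.04):
    """like plan, but the tool turns by turn*5deg per row for the first nturn rows; prints one row per line"""
    o,m=st(); p=np.array(o['tcp_pos']); k=0; out=[]
    for w in wps:
        d=np.array(w,float)-p; n=max(1,int(np.ceil(np.linalg.norm(d)/step)))
        for i in range(n):
            t=turn if k<nturn else 0
            out.append(list(np.round(m.T@d/n,3))+[t]); m=m@R.from_euler('z',t*5,degrees=True).as_matrix(); k+=1
        p=np.array(w,float)
    for r in out: print([0]+[float(x) for x in r],end=', ')
    print()
E
python3 -c "
from h import *
planturn(arc((0,-30,-70,-110,-145),.55,.36),1.4,18)"
```

```text
t 77.38 q [ 0.881  0.002 -0.274  0.718 -0.531 -0.018] p [0.6107 0.3759 0.5101] f [ 0.51 -0.22 -1.36] w 0.0222
tx [ 0.695 -0.356  0.624] ty [ 0.003 -0.867 -0.498] tz [ 0.719  0.348 -0.602] tilt deg 53.0
[0, -0.0, 0.036, -0.008, 1.4], [0, 0.004, 0.036, -0.008, 1.4], [0, 0.009, 0.035, -0.008, 1.4], [0, 0.013, 0.034, -0.008, 1.4], [0, 0.017, 0.032, -0.008, 1.4], [0, 0.021, 0.03, -0.008, 1.4], [0, 0.024, 0.027, -0.008, 1.4], [0, 0.027, 0.024, -0.008, 1.4], [0, 0.03, 0.021, -0.008, 1.4], [0, 0.032, 0.017, -0.008, 1.4], [0, 0.034, 0.013, -0.008, 1.4], [0, 0.03, 0.001, -0.019, 1.4], [0, 0.03, -0.003, -0.019, 1.4], [0, 0.03, -0.006, -0.019, 1.4], [0, 0.029, -0.01, -0.019, 1.4], [0, 0.027, -0.013, -0.019, 1.4], [0, 0.025, -0.017, -0.019, 1.4], [0, 0.023, -0.02, -0.019, 1.4], [0, 0.021, -0.022, -0.019, 0.0], [0, 0.024, -0.003, -0.029, 0.0], [0, 0.024, -0.003, -0.029, 0.0], [0, 0.024, -0.003, -0.029, 0.0], [0, 0.024, -0.003, -0.029, 0.0], [0, 0.024, -0.003, -0.029, 0.0], [0, 0.024, -0.003, -0.029, 0.0], [0, 0.024, -0.003, -0.029, 0.0], [0, 0.024, -0.003, -0.029, 0.0], [0, 0.024, -0.003, -0.029, 0.0], [0, 0.024, -0.003, -0.029, 0.0], [0, 0.015, 0.021, -0.027, 0.0], [0, 0.015, 0.021, -0.027, 0.0], [0, 0.015, 0.021, -0.027, 0.0], [0, 0.015, 0.021, -0.027, 0.0], [0, 0.015, 0.021, -0.027, 0.0], [0, 0.015, 0.021, -0.027, 0.0], [0, 0.015, 0.021, -0.027, 0.0], [0, 0.015, 0.021, -0.027, 0.0], [0, 0.015, 0.021, -0.027, 0.0], [0, 0.015, 0.021, -0.027, 0.0], [0, 0.001, 0.034, -0.013, 0.0], [0, 0.001, 0.034, -0.013, 0.0], [0, 0.001, 0.034, -0.013, 0.0], [0, 0.001, 0.034, -0.013, 0.0], [0, 0.001, 0.034, -0.013, 0.0], [0, 0.001, 0.034, -0.013, 0.0], [0, 0.001, 0.034, -0.013, 0.0], [0, 0.001, 0.034, -0.013, 0.0], [0, 0.001, 0.034, -0.013, 0.0],
```

Request:
servo_tool:
  deltas:
    - [0,0,0.036,-0.006,1.4]
    - [0,0.004,0.036,-0.006,1.4]
    - [0,0.009,0.035,-0.006,1.4]
    - [0,0.013,0.034,-0.006,1.4]
    - [0,0.017,0.032,-0.006,1.4]
    - [0,0.021,0.03,-0.006,1.4]
    - [0,0.024,0.027,-0.006,1.4]
    - [0,0.027,0.024,-0.006,1.4]
    - [0,0.03,0.021,-0.006,1.4]
    - [0,0.032,0.017,-0.006,1.4]
    - [0,0.034,0.013,-0.006,1.4]
    - [0,0.03,0.001,-0.016,1.4]
    - [0,0.03,-0.003,-0.016,1.4]
    - [0,0.03,-0.006,-0.016,1.4]
    - [0,0.029,-0.01,-0.016,1.4]
    - [0,0.027,-0.013,-0.016,1.4]
    - [0,0.025,-0.017,-0.016,1.4]
    - [0,0.023,-0.02,-0.016,1.4]

```text
t: 78.88
tcp_pos: [0.5314, -0.2191, 0.4145]
orientation: [-0.338, 0.805, 0.02, 0.487]
ft_force: [0.7, -0.4, -1.2]
width: 0.0223
```

```bash
python3 -c "
from h import *
plan(*arc((-60,-90,-120,-145),.55,.36),(-.58,-.29,.25))"
```

```text
t 78.88 q [-0.686  0.01   0.004 -0.972 -1.19   0.116] p [ 0.5314 -0.2191  0.4145] f [ 0.66 -0.36 -1.25] w 0.0223
tx [-0.298 -0.526 -0.797] ty [-0.564  0.77  -0.298] tz [ 0.77   0.361 -0.526] tilt deg 58.3
10 rows of [ 0.0255 -0.0037 -0.0262]
8 rows of [ 0.0151  0.0123 -0.0298]
8 rows of [ 0.0054  0.0265 -0.0232]
6 rows of [-0.0054  0.0371 -0.0129]
5 rows of [ 0.0226  0.0251 -0.0065]
```

Request:
servo_tool:
  deltas:
    - [0,0.026,-0.003,-0.024,0]
    - [0,0.026,-0.003,-0.024,0]
    - [0,0.026,-0.003,-0.024,0]
    - [0,0.026,-0.003,-0.024,0]
    - [0,0.026,-0.003,-0.024,0]
    - [0,0.026,-0.003,-0.024,0]
    - [0,0.026,-0.003,-0.024,0]
    - [0,0.026,-0.003,-0.024,0]
    - [0,0.026,-0.003,-0.024,0]
    - [0,0.026,-0.003,-0.024,0]
    - [0,0.015,0.012,-0.027,0]
    - [0,0.015,0.012,-0.027,0]
    - [0,0.015,0.012,-0.027,0]
    - [0,0.015,0.012,-0.027,0]
    - [0,0.015,0.012,-0.027,0]
    - [0,0.015,0.012,-0.027,0]
    - [0,0.015,0.012,-0.027,0]
    - [0,0.015,0.012,-0.027,0]

```text
t: 80.38
tcp_pos: [-0.0003, -0.5723, 0.3829]
orientation: [-0.362, 0.807, -0.038, 0.465]
ft_force: [0.2, -0.9, -1.3]
width: 0.0226
```

```bash
python3 -c "
from h import *
plan(*arc((-120,-145),.5,.32),(-.58,-.29,.2))"
```

```text
t 80.38 q [-1.811  0.507  0.615 -0.931 -2.106  0.76 ] p [-3.000e-04 -5.723e-01  3.829e-01] f [ 0.18 -0.93 -1.29] w 0.0226
tx [-0.306 -0.619 -0.723] ty [-0.549  0.736 -0.397] tz [ 0.778  0.275 -0.565] tilt deg 55.6
8 rows of [ 0.0045  0.0331 -0.015 ]
6 rows of [-0.0069  0.0325 -0.014 ]
6 rows of [ 0.0235  0.0231 -0.0109]
```

Request:
servo_tool:
  deltas:
    - [0,0.005,0.033,-0.012,0]
    - [0,0.005,0.033,-0.012,0]
    - [0,0.005,0.033,-0.012,0]
    - [0,0.005,0.033,-0.012,0]
    - [0,0.005,0.033,-0.012,0]
    - [0,0.005,0.033,-0.012,0]
    - [0,0.005,0.033,-0.012,0]
    - [0,0.005,0.033,-0.012,0]
    - [0,-0.007,0.035,-0.01,0]
    - [0,-0.007,0.035,-0.01,0]
    - [0,-0.007,0.035,-0.01,0]
    - [0,-0.007,0.035,-0.01,0]
    - [0,-0.007,0.035,-0.01,0]
    - [0,-0.007,0.035,-0.01,0]

```text
t: 81.55
tcp_pos: [-0.4147, -0.2754, 0.2991]
orientation: [-0.38, 0.824, -0.064, 0.415]
ft_force: [-1.0, -1.3, -1.6]
width: 0.0225
```

```bash
python3 -c "
from h import *
plan((-.6,-.2,.18));o,m=st();print(m.T@np.array([-.039,-.013,.005]))"
```

```text
t 81.55 q [-2.46   0.6    0.479 -0.39  -2.237  1.637] p [-0.4147 -0.2754  0.2991] f [-1.01 -1.3  -1.56] w 0.0225
tx [-0.367 -0.68  -0.635] ty [-0.573  0.703 -0.421] tz [ 0.733  0.209 -0.648] tilt deg 49.6
6 rows of [ 0.0154  0.0349 -0.0071]
t 81.55 q [-2.46   0.6    0.479 -0.39  -2.237  1.637] p [-0.4147 -0.2754  0.2991] f [-1.01 -1.3  -1.56] w 0.0225
tx [-0.367 -0.68  -0.635] ty [-0.573  0.703 -0.421] tz [ 0.733  0.209 -0.648] tilt deg 49.6
[ 0.01997648  0.01110465 -0.03453443]
```

Request:
servo_tool:
  deltas:
    - [0,0.016,0.036,-0.006,0]
    - [0,0.016,0.036,-0.006,0]
    - [0,0.016,0.036,-0.006,0]
    - [0,0.016,0.036,-0.006,0]
    - [0,0.016,0.036,-0.006,0]
    - [0,0.016,0.036,-0.006,0]
    - [0,0.02,0.012,-0.034,0]
    - [0,0.02,0.012,-0.034,0]
    - [0,0.02,0.012,-0.034,0]
    - [0,0.02,0.012,-0.034,0]
    - [0,0.02,0.012,-0.034,0]
    - [0,0.02,0.012,-0.034,0]

```text
t: 82.55
tcp_pos: [-0.6987, -0.2119, 0.1721]
orientation: [-0.384, 0.846, -0.062, 0.364]
ft_force: [-0.6, 0.2, -1.5]
width: 0.0222
```

```bash
python3 -c "
from h import *
o,m=st();print(m.T@np.array([-.038,-.012,.013]))"
```

```text
t 82.55 q [-2.693  1.202  1.408 -0.223 -2.512  1.843] p [-0.6987 -0.2119  0.1721] f [-0.58  0.22 -1.51] w 0.0222
tx [-0.441 -0.694 -0.569] ty [-0.605  0.698 -0.384] tz [ 0.663  0.175 -0.727] tilt deg 43.3
[ 0.01767898  0.00961737 -0.03676901]
```

Request:
servo_tool:
  deltas:
    - [0,0.019,0.012,-0.035,0]
    - [0,0.019,0.012,-0.035,0]
    - [0,0.019,0.012,-0.034,0]
    - [0,0.019,0.013,-0.034,0]
    - [0,0.02,0.013,-0.033,0]
    - [0,0.02,0.014,-0.033,0]
    - [0,0.02,0.014,-0.032,0]
    - [0,0.021,0.015,-0.032,0]
    - [0,0.021,0.015,-0.031,0]
    - [0,0.022,0.016,-0.031,0]
    - [0,0.022,0.016,-0.03,0]
    - [0,0.022,0.016,-0.03,0]

```text
t: 83.55
tcp_pos: [-0.7573, -0.2111, 0.1868]
orientation: [-0.406, 0.882, -0.033, 0.236]
ft_force: [0.4, -0.0, -1.3]
width: 0.0222
```

```bash
python3 -c "
from h import *
o,m=st();print(m.T@np.array([-.036,-.012,.015]))"
```

```text
t 83.55 q [-2.696  1.151  1.408 -0.094 -2.302  1.941] p [-0.7573 -0.2111  0.1868] f [ 0.39 -0.05 -1.27] w 0.0222
tx [-0.56  -0.731 -0.39 ] ty [-0.7    0.669 -0.249] tz [ 0.443  0.134 -0.886] tilt deg 27.6
[ 0.02307339  0.01344798 -0.03085078]
```

Request:
servo_tool:
  deltas:
    - [0,0.023,0.014,-0.031,0]
    - [0,0.023,0.015,-0.03,0]
    - [0,0.024,0.015,-0.029,0]
    - [0,0.024,0.016,-0.028,0]
    - [0,0.025,0.017,-0.027,0]
    - [0,0.026,0.018,-0.026,0]
    - [0,0.026,0.019,-0.025,0]
    - [0,0.027,0.02,-0.024,0]
    - [0,0.027,0.02,-0.023,0]
    - [0,0.027,0.02,-0.022,0]

```text
t: 84.38
tcp_pos: [-0.821, -0.2232, 0.1965]
orientation: [-0.418, 0.901, -0.005, 0.117]
ft_force: [0.3, 0.5, -1.7]
width: 0.0222
```

```bash
python3 -c "
from h import *
o,m=st();print(m.T@np.array([-.036,-.012,.015]));plan(*arc((-160,-125,-90,-50,-20),.5,.3))"
```

```text
t 84.38 q [-2.692  1.122  1.408 -0.015 -2.091  1.984] p [-0.821  -0.2232  0.1965] f [ 0.28  0.47 -1.71] w 0.0222
tx [-0.624 -0.754 -0.207] ty [-0.752  0.651 -0.106] tz [ 0.215  0.089 -0.972] tilt deg 13.5
[ 0.02838503  0.01765149 -0.02340331]
t 84.38 q [-2.692  1.122  1.408 -0.015 -2.091  1.984] p [-0.821  -0.2232  0.1965] f [ 0.28  0.47 -1.71] w 0.0222
tx [-0.624 -0.754 -0.207] ty [-0.752  0.651 -0.106] tz [ 0.215  0.089 -0.972] tilt deg 13.5
10 rows of [-0.028  -0.0241 -0.002 ]
8 rows of [ 0.0082 -0.0366  0.0023]
8 rows of [-0.0138 -0.0343  0.0067]
9 rows of [-0.0321 -0.0184  0.0088]
7 rows of [-0.0361  0.0038  0.0073]
```

Request:
servo_tool:
  deltas:
    - [0,0.028,0.018,-0.023,0]
    - [0,0.028,0.018,-0.023,0]
    - [0,0.028,0.018,-0.022,0]
    - [0,0.028,0.018,-0.021,0]
    - [0,-0.028,-0.024,0,0]
    - [0,-0.028,-0.024,0,0]
    - [0,-0.028,-0.024,0,0]
    - [0,-0.028,-0.024,0,0]
    - [0,-0.028,-0.024,0,0]
    - [0,-0.028,-0.024,0,0]
    - [0,-0.028,-0.024,0,0]
    - [0,-0.028,-0.024,0,0]
    - [0,0.008,-0.037,0,0]
    - [0,0.008,-0.037,0,0]
    - [0,0.008,-0.037,0,0]
    - [0,0.008,-0.037,0,0]

```text
t: 85.72
tcp_pos: [-0.4956, -0.3127, 0.2366]
orientation: [-0.417, 0.907, 0.007, 0.061]
ft_force: [-0.8, -2.0, -2.3]
width: 0.0224
```

```bash
python3 -c "
from h import *
planturn(arc((-120,-85,-50,-15,5),.53,.34),-1.4,19)"
```

```text
t 85.72 q [-2.322  0.365  0.091 -0.034 -1.416  1.621] p [-0.4956 -0.3127  0.2366] f [-0.83 -1.97 -2.27] w 0.0224
tx [-0.644 -0.756 -0.117] ty [-0.757  0.652 -0.038] tz [ 0.105  0.064 -0.992] tilt deg 7.1
[0, -0.006, -0.034, -0.011, -1.4], [0, -0.002, -0.035, -0.011, -1.4], [0, 0.002, -0.035, -0.011, -1.4], [0, 0.006, -0.034, -0.011, -1.4], [0, 0.011, -0.033, -0.011, -1.4], [0, 0.015, -0.032, -0.011, -1.4], [0, 0.018, -0.03, -0.011, -1.4], [0, 0.022, -0.027, -0.011, -1.4], [0, 0.019, -0.035, 0.004, -1.4], [0, 0.023, -0.032, 0.004, -1.4], [0, 0.027, -0.029, 0.004, -1.4], [0, 0.03, -0.026, 0.004, -1.4], [0, 0.033, -0.022, 0.004, -1.4], [0, 0.035, -0.018, 0.004, -1.4], [0, 0.037, -0.013, 0.004, -1.4], [0, 0.039, -0.009, 0.004, -1.4], [0, 0.03, -0.026, 0.005, -1.4], [0, 0.033, -0.022, 0.005, -1.4], [0, 0.035, -0.018, 0.005, -1.4], [0, 0.037, -0.014, 0.005, 0.0], [0, 0.037, -0.014, 0.005, 0.0], [0, 0.037, -0.014, 0.005, 0.0], [0, 0.037, -0.014, 0.005, 0.0], [0, 0.037, -0.014, 0.005, 0.0], [0, 0.023, -0.033, 0.004, 0.0], [0, 0.023, -0.033, 0.004, 0.0], [0, 0.023, -0.033, 0.004, 0.0], [0, 0.023, -0.033, 0.004, 0.0], [0, 0.023, -0.033, 0.004, 0.0], [0, 0.023, -0.033, 0.004, 0.0], [0, 0.023, -0.033, 0.004, 0.0], [0, 0.023, -0.033, 0.004, 0.0], [0, 0.005, -0.036, 0.003, 0.0], [0, 0.005, -0.036, 0.003, 0.0], [0, 0.005, -0.036, 0.003, 0.0], [0, 0.005, -0.036, 0.003, 0.0], [0, 0.005, -0.036, 0.003, 0.0],
```

Request:
servo_tool:
  deltas:
    - [0,-0.006,-0.034,-0.008,-1.4]
    - [0,-0.002,-0.035,-0.008,-1.4]
    - [0,0.002,-0.035,-0.008,-1.4]
    - [0,0.006,-0.034,-0.008,-1.4]
    - [0,0.011,-0.033,-0.008,-1.4]
    - [0,0.015,-0.032,-0.008,-1.4]
    - [0,0.018,-0.03,-0.008,-1.4]
    - [0,0.022,-0.027,-0.008,-1.4]
    - [0,0.019,-0.035,0.006,-1.4]
    - [0,0.023,-0.032,0.006,-1.4]
    - [0,0.027,-0.029,0.006,-1.4]
    - [0,0.03,-0.026,0.006,-1.4]
    - [0,0.033,-0.022,0.006,-1.4]
    - [0,0.035,-0.018,0.006,-1.4]
    - [0,0.037,-0.013,0.006,-1.4]
    - [0,0.039,-0.009,0.006,-1.4]

```text
t: 87.05
tcp_pos: [0.0786, -0.5271, 0.3145]
orientation: [0.989, -0.138, 0.045, -0.017]
ft_force: [-0.2, -0.6, -1.9]
width: 0.0222
```

```bash
python3 -c "
from h import *
planturn(arc((-50,-15,8),.53,.34)+[(.6,.2,.3)],-1.4,3)"
```

```text
t 87.05 q [-1.181  0.17   0.041 -0.095 -1.426  2.487] p [ 0.0786 -0.5271  0.3145] f [-0.19 -0.6  -1.89] w 0.0222
tx [ 0.958 -0.275  0.084] ty [-0.272 -0.961 -0.045] tz [ 0.093  0.02  -0.995] tilt deg 5.5
[0, 0.027, -0.024, 0.0, -1.4], [0, 0.03, -0.02, 0.0, -1.4], [0, 0.032, -0.016, 0.0, -1.4], [0, 0.034, -0.012, 0.0, 0.0], [0, 0.034, -0.012, 0.0, 0.0], [0, 0.034, -0.012, 0.0, 0.0], [0, 0.034, -0.012, 0.0, 0.0], [0, 0.034, -0.012, 0.0, 0.0], [0, 0.024, -0.032, 0.003, 0.0], [0, 0.024, -0.032, 0.003, 0.0], [0, 0.024, -0.032, 0.003, 0.0], [0, 0.024, -0.032, 0.003, 0.0], [0, 0.024, -0.032, 0.003, 0.0], [0, 0.024, -0.032, 0.003, 0.0], [0, 0.024, -0.032, 0.003, 0.0], [0, 0.024, -0.032, 0.003, 0.0], [0, 0.005, -0.035, 0.001, 0.0], [0, 0.005, -0.035, 0.001, 0.0], [0, 0.005, -0.035, 0.001, 0.0], [0, 0.005, -0.035, 0.001, 0.0], [0, 0.005, -0.035, 0.001, 0.0], [0, 0.005, -0.035, 0.001, 0.0], [0, 0.02, -0.03, 0.012, 0.0], [0, 0.02, -0.03, 0.012, 0.0], [0, 0.02, -0.03, 0.012, 0.0], [0, 0.02, -0.03, 0.012, 0.0],
```

Request:
servo_tool:
  deltas:
    - [0,0.027,-0.024,0,-1.4]
    - [0,0.03,-0.02,0,-1.4]
    - [0,0.032,-0.016,0,-1]
    - [0,0.034,-0.012,0,0]
    - [0,0.034,-0.012,0,0]
    - [0,0.034,-0.012,0,0]
    - [0,0.034,-0.012,0,0]
    - [0,0.034,-0.012,0,0]
    - [0,0.024,-0.032,0.003,0]
    - [0,0.024,-0.032,0.003,0]
    - [0,0.024,-0.032,0.003,0]
    - [0,0.024,-0.032,0.003,0]
    - [0,0.024,-0.032,0.003,0]
    - [0,0.024,-0.032,0.003,0]
    - [0,0.024,-0.032,0.003,0]
    - [0,0.024,-0.032,0.003,0]
    - [0,0.005,-0.035,0,0]
    - [0,0.005,-0.035,0,0]

```text
t: 88.55
tcp_pos: [0.5444, -0.0501, 0.3514]
orientation: [0.997, 0.039, 0.062, 0.002]
ft_force: [0.2, 0.2, -1.9]
width: 0.022
```

```bash
python3 -c "
from h import *
plan((.6,.19,.25))"
```

```text
t 88.55 q [ 0.222  0.106  0.004  0.027 -1.348  1.422] p [ 0.5444 -0.0501  0.3514] f [ 0.21  0.19 -1.85] w 0.022
tx [0.989 0.077 0.123] ty [ 0.077 -0.997  0.009] tz [ 0.123  0.001 -0.992] tilt deg 7.1
7 rows of [ 0.0087 -0.0337  0.0154]
```

Request:
servo_tool:
  deltas:
    - [0,0.009,-0.034,0.013,0]
    - [0,0.009,-0.034,0.013,0]
    - [0,0.009,-0.034,0.013,0]
    - [0,0.009,-0.034,0.013,0]
    - [0,0.009,-0.034,0.013,0]
    - [0,0.009,-0.034,0.013,0]
    - [0,0.009,-0.03,0.01,0.4]
    - [0,0,0,0,0]

```text
t: 89.22
tcp_pos: [0.6009, 0.2082, 0.2766]
orientation: [0.997, 0.026, 0.073, -0.002]
ft_force: [0.7, -0.5, -1.7]
width: 0.0223
```

```bash
python3 -c "
from h import *
st();wsnap('w20')"
```

```text
t 89.22 q [ 0.629  0.28   0.02   0.084 -1.189  0.967] p [0.6009 0.2082 0.2766] f [ 0.73 -0.53 -1.7 ] w 0.0223
tx [0.988 0.052 0.145] ty [ 0.052 -0.999 -0.001] tz [ 0.145  0.009 -0.989] tilt deg 8.3
```

```bash
python3 -c "
from h import *
for u,v in((168,230),(362,227),(170,130),(362,129)): print(np.round(wray('w20',u,v,.084),3))
for u,v in((237,137),(293,137)): print('div',np.round(wray('w20',u,v,.02),3))
for u,v in((128,84),(411,92)): print('edge',np.round(wray('w20',u,v,.22),3))
"
```

```text
[0.535 0.325 0.084]
[0.552 0.059 0.084]
[0.669 0.325 0.084]
[0.685 0.071 0.084]
div [0.666 0.24  0.02 ]
div [0.671 0.157 0.02 ]
edge [0.702 0.327 0.22 ]
edge [0.71  0.073 0.22 ]
```

```bash
python3 -c "
from h import *
plan((.619,.196,.15),(.621,.196,.06),step=.03)"
```

```text
t 89.27 q [ 0.628  0.278  0.02   0.085 -1.191  0.969] p [0.6005 0.2063 0.2777] f [-0.94 -0.77 -0.74] w 0.0223
tx [0.988 0.052 0.145] ty [ 0.052 -0.999 -0.   ] tz [ 0.145  0.008 -0.989] tilt deg 8.3
5 rows of [-0.0001  0.0023  0.0258]
4 rows of [-0.0028  0.      0.0223]
```

Request:
servo_tool:
  deltas:
    - [0,-0.001,0.002,0.026,0]
    - [0,-0.001,0.002,0.026,0]
    - [0,-0.001,0.002,0.026,0]
    - [0,-0.001,0.002,0.026,0]
    - [0,-0.001,0.002,0.024,0]
    - [0,0,0,0,0]

```text
t: 89.77
tcp_pos: [0.6183, 0.1969, 0.156]
orientation: [0.996, 0.028, 0.081, -0.006]
ft_force: [-0.8, -1.2, -2.0]
width: 0.0218
```

```bash
python3 -c "
from h import *
plan((.621,.196,.06),step=.02);wsnap('w21')"
```

```text
t 89.77 q [ 0.597  0.368 -0.166  0.1   -0.896  0.972] p [0.6183 0.1969 0.156 ] f [-0.79 -1.18 -1.97] w 0.0218
tx [0.985 0.054 0.162] ty [ 0.056 -0.998 -0.007] tz [ 0.161  0.016 -0.987] tilt deg 9.3
5 rows of [-0.0026  0.0003  0.019 ]
```

Request:
servo_tool:
  deltas:
    - [0,-0.003,0,0.02,0]
    - [0,-0.003,0,0.02,0]
    - [0,-0.004,0,0.02,0]
    - [0,-0.004,0,0.02,0]
    - [0,-0.004,0,0.016,0]
    - [0,-0.002,0,0.006,0]

```text
t: 90.32
tcp_pos: [0.6303, 0.2022, 0.0746]
orientation: [0.994, 0.029, 0.101, -0.013]
ft_force: [-0.7, -0.1, -2.0]
width: 0.0224
```

```bash
python3 -c "
from h import *
plan((.619,.196,.03),step=.008)"
```

```text
t 90.32 q [ 0.597  0.451 -0.285  0.142 -0.655  0.928] p [0.6303 0.2022 0.0746] f [-0.67 -0.06 -1.99] w 0.0224
tx [0.978 0.055 0.201] ty [ 0.061 -0.998 -0.02 ] tz [ 0.199  0.031 -0.979] tilt deg 11.7
6 rows of [-0.0034  0.0011  0.0069]
```

Request:
servo_tool:
  deltas:
    - [0,-0.004,0.001,0.009,0]
    - [0,-0.004,0.001,0.009,0]
    - [0,-0.004,0.001,0.009,0]
    - [0,-0.004,0.001,0.008,0]
    - [0,-0.002,0,0.004,0]

```text
t: 90.73
tcp_pos: [0.6271, 0.2013, 0.0417]
orientation: [0.993, 0.03, 0.109, -0.017]
ft_force: [-0.7, 0.0, -1.7]
width: 0.0223
```

```bash
python3 -c "
from h import *
st()"
```

```text
t 90.73 q [ 0.599  0.478 -0.355  0.174 -0.541  0.891] p [0.6271 0.2013 0.0417] f [-0.71  0.04 -1.7 ] w 0.0223
tx [0.974 0.056 0.218] ty [ 0.063 -0.998 -0.026] tz [ 0.216  0.039 -0.976] tilt deg 12.7
```

Request:
servo_tool:
  deltas:
    - [0,-0.002,0.001,0.006,0]
    - [0,-0.002,0.001,0.006,0]
    - [0,-0.001,0,0.004,0]
    - [0,0,0,0.003,0]

```text
t: 91.07
tcp_pos: [0.6332, 0.2037, 0.0293]
orientation: [0.992, 0.032, 0.118, -0.02]
ft_force: [-3.5, 1.1, 7.8]
width: 0.022
```

```bash
python3 -c "
from h import *
st()"
```

```text
t 91.07 q [ 0.597  0.497 -0.374  0.197 -0.487  0.874] p [0.6332 0.2037 0.0293] f [-3.54  1.15  7.82] w 0.022
tx [0.97  0.059 0.235] ty [ 0.068 -0.997 -0.032] tz [ 0.232  0.047 -0.971] tilt deg 13.7
```

Request:
servo_tool:
  deltas:
    - [0.5,0,0,0,0]
    - [0.5,0,0,0,0]
    - [0.5,0,0,0,0]
    - [0.5,0,0,0,0]
    - [0.5,0.003,0,-0.01,0]
    - [0.55,0.004,0,-0.02,0]
    - [0.55,0.006,0,-0.03,0]
    - [0.55,0.006,0,-0.03,0]
    - [0.6,0.006,0,-0.035,0]
    - [0.6,0.006,0,-0.035,0]
    - [0.6,0,0,-0.035,0]

```text
t: 91.98
tcp_pos: [0.6146, 0.1937, 0.2229]
orientation: [0.993, 0.032, 0.109, -0.016]
ft_force: [0.7, 0.9, 0.1]
width: 0.051
```

```bash
python3 -c "
from h import *
st();wsnap('w22')"
```

```text
t 91.98 q [ 0.604  0.28  -0.135  0.112 -0.957  0.976] p [0.6146 0.1937 0.2229] f [0.68 0.94 0.11] w 0.051
tx [0.974 0.06  0.218] ty [ 0.067 -0.997 -0.024] tz [ 0.216  0.038 -0.976] tilt deg 12.6
```

```bash
python3 -c "
from h import *
plan((.4,-.22,.2))
"
```

```text
t 92.03 q [ 0.604  0.271 -0.126  0.115 -0.96   0.976] p [0.6174 0.195  0.2329] f [0.21 0.67 6.53] w 0.0509
tx [0.971 0.06  0.232] ty [ 0.069 -0.997 -0.028] tz [ 0.229  0.044 -0.972] tilt deg 13.5
12 rows of [-0.0203  0.0333 -0.003 ]
```

Request:
servo_tool:
  deltas:
    - [0.6,-0.01,0.02,-0.015,0]
    - [0.6,-0.02,0.034,-0.005,0]
    - [0.6,-0.02,0.034,0,0]
    - [0.6,-0.02,0.034,0,0]
    - [0.7,-0.02,0.034,0,0]
    - [0.7,-0.02,0.034,0,0]
    - [0.7,-0.02,0.034,0,0]
    - [0.7,-0.02,0.034,0,0]
    - [0.7,-0.02,0.034,0,0]
    - [0.7,-0.02,0.034,0,0]
    - [0.7,-0.02,0.034,0,0]
    - [0.7,-0.02,0.034,0,0]
    - [0.7,-0.02,0.034,0,0]
    - [0.7,0,0,0,1.3]
    - [0.7,0,0,0,1.3]
    - [0.7,0,0,0,0]

```text
t: 93.37
tcp_pos: [0.3915, -0.266, 0.18]
orientation: [0.988, -0.084, 0.125, -0.036]
ft_force: [0.1, 0.2, 0.1]
width: 0.0601
```

```bash
python3 -c "
from h import *
st();wsnap('w23')
"
```

```text
t 93.37 q [-0.358  0.047 -0.438 -0.177 -0.872  1.859] p [ 0.3915 -0.266   0.18  ] f [0.14 0.16 0.1 ] w 0.0601
tx [ 0.955 -0.174  0.24 ] ty [-0.156 -0.983 -0.092] tz [ 0.252  0.05  -0.966] tilt deg 14.9
```

```bash
python3 -c "
from h import *
tin('w23',255,180,42); print(wray('w23',252,178,.065))
o,m=st()
g=np.array([.42,-.247,.060])
def go(g):
    t=g+m[:,2]*.046; print('tcp target',t); plan(t-m[:,2]*.06,t,step=.02)
import sys
go(g)
im=cv2.imread('pics/w23.png');cv2.imwrite('pics/w23c.png',cv2.resize(im[120:240,110:400],None,fx=2.7,fy=2.7))"
```

```text
lid centre [ 0.4217 -0.2558  0.042 ] sides [0.085 0.06 ] yaw -11.1
grip centre [ 0.4148 -0.2539  0.06  ] [0.025 0.024] yaw -9.1
[ 0.42186312 -0.25616908  0.065     ]
t 93.42 q [-0.357  0.046 -0.438 -0.177 -0.872  1.863] p [ 0.3917 -0.2655  0.18  ] f [ 0.41 -0.41 -0.31] w 0.0599
tx [ 0.956 -0.169  0.241] ty [-0.152 -0.984 -0.091] tz [ 0.252  0.05  -0.966] tilt deg 14.9
tcp target [ 0.43160435 -0.24469702  0.01554738]
t 93.42 q [-0.357  0.046 -0.438 -0.177 -0.872  1.863] p [ 0.3917 -0.2655  0.18  ] f [ 0.41 -0.41 -0.31] w 0.0599
tx [ 0.956 -0.169  0.241] ty [-0.152 -0.984 -0.091] tz [ 0.252  0.05  -0.966] tilt deg 14.9
6 rows of [-0.0008 -0.0019  0.0183]
3 rows of [0.   0.   0.02]
```

Request:
servo_tool:
  deltas:
    - [0.7,-0.001,0,0.019,0]
    - [0.7,-0.001,0,0.019,0]
    - [0.7,-0.001,0,0.019,0]
    - [0.7,-0.001,0,0.019,0]
    - [0.7,-0.001,0,0.019,0]
    - [0.7,-0.001,0,0.019,0]
    - [0.7,-0.001,0,0.015,0]
    - [0.7,0,0,0,0]

```text
t: 94.08
tcp_pos: [0.4243, -0.2546, 0.0524]
orientation: [0.989, -0.063, 0.13, -0.032]
ft_force: [0.1, 0.6, -0.5]
width: 0.0594
```

```bash
python3 -c "
from h import *
o,m=st();wsnap('w24')
g=np.array([.4205,-.2555,.060]); plan(g+m[:,2]*.046,step=.015)"
```

```text
t 94.08 q [-0.31   0.252 -0.559 -0.247 -0.535  1.951] p [ 0.4243 -0.2546  0.0524] f [ 0.13  0.65 -0.48] w 0.0594
tx [ 0.958 -0.134  0.254] ty [-0.117 -0.99  -0.08 ] tz [ 0.262  0.047 -0.964] tilt deg 15.4
t 94.13 q [-0.31   0.25  -0.557 -0.246 -0.536  1.95 ] p [ 0.4249 -0.255   0.0537] f [ 0.86 -0.    0.07] w 0.0597
tx [ 0.958 -0.134  0.255] ty [-0.117 -0.99  -0.08 ] tz [ 0.263  0.046 -0.964] tilt deg 15.5
3 rows of [-0.0009  0.0002  0.0129]
```

Request:
servo_tool:
  deltas:
    - [0.65,-0.001,0,0.013,0.3]
    - [0.6,-0.001,0,0.013,0.3]
    - [0.6,-0.001,0,0.009,0]
    - [0.6,0,0,0.003,0]

```text
t: 94.47
tcp_pos: [0.4367, -0.2525, 0.0204]
orientation: [0.987, -0.084, 0.135, -0.034]
ft_force: [-0.9, -0.2, -0.3]
width: 0.0511
```

```bash
python3 -c "
from h import *
o,m=st()
g=np.array([.4205,-.2555,.060]); plan(g+m[:,2]*.046,step=.015)"
```

```text
t 94.47 q [-0.299  0.318 -0.567 -0.284 -0.45   1.942] p [ 0.4367 -0.2525  0.0204] f [-0.94 -0.22 -0.25] w 0.0511
tx [ 0.95  -0.174  0.261] ty [-0.156 -0.984 -0.089] tz [ 0.272  0.044 -0.961] tilt deg 16.0
t 94.47 q [-0.299  0.318 -0.567 -0.284 -0.45   1.942] p [ 0.4367 -0.2525  0.0204] f [-0.94 -0.22 -0.25] w 0.0511
tx [ 0.95  -0.174  0.261] ty [-0.156 -0.984 -0.089] tz [ 0.272  0.044 -0.961] tilt deg 16.0
1 rows of [-0.0045  0.0019  0.0034]
```

Request:
servo_tool:
  deltas:
    - [0.6,-0.004,0.002,0.003,0]
    - [0,0,0,0,0]
    - [0,0,0,0,0]
    - [0,0,0,0,0]
    - [0,0,0,0,0]
    - [0,0,0,0,0]
    - [0,0,0,0,0]

```text
t: 95.05
tcp_pos: [0.434, -0.2542, 0.019]
orientation: [0.987, -0.081, 0.137, -0.033]
ft_force: [0.4, 0.4, -1.1]
width: 0.023
```

```bash
python3 -c "
from h import *
o,m=st()
print('v',m.T@(np.array([.4205,-.2555,.06])-o['tcp_pos']))"
```

```text
t 95.05 q [-0.306  0.318 -0.571 -0.292 -0.443  1.962] p [ 0.434  -0.2542  0.019 ] f [ 0.44  0.44 -1.14] w 0.023
tx [ 0.949 -0.169  0.265] ty [-0.151 -0.985 -0.087] tz [ 0.276  0.042 -0.96 ] tilt deg 16.2
v [-0.00173141 -0.00024209 -0.04310527]
```

Request:
servo_tool:
  deltas:
    - [0,0,0,-0.01,0]
    - [0,0,0,-0.02,0]
    - [0,0.004,0,-0.03,0]
    - [0,0.006,0,-0.03,0]
    - [0,0.006,0,-0.03,0]
    - [0,0.006,0,-0.03,0]
    - [0,0.006,0,-0.03,0]
    - [0,0.006,0,-0.03,0]
    - [0,0,0,0,0]
    - [0,0,0,0,0]
    - [0,0,0,0,0]

```text
t: 95.97
tcp_pos: [0.4005, -0.2691, 0.2437]
orientation: [0.987, -0.083, 0.134, -0.031]
ft_force: [-0.3, 0.6, -2.3]
width: 0.0228
```

```bash
python3 -c "
from h import *
o,m=st();wsnap('w25')
F=[]
for i in range(5):
    bot.camera('side');F.append(bot.get_obs()['ft_force'][2])
print(np.round(F,2),np.mean(F))
plan((.6,-.3,.32),(.72,-.36,.33))"
```

```text
t 95.97 q [-0.353 -0.005 -0.333 -0.156 -1.004  1.825] p [ 0.4005 -0.2691  0.2437] f [-0.34  0.64 -2.34] w 0.0228
tx [ 0.95  -0.172  0.26 ] ty [-0.155 -0.984 -0.084] tz [ 0.27   0.04  -0.962] tilt deg 15.8
[-2.14 -1.25 -1.58 -3.35 -0.66] -1.7935877662828132
t 96.27 q [-3.530e-01 -1.000e-03 -3.350e-01 -1.560e-01 -1.004e+00  1.825e+00] p [ 0.4002 -0.2687  0.2415] f [-0.16  0.48 -0.66] w 0.0231
tx [ 0.952 -0.172  0.255] ty [-0.155 -0.984 -0.086] tz [ 0.266  0.042 -0.963] tilt deg 15.6
6 rows of [ 0.0359 -0.0011 -0.004 ]
4 rows of [0.0318 0.0099 0.0049]
```

```bash
python3 -c "
from h import *
plan((.55,-.1,.33),(.78,.06,.33),step=.038);o,m=st();print(m.T@np.array([.0355,.003,.0215]))"
```

```text
t 96.27 q [-3.530e-01 -1.000e-03 -3.350e-01 -1.560e-01 -1.004e+00  1.825e+00] p [ 0.4002 -0.2687  0.2415] f [-0.16  0.48 -0.66] w 0.0231
tx [ 0.952 -0.172  0.255] ty [-0.155 -0.984 -0.086] tz [ 0.266  0.042 -0.963] tilt deg 15.6
7 rows of [ 0.0194 -0.0281 -0.0055]
8 rows of [ 0.0239 -0.0241  0.0085]
t 96.27 q [-3.530e-01 -1.000e-03 -3.350e-01 -1.560e-01 -1.004e+00  1.825e+00] p [ 0.4002 -0.2687  0.2415] f [-0.16  0.48 -0.66] w 0.0231
tx [ 0.952 -0.172  0.255] ty [-0.155 -0.984 -0.086] tz [ 0.266  0.042 -0.963] tilt deg 15.6
[ 0.03874867 -0.01028628 -0.01114599]
```

Request:
servo_tool:
  deltas:
    - [0,0.019,-0.028,-0.006,0]
    - [0,0.019,-0.028,-0.006,0]
    - [0,0.019,-0.028,-0.006,0]
    - [0,0.019,-0.028,-0.005,0]
    - [0,0.019,-0.028,-0.004,0]
    - [0,0.019,-0.028,-0.004,0]
    - [0,0.019,-0.028,-0.004,0]
    - [0,0.024,-0.024,0.007,0]
    - [0,0.024,-0.024,0.007,0]
    - [0,0.024,-0.024,0.007,0]
    - [0,0.024,-0.024,0.007,0]
    - [0,0.024,-0.024,0.007,0]
    - [0,0.024,-0.024,0.007,0]
    - [0,0.024,-0.024,0.007,0]
    - [0,0.024,-0.024,0.007,0]

```text
t: 97.52
tcp_pos: [0.7867, 0.071, 0.3208]
orientation: [0.989, -0.087, 0.118, -0.031]
ft_force: [0.5, -1.4, -0.5]
width: 0.0228
```

```bash
python3 -c "
from h import *
o,m=st();print(m.T@np.array([.0355,.003,.0215]))"
```

```text
t 97.52 q [ 0.308  0.496  0.455  0.035 -1.287  1.082] p [0.7867 0.071  0.3208] f [ 0.53 -1.35 -0.54] w 0.0228
tx [ 0.957 -0.179  0.229] ty [-0.164 -0.983 -0.082] tz [ 0.239  0.041 -0.97 ] tilt deg 14.1
[ 0.03834715 -0.01055638 -0.01222944]
```

Request:
servo_tool:
  deltas:
    - [0,0.039,-0.01,-0.007,0]
    - [0,0.039,-0.01,-0.008,0]
    - [0,0.039,-0.01,-0.01,0]
    - [0,0.038,-0.01,-0.013,0]
    - [0,0.038,-0.01,-0.013,0]
    - [0,0.038,-0.01,-0.013,0]
    - [0,0.038,-0.01,-0.012,0]
    - [0,0.039,-0.01,-0.011,0]
    - [0,0.039,-0.01,-0.01,0]
    - [0,0.039,-0.01,-0.009,0]
    - [0,0.04,-0.01,-0.007,0]
    - [0,0.04,-0.01,-0.006,0]
    - [0,0.04,-0.01,-0.005,0]
    - [0,0.04,-0.01,-0.004,0]

```text
t: 98.68
tcp_pos: [0.995, 0.0922, 0.3863]
orientation: [0.969, -0.083, 0.228, -0.042]
ft_force: [-0.2, 0.2, -2.1]
width: 0.0226
```

```bash
python3 -c "
from h import *
o,m=st()"
```

```text
t 98.68 q [ 0.281  0.952  1.407  0.083 -1.565  1.138] p [0.995  0.0922 0.3863] f [-0.15  0.16 -2.14] w 0.0226
tx [ 0.882 -0.18   0.435] ty [-0.142 -0.983 -0.119] tz [ 0.448  0.043 -0.893] tilt deg 26.8
```

Request:
servo_tool:
  deltas:
    - [0,0.04,-0.01,-0.005,0]
    - [0,0.04,-0.01,-0.004,0]
    - [0,0.04,-0.01,-0.003,0]
    - [0,0.041,-0.008,-0.002,0]
    - [0,0.041,-0.008,-0.001,0]
    - [0,0.041,-0.008,0,0]
    - [0,0.041,-0.008,0.001,0]
    - [0,0.041,-0.008,0.002,0]

```text
t: 99.35
tcp_pos: [1.047, 0.0842, 0.4574]
orientation: [0.934, -0.081, 0.342, -0.058]
ft_force: [0.2, -0.3, -1.0]
width: 0.0228
```

```bash
python3 -c "
from h import *
o,m=st();plan((.75,.03,.42),(.56,-.02,.36))"
```

```text
t 99.35 q [ 0.272  0.928  1.407  0.128 -1.352  1.143] p [1.047  0.0842 0.4574] f [ 0.21 -0.27 -0.96] w 0.0228
tx [ 0.752 -0.192  0.63 ] ty [-0.113 -0.98  -0.164] tz [ 0.649  0.052 -0.759] tilt deg 40.6
t 99.35 q [ 0.272  0.928  1.407  0.128 -1.352  1.143] p [1.047  0.0842 0.4574] f [ 0.21 -0.27 -0.96] w 0.0228
tx [ 0.752 -0.192  0.63 ] ty [-0.113 -0.98  -0.164] tz [ 0.649  0.052 -0.759] tilt deg 40.6
8 rows of [-0.0296  0.0116 -0.0209]
6 rows of [-0.0285  0.0134 -0.0134]
```

```bash
python3 -c "
from h import *
planturn([(.75,.03,.4),(.56,-.02,.33)],1.4,20)"
```

```text
t 99.35 q [ 0.272  0.928  1.407  0.128 -1.352  1.143] p [1.047  0.0842 0.4574] f [ 0.21 -0.27 -0.96] w 0.0228
tx [ 0.752 -0.192  0.63 ] ty [-0.113 -0.98  -0.164] tz [ 0.649  0.052 -0.759] tilt deg 40.6
[0, -0.031, 0.012, -0.019, 1.4], [0, -0.029, 0.016, -0.019, 1.4], [0, -0.027, 0.019, -0.019, 1.4], [0, -0.025, 0.022, -0.019, 1.4], [0, -0.022, 0.025, -0.019, 1.4], [0, -0.019, 0.028, -0.019, 1.4], [0, -0.015, 0.03, -0.019, 1.4], [0, -0.011, 0.031, -0.019, 1.4], [0, -0.005, 0.032, -0.012, 1.4], [0, -0.001, 0.033, -0.012, 1.4], [0, 0.003, 0.032, -0.012, 1.4], [0, 0.007, 0.032, -0.012, 1.4], [0, 0.01, 0.031, -0.012, 1.4], [0, 0.014, 0.029, -0.012, 1.4],
```

Request:
servo_tool:
  deltas:
    - [0,-0.031,0.012,-0.017,1.4]
    - [0,-0.029,0.016,-0.017,1.4]
    - [0,-0.027,0.019,-0.017,1.4]
    - [0,-0.025,0.022,-0.017,1.4]
    - [0,-0.022,0.025,-0.017,1.4]
    - [0,-0.019,0.028,-0.017,1.4]
    - [0,-0.015,0.03,-0.017,1.4]
    - [0,-0.011,0.031,-0.017,1.4]
    - [0,-0.005,0.032,-0.01,1.4]
    - [0,-0.001,0.033,-0.01,1.4]
    - [0,0.003,0.032,-0.01,1.4]
    - [0,0.007,0.032,-0.01,1.4]
    - [0,0.01,0.031,-0.01,1.4]
    - [0,0.014,0.029,-0.01,1.4]
    - [0,0,0,0,1.4]
    - [0,0,0,0,1.4]
    - [0,0,0,0,1.4]

```text
t: 100.77
tcp_pos: [0.6171, -0.068, 0.3423]
orientation: [-0.45, 0.813, -0.149, 0.339]
ft_force: [0.1, 0.8, -1.6]
width: 0.0227
```

```bash
python3 -c "
from h import *
o,m=st()
ug=np.array([.265,-.087,-.96]); # up direction in tool frame at the grasp -> tin z ; tin x = tool x made perpendicular
tz=ug/np.linalg.norm(ug); tx=np.array([1,0,0])-tz[0]*tz; tx/=np.linalg.norm(tx); print('tin x incl',np.degrees(np.arcsin((m@tx)[2])))"
```

```text
t 100.77 q [ 0.183 -0.06  -0.454  0.154 -0.425 -0.857] p [ 0.6171 -0.068   0.3423] f [ 0.14  0.77 -1.56] w 0.0227
tx [-0.365 -0.832 -0.417] ty [-0.63   0.551 -0.548] tz [ 0.685  0.062 -0.726] tilt deg 43.5
tin x incl -37.334429862520544
```

Request:
servo_tool:
  deltas:
    - [0,0,0,0.004,-1.4]
    - [0,0,0,0.004,-1.4]
    - [0,0,0,0.004,-1.4]
    - [0,0,0,0.004,-1.4]
    - [0,0,0,0.004,-1.4]
    - [0,0,0,0.004,-1.4]
    - [0,0,0,0.004,-1.4]
    - [0,0,0,0.004,-1.4]
    - [0,0,0,0.004,-1.4]
    - [0,0,0,0.004,-1.4]
    - [0,0,0,0.004,-1.4]
    - [0,0,0,0.004,-1.4]
    - [0,0,0,0.004,-1.4]
    - [0,0,0,0.004,-1.4]
    - [0,0,0,0.004,-1.4]
    - [0,0,0,0.004,-1.4]

```text
t: 102.1
tcp_pos: [0.6532, -0.064, 0.3369]
orientation: [0.913, -0.061, 0.398, -0.067]
ft_force: [0.5, -0.1, -1.6]
width: 0.0226
```

```bash
cat >> h.py <<'E'
def incl(m,ug=(.265,-.087,-.96)):
    tz=np.array(ug)/np.linalg.norm(ug); tx=np.array([1,0,0])-tz[0]*tz; tx/=np.linalg.norm(tx); print('tin x incl',round(np.degrees(np.arcsin((m@tx)[2])),1),'tin tilt',round(np.degrees(np.arccos((m@tz)[2])),1))
E
python3 -c "
from h import *
o,m=st();incl(m)
planturn(arc((-30,-65,-100,-135,-155),.5,.36),1.4,18)"
```

```text
t 102.1 q [ 0.172 -0.008 -0.477  0.196 -0.277  1.099] p [ 0.6532 -0.064   0.3369] f [ 0.48 -0.11 -1.55] w 0.0226
tx [ 0.675 -0.166  0.719] ty [-0.059 -0.983 -0.171] tz [ 0.735  0.073 -0.674] tilt deg 47.6
tin x incl 30.7 tin tilt 31.5
t 102.1 q [ 0.172 -0.008 -0.477  0.196 -0.277  1.099] p [ 0.6532 -0.064   0.3369] f [ 0.48 -0.11 -1.55] w 0.0226
tx [ 0.675 -0.166  0.719] ty [-0.059 -0.983 -0.171] tz [ 0.735  0.073 -0.674] tilt deg 47.6
[0, -0.013, 0.024, -0.024, 1.4], [0, -0.01, 0.025, -0.024, 1.4], [0, -0.006, 0.026, -0.024, 1.4], [0, -0.003, 0.027, -0.024, 1.4], [0, 0.0, 0.027, -0.024, 1.4], [0, 0.003, 0.027, -0.024, 1.4], [0, 0.007, 0.026, -0.024, 1.4], [0, 0.01, 0.025, -0.024, 1.4], [0, 0.014, 0.027, -0.022, 1.4], [0, 0.017, 0.025, -0.022, 1.4], [0, 0.02, 0.023, -0.022, 1.4], [0, 0.023, 0.02, -0.022, 1.4], [0, 0.025, 0.017, -0.022, 1.4], [0, 0.027, 0.014, -0.022, 1.4], [0, 0.028, 0.011, -0.022, 1.4], [0, 0.029, 0.007, -0.022, 1.4], [0, 0.016, 0.02, -0.028, 1.4], [0, 0.018, 0.018, -0.028, 1.4], [0, 0.02, 0.016, -0.028, 0.0], [0, 0.02, 0.016, -0.028, 0.0], [0, 0.02, 0.016, -0.028, 0.0], [0, 0.02, 0.016, -0.028, 0.0], [0, 0.02, 0.016, -0.028, 0.0], [0, 0.02, 0.016, -0.028, 0.0], [0, 0.003, 0.029, -0.023, 0.0], [0, 0.003, 0.029, -0.023, 0.0], [0, 0.003, 0.029, -0.023, 0.0], [0, 0.003, 0.029, -0.023, 0.0], [0, 0.003, 0.029, -0.023, 0.0], [0, 0.003, 0.029, -0.023, 0.0], [0, 0.003, 0.029, -0.023, 0.0], [0, 0.003, 0.029, -0.023, 0.0], [0, -0.011, 0.03, -0.013, 0.0], [0, -0.011, 0.03, -0.013, 0.0], [0, -0.011, 0.03, -0.013, 0.0], [0, -0.011, 0.03, -0.013, 0.0], [0, -0.011, 0.03, -0.013, 0.0],
```

Request:
servo_tool:
  deltas:
    - [0,-0.013,0.024,-0.022,1.4]
    - [0,-0.01,0.025,-0.022,1.4]
    - [0,-0.006,0.026,-0.022,1.4]
    - [0,-0.003,0.027,-0.022,1.4]
    - [0,0,0.027,-0.022,1.4]
    - [0,0.003,0.027,-0.022,1.4]
    - [0,0.007,0.026,-0.022,1.4]
    - [0,0.01,0.025,-0.022,1.4]
    - [0,0.014,0.027,-0.02,1.4]
    - [0,0.017,0.025,-0.02,1.4]
    - [0,0.02,0.023,-0.02,1.4]
    - [0,0.023,0.02,-0.02,1.4]
    - [0,0.025,0.017,-0.02,1.4]
    - [0,0.027,0.014,-0.02,1.4]
    - [0,0.028,0.011,-0.02,1.4]
    - [0,0.029,0.007,-0.02,1.4]
    - [0,0.016,0.02,-0.026,1.4]
    - [0,0.018,0.018,-0.026,1.4]

```text
t: 103.6
tcp_pos: [0.129, -0.4602, 0.3593]
orientation: [-0.334, 0.841, -0.144, 0.4]
ft_force: [0.2, -0.4, -1.5]
width: 0.023
```

```bash
python3 -c "
from h import *
o,m=st();incl(m)
plan(*arc((-100,-135,-160),.48,.34),(-.62,-.2,.2))"
```

```text
t 103.6 q [-1.626  0.109  0.046 -0.874 -1.597  0.828] p [ 0.129  -0.4602  0.3593] f [ 0.16 -0.41 -1.5 ] w 0.023
tx [-0.457 -0.677 -0.576] ty [-0.447  0.735 -0.509] tz [ 0.769  0.025 -0.639] tilt deg 50.3
tin x incl -47.4 tin tilt 59.7
t 103.6 q [-1.626  0.109  0.046 -0.874 -1.597  0.828] p [ 0.129  -0.4602  0.3593] f [ 0.16 -0.41 -1.5 ] w 0.023
tx [-0.457 -0.677 -0.576] ty [-0.447  0.735 -0.509] tz [ 0.769  0.025 -0.639] tilt deg 50.3
6 rows of [ 0.0194  0.0159 -0.0252]
8 rows of [ 0.0033  0.0266 -0.0242]
6 rows of [-0.0113  0.0298 -0.0136]
6 rows of [ 0.0304  0.0201 -0.0069]
```

Request:
servo_tool:
  deltas:
    - [0,0.019,0.016,-0.023,0]
    - [0,0.019,0.016,-0.023,0]
    - [0,0.019,0.016,-0.023,0]
    - [0,0.019,0.016,-0.023,0]
    - [0,0.019,0.016,-0.023,0]
    - [0,0.019,0.016,-0.023,0]
    - [0,0.003,0.027,-0.022,0]
    - [0,0.003,0.027,-0.022,0]
    - [0,0.003,0.027,-0.022,0]
    - [0,0.003,0.027,-0.022,0]
    - [0,0.003,0.027,-0.022,0]
    - [0,0.003,0.027,-0.022,0]
    - [0,0.003,0.027,-0.022,0]
    - [0,0.003,0.027,-0.022,0]
    - [0,-0.011,0.03,-0.012,0]
    - [0,-0.011,0.03,-0.012,0]
    - [0,-0.011,0.03,-0.012,0]
    - [0,-0.011,0.03,-0.012,0]

```text
t: 105.1
tcp_pos: [-0.4155, -0.2026, 0.3353]
orientation: [-0.339, 0.858, -0.167, 0.349]
ft_force: [-0.4, -0.4, -1.1]
width: 0.0227
```

```bash
python3 -c "
from h import *
o,m=st()
plan((-.64,-.08,.18));print(m.T@np.array([-.04,0,.008]))"
```

```text
t 105.1 q [-2.654  0.454  0.395 -0.475 -2.167  1.7  ] p [-0.4155 -0.2026  0.3353] f [-0.38 -0.44 -1.09] w 0.0227
tx [-0.527 -0.698 -0.485] ty [-0.464  0.715 -0.523] tz [ 0.712 -0.051 -0.701] tilt deg 45.5
t 105.1 q [-2.654  0.454  0.395 -0.475 -2.167  1.7  ] p [-0.4155 -0.2026  0.3353] f [-0.38 -0.44 -1.09] w 0.0227
tx [-0.527 -0.698 -0.485] ty [-0.464  0.715 -0.523] tz [ 0.712 -0.051 -0.701] tilt deg 45.5
8 rows of [ 0.0135  0.0341 -0.0071]
[ 0.01721608  0.01437995 -0.03407086]
```

Request:
servo_tool:
  deltas:
    - [0,0.013,0.034,-0.006,0]
    - [0,0.013,0.034,-0.006,0]
    - [0,0.013,0.034,-0.006,0]
    - [0,0.013,0.034,-0.006,0]
    - [0,0.013,0.034,-0.006,0]
    - [0,0.013,0.034,-0.006,0]
    - [0,0.013,0.034,-0.006,0]
    - [0,0.013,0.034,-0.006,0]
    - [0,0.017,0.015,-0.034,0]
    - [0,0.017,0.015,-0.034,0]
    - [0,0.017,0.015,-0.034,0]
    - [0,0.018,0.016,-0.033,0]
    - [0,0.018,0.016,-0.033,0]
    - [0,0.018,0.016,-0.033,0]

```text
t: 106.27
tcp_pos: [-0.7403, -0.0566, 0.1926]
orientation: [-0.339, 0.881, -0.159, 0.288]
ft_force: [-0.8, 0.6, -2.6]
width: 0.0225
```

```bash
python3 -c "
from h import *
o,m=st()
print(m.T@np.array([-.039,0,.012]))"
```

```text
t 106.27 q [-2.951  1.144  1.406 -0.32  -2.452  1.932] p [-0.7403 -0.0566  0.1926] f [-0.81  0.6  -2.59] w 0.0225
tx [-0.604 -0.689 -0.4  ] ty [-0.506  0.72  -0.476] tz [ 0.616 -0.085 -0.783] tilt deg 38.4
[ 0.01875238  0.01402131 -0.03341782]
```

Request:
servo_tool:
  deltas:
    - [0,0.016,0.017,-0.034,0]
    - [0,0.016,0.017,-0.034,0]
    - [0,0.016,0.017,-0.033,0]
    - [0,0.017,0.018,-0.033,0]
    - [0,0.017,0.018,-0.032,0]
    - [0,0.017,0.019,-0.032,0]
    - [0,0.018,0.019,-0.031,0]
    - [0,0.018,0.02,-0.031,0]
    - [0,0.018,0.02,-0.03,0]
    - [0,0.018,0.021,-0.03,0]
    - [0,0.019,0.022,-0.029,0]
    - [0,0.019,0.022,-0.028,0]

```text
t: 107.27
tcp_pos: [-0.7991, 0.0072, 0.2128]
orientation: [-0.348, 0.917, -0.11, 0.164]
ft_force: [-0.8, 0.2, -1.2]
width: 0.0228
```

```bash
python3 -c "
from h import *
o,m=st()
print(m.T@np.array([-.036,.003,.017]))"
```

```text
t 107.27 q [-3.01   1.096  1.407 -0.175 -2.248  2.081] p [-0.7991  0.0072  0.2128] f [-0.85  0.18 -1.25] w 0.0228
tx [-0.704 -0.674 -0.224] ty [-0.602  0.734 -0.315] tz [ 0.376 -0.087 -0.922] tilt deg 22.7
[ 0.019516    0.0185336  -0.02948952]
```

Request:
servo_tool:
  deltas:
    - [0,0.019,0.019,-0.029,0]
    - [0,0.02,0.02,-0.028,0]
    - [0,0.02,0.021,-0.027,0]
    - [0,0.021,0.022,-0.026,0]
    - [0,0.021,0.023,-0.025,0]
    - [0,0.021,0.024,-0.024,0]
    - [0,0.021,0.024,-0.024,0]

```text
t: 107.85
tcp_pos: [-0.8396, 0.0322, 0.2229]
orientation: [-0.351, 0.929, -0.075, 0.091]
ft_force: [0.5, 0.1, -1.4]
width: 0.0226
```

```bash
python3 -c "
from h import *
o,m=st();plan((-.58,-.15,.28),*arc((-140,-115),.54,.3))"
```

```text
t 107.85 q [-3.03   1.076  1.406 -0.116 -2.114  2.131] p [-0.8396  0.0322  0.2229] f [ 0.54  0.09 -1.41] w 0.0226
tx [-0.738 -0.665 -0.117] ty [-0.638  0.743 -0.203] tz [ 0.222 -0.075 -0.972] tilt deg 13.6
t 107.85 q [-3.03   1.076  1.406 -0.116 -2.114  2.131] p [-0.8396  0.0322  0.2229] f [ 0.54  0.09 -1.41] w 0.0226
tx [-0.738 -0.665 -0.117] ty [-0.638  0.743 -0.203] tz [ 0.222 -0.075 -0.972] tilt deg 13.6
9 rows of [-0.0086 -0.0347  0.0018]
7 rows of [ 0.0009 -0.0367  0.0046]
6 rows of [-0.007  -0.0373  0.0087]
```

Request:
servo_tool:
  deltas:
    - [0,0.022,0.024,-0.024,0]
    - [0,0.022,0.025,-0.023,0]
    - [0,-0.008,-0.035,0.002,0]
    - [0,-0.008,-0.035,0.002,0]
    - [0,-0.008,-0.035,0.002,0]
    - [0,-0.008,-0.035,0.002,0]
    - [0,-0.008,-0.035,0.002,0]
    - [0,-0.008,-0.035,0.002,0]
    - [0,-0.008,-0.035,0.002,0]
    - [0,-0.008,-0.035,0.002,0]
    - [0,-0.008,-0.035,0.002,0]
    - [0,0.001,-0.037,0.005,0]
    - [0,0.001,-0.037,0.005,0]
    - [0,0.001,-0.037,0.005,0]
    - [0,0.001,-0.037,0.005,0]
    - [0,0.001,-0.037,0.005,0]

```text
t: 109.18
tcp_pos: [-0.4843, -0.2842, 0.2604]
orientation: [-0.344, 0.934, -0.064, 0.064]
ft_force: [0.2, -0.5, -1.6]
width: 0.0226
```

```bash
python3 -c "
from h import *
planturn(arc((-115,-80,-45,-15,8),.53,.33),-1.4,20)"
```

```text
t 109.18 q [-2.427  0.304  0.103 -0.166 -1.448  1.59 ] p [-0.4843 -0.2842  0.2604] f [ 0.19 -0.51 -1.56] w 0.0226
tx [-0.754 -0.652 -0.076] ty [-0.636  0.755 -0.164] tz [ 0.164 -0.075 -0.984] tilt deg 10.4
[0, -0.008, -0.036, -0.001, -1.4], [0, -0.004, -0.037, -0.001, -1.4], [0, 0.001, -0.037, -0.001, -1.4], [0, 0.005, -0.037, -0.001, -1.4], [0, 0.01, -0.036, -0.001, -1.4], [0, 0.014, -0.034, -0.001, -1.4], [0, 0.018, -0.032, -0.001, -1.4], [0, 0.022, -0.03, -0.001, -1.4], [0, 0.025, -0.027, -0.001, -1.4], [0, 0.014, -0.037, 0.007, -1.4], [0, 0.018, -0.035, 0.007, -1.4], [0, 0.022, -0.032, 0.007, -1.4], [0, 0.026, -0.029, 0.007, -1.4], [0, 0.029, -0.026, 0.007, -1.4], [0, 0.032, -0.022, 0.007, -1.4], [0, 0.035, -0.018, 0.007, -1.4], [0, 0.037, -0.014, 0.007, -1.4], [0, 0.026, -0.03, 0.004, -1.4], [0, 0.03, -0.026, 0.004, -1.4], [0, 0.033, -0.022, 0.004, -1.4], [0, 0.035, -0.018, 0.004, 0.0], [0, 0.035, -0.018, 0.004, 0.0], [0, 0.035, -0.018, 0.004, 0.0], [0, 0.035, -0.018, 0.004, 0.0], [0, 0.035, -0.018, 0.004, 0.0], [0, 0.02, -0.034, 0.001, 0.0], [0, 0.02, -0.034, 0.001, 0.0], [0, 0.02, -0.034, 0.001, 0.0], [0, 0.02, -0.034, 0.001, 0.0], [0, 0.02, -0.034, 0.001, 0.0], [0, 0.02, -0.034, 0.001, 0.0], [0, 0.02, -0.034, 0.001, 0.0], [0, 0.003, -0.035, -0.002, 0.0], [0, 0.003, -0.035, -0.002, 0.0], [0, 0.003, -0.035, -0.002, 0.0], [0, 0.003, -0.035, -0.002, 0.0], [0, 0.003, -0.035, -0.002, 0.0], [0, 0.003, -0.035, -0.002, 0.0],
```

```bash
cat h.py && python3 - <<'E'
from h import *
st()
E
```

```text
import numpy as np, cv2
from bench import bot
from scipy.spatial.transform import Rotation as R
def snap(name,fn):
    c=bot.camera(name); cv2.imwrite(f'pics/{fn}.png',c['pixels'][:,:,::-1]); 
    np.savez(f'pics/{fn}.npz',**{k:v for k,v in c.items()}); return c
def ray(c,u,v):
    K=np.array(c['intrinsics']);P=np.array(c['pose'])
    d=np.array([(u-K[0,2])/K[0,0],-(v-K[1,2])/K[1,1],-1.]); 
    return P[:3,3],P[:3,:3]@d
def onz(c,u,v,z):
    o,d=ray(c,u,v); return o+d*(z-o[2])/d[2]
def proj(c,p):
    K=np.array(c['intrinsics']);P=np.array(c['pose'])
    q=P[:3,:3].T@(np.array(p)-P[:3,3]); return K[0,2]+K[0,0]*q[0]/-q[2], K[1,2]-K[1,1]*q[1]/-q[2]
def st():
    o=bot.get_obs(); m=R.from_quat(o['orientation']).as_matrix()
    print('t',round(o['t'],2),'q',np.round(o['q'],3),'p',np.round(o['tcp_pos'],4),'f',np.round(o['ft_force'],2),'w',round(o['width'],4))
    print('tx',np.round(m[:,0],3),'ty',np.round(m[:,1],3),'tz',np.round(m[:,2],3),'tilt deg',round(np.degrees(np.arccos(-m[2,2])),1))
    return o,m
def plan(*wps,step=.04,turn=0):
    """world waypoints from the current pose -> tool-
[... 2932 characters left out ...]
:
            t=turn if k<nturn else 0
            out.append(list(np.round(m.T@d/n,3))+[t]); m=m@R.from_euler('z',t*5,degrees=True).as_matrix(); k+=1
        p=np.array(w,float)
    for r in out: print([0]+[float(x) for x in r],end=', ')
    print()
def incl(m,ug=(.265,-.087,-.96)):
    tz=np.array(ug)/np.linalg.norm(ug); tx=np.array([1,0,0])-tz[0]*tz; tx/=np.linalg.norm(tx); print('tin x incl',round(np.degrees(np.arcsin((m@tx)[2])),1),'tin tilt',round(np.degrees(np.arccos((m@tz)[2])),1))
t 109.18 q [-2.427  0.304  0.103 -0.166 -1.448  1.59 ] p [-0.4843 -0.2842  0.2604] f [ 0.19 -0.51 -1.56] w 0.0226
tx [-0.754 -0.652 -0.076] ty [-0.636  0.755 -0.164] tz [ 0.164 -0.075 -0.984] tilt deg 10.4
```

Request:
servo_tool:
  deltas:
    - [0,-0.008,-0.036,0,-1.4]
    - [0,-0.004,-0.037,0,-1.4]
    - [0,0.001,-0.037,0,-1.4]
    - [0,0.005,-0.037,0,-1.4]
    - [0,0.01,-0.036,0,-1.4]
    - [0,0.014,-0.034,0,-1.4]
    - [0,0.018,-0.032,0,-1.4]
    - [0,0.022,-0.03,0,-1.4]
    - [0,0.025,-0.027,0,-1.4]
    - [0,0.014,-0.037,0.007,-1.4]
    - [0,0.018,-0.035,0.007,-1.4]
    - [0,0.022,-0.032,0.007,-1.4]
    - [0,0.026,-0.029,0.007,-1.4]
    - [0,0.029,-0.026,0.007,-1.4]
    - [0,0.032,-0.022,0.007,-1.4]
    - [0,0.035,-0.018,0.007,-1.4]

```text
t: 110.52
tcp_pos: [0.0807, -0.5143, 0.3275]
orientation: [0.972, -0.215, 0.086, 0.034]
ft_force: [0.4, -0.8, -0.4]
width: 0.0229
```

```bash
python3 - <<'E'
from h import *
o,m=st(); incl(m)
p=o['tcp_pos'];az=np.degrees(np.arctan2(p[1],p[0]));print(az,np.hypot(p[0],p[1]),'yaw',np.degrees(np.arctan2(m[1,0],m[0,0])))
planturn(arc(np.linspace(az,5,7)[1:],.53,.3),-1.4,20)
E
```

```text
t 110.52 q [-1.172  0.065 -0.056 -0.104 -1.295  2.329] p [ 0.0807 -0.5143  0.3275] f [ 0.39 -0.78 -0.44] w 0.0229
tx [ 0.893 -0.412  0.182] ty [-0.424 -0.905  0.03 ] tz [ 0.152 -0.103 -0.983] tilt deg 10.6
tin x incl -4.8 tin tilt 8.3
-81.08510603182982 0.5206329228400033 yaw -24.763026967209335
t 110.52 q [-1.172  0.065 -0.056 -0.104 -1.295  2.329] p [ 0.0807 -0.5143  0.3275] f [ 0.39 -0.78 -0.44] w 0.0229
tx [ 0.893 -0.412  0.182] ty [-0.424 -0.905  0.03 ] tz [ 0.152 -0.103 -0.983] tilt deg 10.6
[0, 0.025, -0.02, 0.011, -1.4], [0, 0.027, -0.017, 0.011, -1.4], [0, 0.029, -0.013, 0.011, -1.4], [0, 0.03, -0.01, 0.011, -1.4], [0, 0.029, -0.015, 0.003, -1.4], [0, 0.031, -0.012, 0.003, -1.4], [0, 0.032, -0.008, 0.003, -1.4], [0, 0.033, -0.004, 0.003, -1.4], [0, 0.032, -0.008, 0.001, -1.4], [0, 0.033, -0.004, 0.001, -1.4], [0, 0.033, 0.0, 0.001, -1.4], [0, 0.033, 0.004, 0.001, -1.4], [0, 0.033, 0.0, -0.0, -1.4], [0, 0.033, 0.004, -0.0, -1.4], [0, 0.032, 0.008, -0.0, -1.4], [0, 0.031, 0.012, -0.0, -1.4], [0, 0.032, 0.008, -0.002, -1.4], [0, 0.031, 0.012, -0.002, -1.4], [0, 0.029, 0.015, -0.002, -1.4], [0, 0.027, 0.019, -0.002, -1.4], [0, 0.029, 0.015, -0.003, 0.0], [0, 0.029, 0.015, -0.003, 0.0], [0, 0.029, 0.015, -0.003, 0.0], [0, 0.029, 0.015, -0.003, 0.0],
```

```bash
python3 - <<'E'
from h import *
planturn(arc([-67,-52,-38,-24,-10,4],.53,.31),-1.4,4)
E
```

```text
t 110.52 q [-1.172  0.065 -0.056 -0.104 -1.295  2.329] p [ 0.0807 -0.5143  0.3275] f [ 0.39 -0.78 -0.44] w 0.0229
tx [ 0.893 -0.412  0.182] ty [-0.424 -0.905  0.03 ] tz [ 0.152 -0.103 -0.983] tilt deg 10.6
[0, 0.025, -0.02, 0.008, -1.4], [0, 0.027, -0.016, 0.008, -1.4], [0, 0.029, -0.013, 0.008, -1.4], [0, 0.03, -0.009, 0.008, -1.4], [0, 0.031, -0.016, 0.003, 0.0], [0, 0.031, -0.016, 0.003, 0.0], [0, 0.031, -0.016, 0.003, 0.0], [0, 0.031, -0.016, 0.003, 0.0], [0, 0.024, -0.022, 0.001, 0.0], [0, 0.024, -0.022, 0.001, 0.0], [0, 0.024, -0.022, 0.001, 0.0], [0, 0.024, -0.022, 0.001, 0.0], [0, 0.018, -0.027, -0.0, 0.0], [0, 0.018, -0.027, -0.0, 0.0], [0, 0.018, -0.027, -0.0, 0.0], [0, 0.018, -0.027, -0.0, 0.0], [0, 0.011, -0.03, -0.002, 0.0], [0, 0.011, -0.03, -0.002, 0.0], [0, 0.011, -0.03, -0.002, 0.0], [0, 0.011, -0.03, -0.002, 0.0], [0, 0.004, -0.032, -0.003, 0.0], [0, 0.004, -0.032, -0.003, 0.0], [0, 0.004, -0.032, -0.003, 0.0], [0, 0.004, -0.032, -0.003, 0.0],
```

Request:
servo_tool:
  deltas:
    - [0,0.025,-0.02,0.008,-1.4]
    - [0,0.027,-0.016,0.008,-1.4]
    - [0,0.029,-0.013,0.008,-1.4]
    - [0,0.03,-0.009,0.008,-1.4]
    - [0,0.031,-0.016,0.003,0]
    - [0,0.031,-0.016,0.003,0]
    - [0,0.031,-0.016,0.003,0]
    - [0,0.031,-0.016,0.003,0]
    - [0,0.024,-0.022,0.001,0]
    - [0,0.024,-0.022,0.001,0]
    - [0,0.024,-0.022,0.001,0]
    - [0,0.024,-0.022,0.001,0]
    - [0,0.018,-0.027,0,0]
    - [0,0.018,-0.027,0,0]
    - [0,0.018,-0.027,0,0]
    - [0,0.018,-0.027,0,0]

```text
t: 111.85
tcp_pos: [0.5014, -0.1945, 0.3147]
orientation: [0.994, 0.036, 0.082, 0.062]
ft_force: [0.7, 0.0, -1.4]
width: 0.0225
```

```bash
python3 - <<'E'
from h import *
o,m=st(); incl(m)
print('yaw',np.degrees(np.arctan2(m[1,0],m[0,0])))
v=np.array([-0.0017,-0.0002,-0.0431])
print('over bay3 TCP',np.array([.611,.109,.065])-m@v)
E
```

```text
t 111.85 q [ 0.008  0.052 -0.193  0.131 -1.159  1.594] p [ 0.5014 -0.1945  0.3147] f [ 0.69  0.04 -1.44] w 0.0225
tx [0.984 0.083 0.159] ty [ 0.062 -0.99   0.13 ] tz [ 0.168 -0.118 -0.979] tilt deg 11.9
tin x incl -5.9 tin tilt 13.9
yaw 4.804900247743447
over bay3 TCP [0.61992952 0.10385274 0.02311552]
```

```bash
python3 - <<'E'
from h import *
plan((.61,.09,.29),(.615,.104,.2),step=.036)
E
```

```text
t 111.85 q [ 0.008  0.052 -0.193  0.131 -1.159  1.594] p [ 0.5014 -0.1945  0.3147] f [ 0.69  0.04 -1.44] w 0.0225
tx [0.984 0.083 0.159] ty [ 0.062 -0.99   0.13 ] tz [ 0.168 -0.118 -0.979] tilt deg 11.9
9 rows of [ 0.0141 -0.0309  0.001 ]
3 rows of [-0.0027 -0.0084  0.0291]
```

Request:
servo_tool:
  deltas:
    - [0,0.014,-0.031,0.001,0]
    - [0,0.014,-0.031,0.001,0]
    - [0,0.014,-0.031,0.001,0]
    - [0,0.014,-0.031,0.001,0]
    - [0,0.014,-0.031,0.001,0]
    - [0,0.014,-0.031,0.001,0]
    - [0,0.014,-0.031,0.001,0]
    - [0,0.014,-0.031,0.001,0]
    - [0,0.012,-0.02,0.001,0]
    - [0,0,0,0,0]

```text
t: 112.68
tcp_pos: [0.612, 0.099, 0.2962]
orientation: [0.993, 0.041, 0.091, 0.061]
ft_force: [-0.4, -0.3, -2.0]
width: 0.0227
```

```bash
python3 - <<'E'
from h import *
o,m=st(); incl(m)
print('yaw',np.degrees(np.arctan2(m[1,0],m[0,0])))
v=np.array([-0.0017,-0.0002,-0.0431])
print('over bay3 TCP',np.array([.611,.109,.065])-m@v)
wsnap('w30')
E
```

```text
t 112.68 q [ 0.523  0.234 -0.051  0.207 -1.188  1.061] p [0.612  0.099  0.2962] f [-0.35 -0.32 -1.97] w 0.0227
tx [0.98  0.092 0.175] ty [ 0.07  -0.989  0.128] tz [ 0.185 -0.113 -0.976] tilt deg 12.5
tin x incl -4.9 tin tilt 13.4
yaw 5.3762597905505345
over bay3 TCP [0.62065577 0.10407893 0.02324968]
```

View pics/w30.png

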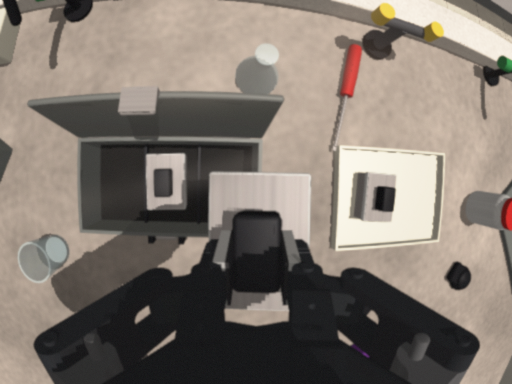

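```bash
python3 - <<'E'
from h import *
o,m=st()
up=m@np.array([.265,-.087,-.96]);up/=np.linalg.norm(up);print('up',up)
v=np.array([-0.0017,-0.0002,-0.0431]);p=np.array(o['tcp_pos'])
k=p+m@v; b=k-.06*up; ax=m@np.array([.96,0,.265]);ay=np.cross(up,ax)
print('knob',k,'base',b)
for s in(1,-1):
  for r in(1,-1): print(s,r,b+s*.04*ax+r*.028*ay)
print('base y ctr->', 'finger')
plan((.616,.106,.2),(.616,.106,.05),step=.03)
E
```

```text
t 112.73 q [ 0.522  0.232 -0.053  0.207 -1.189  1.062] p [0.611  0.0976 0.2964] f [-0.63 -0.88 -1.53] w 0.0232
tx [0.98  0.091 0.174] ty [ 0.069 -0.989  0.128] tz [ 0.184 -0.114 -0.976] tilt deg 12.5
up [0.07709487 0.21964335 0.97252927]
knob [0.60142404 0.10250505 0.33812996] base [0.59679835 0.08932645 0.27977821]
1 1 [0.63426766 0.1187873  0.27015426]
1 -1 [0.63853048 0.0644743  0.28208279]
-1 1 [0.55506623 0.1141786  0.27747362]
-1 -1 [0.55932905 0.0598656  0.28940215]
base y ctr-> finger
t 112.73 q [ 0.522  0.232 -0.053  0.207 -1.189  1.062] p [0.611  0.0976 0.2964] f [-0.63 -0.88 -1.53] w 0.0232
tx [0.98  0.091 0.174] ty [ 0.069 -0.989  0.128] tz [ 0.184 -0.114 -0.976] tilt deg 12.5
4 rows of [-0.0028 -0.0051  0.0235]
6 rows of [-0.0044 -0.0032  0.0244]
```

```bash
python3 - <<'E'
from h import *
plan((.622,.116,.28),(.622,.116,.05),step=.026)
E
```

```text
t 112.73 q [ 0.522  0.232 -0.053  0.207 -1.189  1.062] p [0.611  0.0976 0.2964] f [-0.63 -0.88 -1.53] w 0.0232
tx [0.98  0.091 0.174] ty [ 0.069 -0.989  0.128] tz [ 0.184 -0.114 -0.976] tilt deg 12.5
2 rows of [ 0.0048 -0.0098  0.008 ]
9 rows of [-0.0045 -0.0033  0.0249]
```

Request:
servo_tool:
  deltas:
    - [0,0.005,-0.01,0.008,0]
    - [0,0.005,-0.01,0.008,0]
    - [0,-0.0045,-0.003,0.026,0]
    - [0,-0.0045,-0.003,0.026,0]
    - [0,-0.0045,-0.003,0.026,0]
    - [0,-0.0045,-0.003,0.026,0]
    - [0,0,0,0,0]

```text
t: 113.32
tcp_pos: [0.625, 0.1136, 0.1715]
orientation: [0.993, 0.038, 0.094, 0.059]
ft_force: [-1.0, 0.4, -2.4]
width: 0.0225
```

```bash
python3 - <<'E'
from h import *
o,m=st()
up=m@np.array([.265,-.087,-.96]);up/=np.linalg.norm(up);print('up',up)
v=np.array([-0.0017,-0.0002,-0.0431]);p=np.array(o['tcp_pos'])
k=p+m@v; b=k-.06*up;print('knob',k,'base',b)
plan((.622,.116,.05),step=.02)
E
```

```text
t 113.32 q [ 0.532  0.333 -0.242  0.248 -0.9    0.97 ] p [0.625  0.1136 0.1715] f [-0.97  0.44 -2.36] w 0.0225
tx [0.979 0.087 0.182] ty [ 0.065 -0.99   0.124] tz [ 0.191 -0.11  -0.975] tilt deg 12.8
up [0.07028102 0.21491902 0.97409979]
knob [0.61509909 0.11842289 0.21319531] base [0.61088223 0.10552775 0.15474932]
t 113.32 q [ 0.532  0.333 -0.242  0.248 -0.9    0.97 ] p [0.625  0.1136 0.1715] f [-0.97  0.44 -2.36] w 0.0225
tx [0.979 0.087 0.182] ty [ 0.065 -0.99   0.124] tz [ 0.191 -0.11  -0.975] tilt deg 12.8
7 rows of [-0.0036 -0.0025  0.0168]
```

Request:
servo_tool:
  deltas:
    - [0,-0.004,-0.003,0.019,0]
    - [0,-0.004,-0.003,0.019,0]
    - [0,-0.004,-0.003,0.019,0]
    - [0,-0.004,-0.003,0.019,0]
    - [0,-0.004,-0.003,0.019,0]
    - [0,-0.003,-0.002,0.009,0]
    - [0,-0.003,-0.002,0.009,0]
    - [0,0,0,0,0]

```text
t: 113.98
tcp_pos: [0.6279, 0.1162, 0.06]
orientation: [0.992, 0.037, 0.102, 0.058]
ft_force: [-0.7, -0.8, -1.9]
width: 0.0226
```

```bash
python3 - <<'E'
from h import *
o,m=st()
up=m@np.array([.265,-.087,-.96]);up/=np.linalg.norm(up);print('up',up)
v=np.array([-0.0017,-0.0002,-0.0431]);p=np.array(o['tcp_pos'])
k=p+m@v; b=k-.06*up;print('knob',k,'base',b)
E
```

```text
t 113.98 q [ 0.528  0.446 -0.417  0.351 -0.611  0.837] p [0.6279 0.1162 0.06  ] f [-0.7  -0.76 -1.92] w 0.0226
tx [0.977 0.084 0.197] ty [ 0.061 -0.991  0.123] tz [ 0.206 -0.108 -0.973] tilt deg 13.5
up [0.05575092 0.21276219 0.97551222]
knob [0.61734628 0.12090263 0.10151196] base [0.61400123 0.1081369  0.04298122]
```

Request:
servo_tool:
  deltas:
    - [0,-0.0035,-0.001,0.009,0]
    - [0,-0.0035,-0.001,0.009,0]
    - [0,-0.0035,-0.001,0.009,0]
    - [0,-0.003,0,0.007,0]

```text
t: 114.32
tcp_pos: [0.6277, 0.1164, 0.0294]
orientation: [0.992, 0.036, 0.109, 0.056]
ft_force: [0.2, -0.6, -2.4]
width: 0.0227
```

Request:
servo_tool:
  deltas:
    - [0,-0.002,0,0.006,0]
    - [0,-0.001,0,0.004,0]

```text
t: 114.48
tcp_pos: [0.6288, 0.1129, 0.0255]
orientation: [0.991, 0.036, 0.111, 0.059]
ft_force: [-15.3, 0.7, 27.4]
width: 0.0225
```

Request:
servo_tool:
  deltas:
    - [0.5,0,0,-0.002,0]
    - [0.5,0,0,0,0]
    - [0.5,0,0,0,0]
    - [0.5,0,0,0,0]

```text
t: 114.82
tcp_pos: [0.6318, 0.1137, 0.0327]
orientation: [0.991, 0.036, 0.116, 0.057]
ft_force: [0.3, -0.2, 0.3]
width: 0.0424
```

```bash
python3 - <<'E'
from h import *
st();wsnap('w31')
E
```

```text
t 114.82 q [ 0.516  0.473 -0.492  0.451 -0.493  0.74 ] p [0.6318 0.1137 0.0327] f [ 0.32 -0.23  0.33] w 0.0424
tx [0.971 0.084 0.225] ty [ 0.057 -0.991  0.121] tz [ 0.234 -0.105 -0.967] tilt deg 14.8
```

View pics/w31.png

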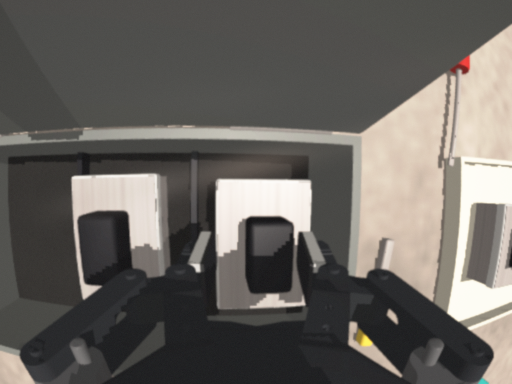

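Request:
servo_tool:
  deltas:
    - [0.55,0,0.003,-0.008,0]
    - [0.55,0,0.003,-0.012,0]
    - [0.55,0.002,0.003,-0.02,0]
    - [0.55,0.002,0.003,-0.02,0]
    - [0.55,0.002,0.002,-0.025,0]

```text
t: 115.28
tcp_pos: [0.614, 0.1066, 0.1138]
orientation: [0.992, 0.036, 0.108, 0.06]
ft_force: [-0.0, -0.9, 0.2]
width: 0.0471
```

```bash
python3 - <<'E'
from h import *
st();wsnap('w32')
plan((.58,.12,.2),(.56,.15,.34),step=.036)
E
```

```text
t 115.28 q [ 0.534  0.355 -0.399  0.324 -0.708  0.874] p [0.614  0.1066 0.1138] f [-0.04 -0.92  0.21] w 0.0471
tx [0.974 0.085 0.21 ] ty [ 0.059 -0.99   0.127] tz [ 0.218 -0.112 -0.969] tilt deg 14.2
t 115.33 q [ 0.535  0.348 -0.392  0.326 -0.711  0.875] p [0.6174 0.1087 0.1208] f [0.83 0.88 4.55] w 0.0469
tx [0.972 0.086 0.22 ] ty [ 0.059 -0.991  0.123] tz [ 0.229 -0.107 -0.968] tilt deg 14.6
3 rows of [-0.006  -0.0012 -0.0288]
5 rows of [ 0.0028 -0.0027 -0.0286]
```

View pics/w32.png

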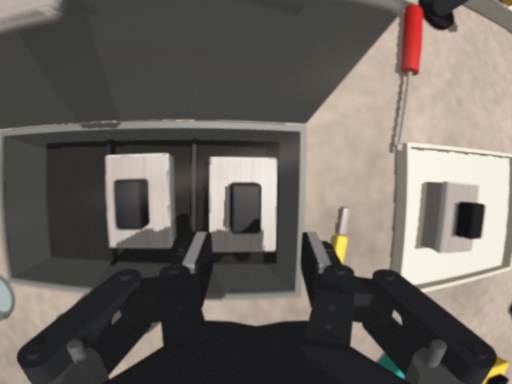

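Request:
servo_tool:
  deltas:
    - [0.5,-0.006,-0.001,-0.029,0]
    - [0.3,-0.006,-0.001,-0.029,0]
    - [0,-0.006,-0.001,-0.029,0]
    - [0,0.003,-0.003,-0.029,0]
    - [0,0.003,-0.003,-0.029,0]
    - [0,0.003,-0.003,-0.029,0]
    - [0,0.003,-0.003,-0.029,0]
    - [0,0.003,-0.003,-0.029,0]
    - [0,0,0,0,0]

```text
t: 116.08
tcp_pos: [0.5556, 0.1521, 0.3573]
orientation: [0.991, 0.037, 0.114, 0.055]
ft_force: [0.8, 0.9, 1.8]
width: -0.0001
```

```bash
python3 - <<'E'
from h import *
st();wsnap('w33');snap('side','d33');snap('scene','s33')
a=cv2.imread('pics/d33.png');b=cv2.imread('pics/w33.png');cv2.imwrite('pics/c33.png',cv2.resize(np.vstack([a,b]),(450,675))[:600]) 
plan((.76,.195,.35),step=.036)
E
```

```text
t 116.08 q [ 0.678  0.12  -0.062  0.234 -1.276  0.912] p [0.5556 0.1521 0.3573] f [0.79 0.88 1.8 ] w -0.0001
tx [0.971 0.086 0.222] ty [ 0.061 -0.991  0.117] tz [ 0.23  -0.1   -0.968] tilt deg 14.5
t 116.23 q [ 0.676  0.124 -0.073  0.231 -1.274  0.912] p [0.5533 0.1504 0.3494] f [ 0.18 -0.33 -0.52] w -0.0001
tx [0.974 0.085 0.21 ] ty [ 0.061 -0.991  0.121] tz [ 0.219 -0.105 -0.97 ] tilt deg 14.0
6 rows of [ 0.0342 -0.0053  0.0067]
```

View pics/w33.png

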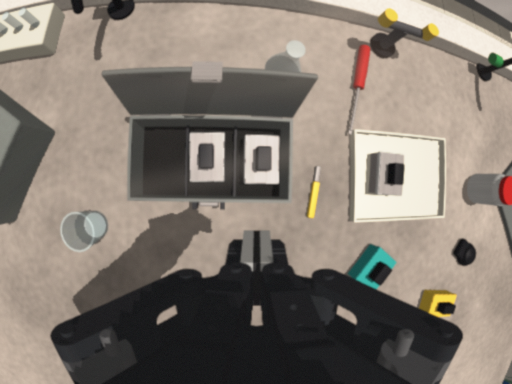

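View pics/d33.png

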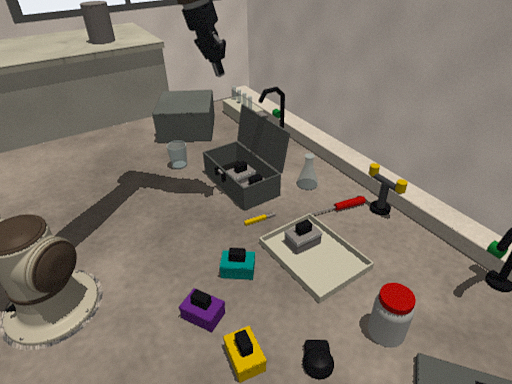

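View pics/s33.png

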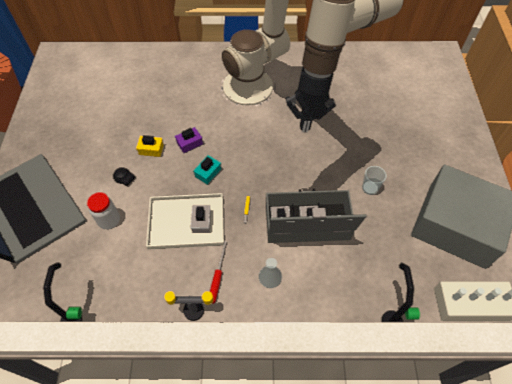

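```bash
python3 - <<'E'
from h import *
for z in(.2,.21,.22,.23): print(z,[np.round(wray('w33',u,v,z)[:2],3) for u,v in((105,72),(207,68),(316,74))])
# triangulate with scene: cover edge corners
c=bot.camera('scene') 
for n,uv in(('R',(267,193)),): pass
d=dict(np.load('pics/s33.npz'))
for u,v in((363,215),(269,236),(268,195)): print(u,v,[np.round(onz(d,u,v,z),3) for z in(.215,.22,.225)])
d=dict(np.load('pics/d33.npz'))
for u,v in((243,106),(287,136)): print('side',u,v,[np.round(onz(d,u,v,z),3) for z in(.21,.22,.225)])
im=cv2.imread('pics/s33.png')[170:260,250:380];cv2.imwrite('pics/c34.png',cv2.resize(im,None,fx=5,fy=5,interpolation=cv2.INTER_NEAREST))
E
```

```text
0.2 [array([0.707, 0.334]), array([0.713, 0.203]), array([0.72 , 0.067])]
0.21 [array([0.703, 0.33 ]), array([0.709, 0.202]), array([0.716, 0.07 ])]
0.22 [array([0.7  , 0.325]), array([0.705, 0.201]), array([0.712, 0.073])]
0.23 [array([0.696, 0.32 ]), array([0.702, 0.2  ]), array([0.708, 0.076])]
363 215 [array([0.698, 0.327, 0.215]), array([0.701, 0.325, 0.22 ]), array([0.704, 0.324, 0.225])]
269 236 [array([0.762, 0.068, 0.215]), array([0.765, 0.068, 0.22 ]), array([0.767, 0.068, 0.225])]
268 195 [array([0.635, 0.068, 0.215]), array([0.638, 0.067, 0.22 ]), array([0.641, 0.067, 0.225])]
side 243 106 [array([0.699, 0.322, 0.21 ]), array([0.688, 0.301, 0.22 ]), array([0.682, 0.291, 0.225])]
side 287 136 [array([0.699, 0.063, 0.21 ]), array([0.687, 0.048, 0.22 ]), array([0.682, 0.04 , 0.225])]
```

View pics/c34.png

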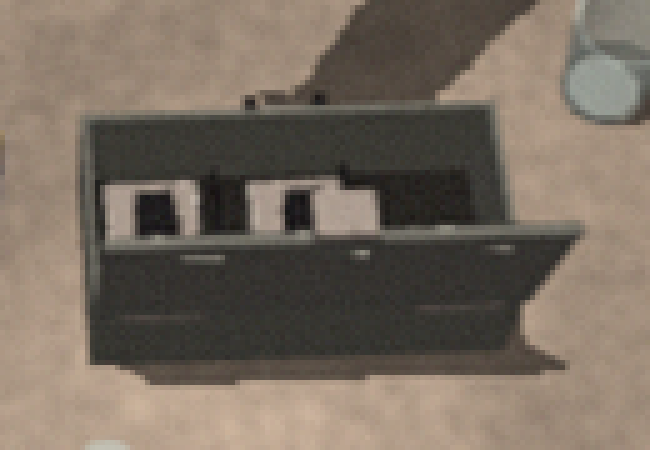

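```bash
python3 - <<'E'
from h import *
plan((.765,.19,.36),step=.03)
E
```

```text
t 116.28 q [ 0.676  0.125 -0.075  0.231 -1.274  0.912] p [0.5531 0.15   0.3484] f [-0.59 -0.24 -0.7 ] w -0.0002
tx [0.974 0.085 0.208] ty [ 0.06  -0.991  0.123] tz [ 0.217 -0.107 -0.97 ] tilt deg 14.0
8 rows of [ 0.0265 -0.0032  0.0038]
```

Request:
servo_tool:
  deltas:
    - [0,0.0265,-0.003,0.002,0]
    - [0,0.0265,-0.003,0.002,0]
    - [0,0.0265,-0.003,0.002,0]
    - [0,0.0265,-0.003,0.002,0]
    - [0,0.0265,-0.003,0.002,0]
    - [0,0.0265,-0.003,0.002,0]
    - [0,0.0265,-0.003,0.002,0]
    - [0,0.0265,-0.003,0.002,0]
    - [0,0,0,0,0]

```text
t: 117.03
tcp_pos: [0.7655, 0.1861, 0.3497]
orientation: [0.993, 0.038, 0.09, 0.065]
ft_force: [-0.2, -0.2, -2.9]
width: 0.0001
```

```bash
python3 - <<'E'
from h import *
plan((.765,.195,.16),step=.02)
wsnap('w35')
E
```

```text
t 117.03 q [ 0.525  0.562  0.577  0.2   -1.486  1.115] p [0.7655 0.1861 0.3497] f [-0.24 -0.22 -2.9 ] w 0.0001
tx [0.981 0.087 0.175] ty [ 0.064 -0.989  0.135] tz [ 0.185 -0.121 -0.975] tilt deg 12.8
10 rows of [-0.0033 -0.0034  0.0184]
```

View pics/w35.png

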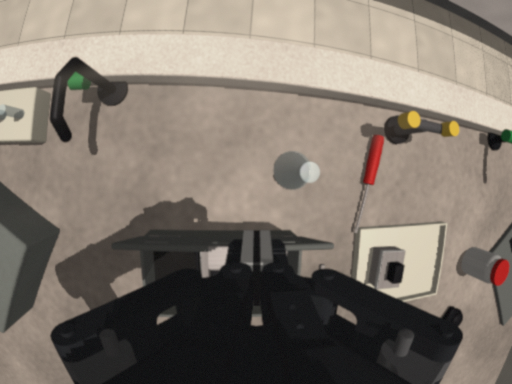

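Request:
servo_tool:
  deltas:
    - [0,-0.0035,-0.0035,0.02,0]
    - [0,-0.0035,-0.0035,0.02,0]
    - [0,-0.0035,-0.0035,0.02,0]
    - [0,-0.0035,-0.0035,0.02,0]
    - [0,-0.0035,-0.0035,0.02,0]

```text
t: 117.5
tcp_pos: [0.7624, 0.1868, 0.2422]
orientation: [0.993, 0.037, 0.09, 0.066]
ft_force: [0.4, 0.3, 0.4]
width: -0.0003
```

```bash
python3 - <<'E'
from h import *
plan((.77,.195,.15),step=.02)
E
```

```text
t 117.5 q [ 0.528  0.566  0.325  0.212 -1.238  1.057] p [0.7624 0.1868 0.2422] f [0.44 0.27 0.42] w -0.0003
tx [0.981 0.086 0.173] ty [ 0.062 -0.989  0.137] tz [ 0.183 -0.123 -0.975] tilt deg 12.7
5 rows of [-0.0016 -0.004   0.0181]
```

Request:
servo_tool:
  deltas:
    - [0,-0.0015,-0.004,0.019,0]
    - [0,-0.0015,-0.004,0.019,0]
    - [0,-0.0015,-0.004,0.019,0]
    - [0,-0.0015,-0.004,0.019,0]
    - [0,0,0,0,0]

```text
t: 117.92
tcp_pos: [0.7588, 0.1882, 0.152]
orientation: [0.994, 0.038, 0.08, 0.069]
ft_force: [-0.1, 0.3, -1.7]
width: -0.0002
```

```bash
python3 - <<'E'
from h import *
plan((.70,.195,.165),step=.012)
snap('side','d36')
E
```

```text
t 117.92 q [ 0.53   0.615  0.187  0.224 -1.076  1.016] p [0.7588 0.1882 0.152 ] f [-0.12  0.35 -1.73] w -0.0002
tx [0.984 0.086 0.154] ty [ 0.064 -0.988  0.143] tz [ 0.165 -0.13  -0.978] tilt deg 12.1
6 rows of [-0.0092 -0.0014 -0.0039]
```

View pics/d36.png

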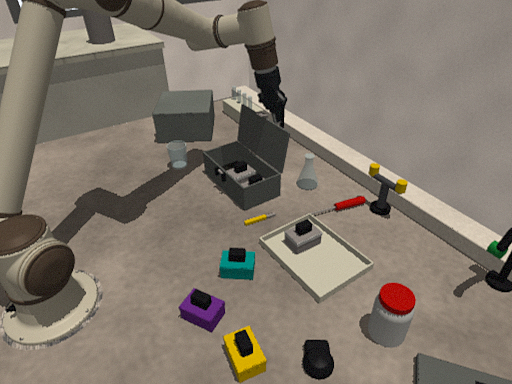

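```bash
cat >> h.py <<'E'
def cov(ths,r=.118,y=.197):
    o=bot.get_obs(); m=R.from_quat(o['orientation']).as_matrix(); out=[]
    for a in ths:
        t=np.radians(a); f=.008+.011*max(0,np.sin(t)); tip=np.array([.677-r*np.cos(t)+f*np.sin(t),y,.084+r*np.sin(t)+f*np.cos(t)])
        out.append(tuple(tip+.032*m[:,2]))
    return out
E
python3 - <<'E'
from h import *
w=cov([105,95,85,75,65,55,45,35,25,15,8]);print(np.round(w,3))
plan(*w,step=.015)
E
```

```text
[[0.731 0.193 0.162]
 [0.712 0.193 0.169]
 [0.691 0.193 0.172]
 [0.67  0.193 0.172]
 [0.649 0.193 0.167]
 [0.629 0.193 0.159]
 [0.61  0.193 0.147]
 [0.594 0.193 0.132]
 [0.581 0.193 0.114]
 [0.571 0.193 0.094]
 [0.567 0.193 0.079]]
t 117.97 q [ 0.53   0.613  0.19   0.225 -1.077  1.016] p [0.7598 0.1883 0.1546] f [-0.   -0.29  0.2 ] w 0.0005
tx [0.984 0.086 0.157] ty [ 0.064 -0.988  0.142] tz [ 0.168 -0.13  -0.977] tilt deg 12.2
3 rows of [-0.009  -0.0018 -0.0042]
2 rows of [-0.009  -0.0001 -0.0049]
2 rows of [-0.0099 -0.0004 -0.0033]
2 rows of [-0.0104 -0.0007 -0.0016]
2 rows of [-0.0107 -0.001   0.0003]
2 rows of [-0.0106 -0.0012  0.0023]
2 rows of [-0.01   -0.0014  0.0042]
2 rows of [-0.0092 -0.0016  0.0061]
2 rows of [-0.0079 -0.0017  0.0077]
2 rows of [-0.0063 -0.0017  0.0091]
2 rows of [-0.0033 -0.0012  0.007 ]
```

Request:
servo_tool:
  deltas:
    - [0,-0.01,-0.002,-0.003,0]
    - [0,-0.01,-0.002,-0.003,0]
    - [0,-0.01,-0.001,-0.003,0]
    - [0,-0.01,0,-0.002,0]
    - [0,-0.01,0,-0.002,0]
    - [0,-0.011,0,-0.001,0]
    - [0,-0.011,0,0,0]

```text
t: 118.55
tcp_pos: [0.6868, 0.188, 0.1679]
orientation: [0.993, 0.038, 0.09, 0.067]
ft_force: [1.5, 0.9, -0.1]
width: 0.0001
```

```bash
python3 - <<'E'
from h import *
w=cov([75,65,55,45,35,25,15,8])
plan(*w,step=.015)
snap('side','d37')
E
```

```text
t 118.55 q [ 0.587  0.477 -0.024  0.248 -1.     0.932] p [0.6868 0.188  0.1679] f [ 1.47  0.85 -0.13] w 0.0001
tx [0.981 0.087 0.173] ty [ 0.063 -0.988  0.14 ] tz [ 0.183 -0.126 -0.975] tilt deg 12.9
2 rows of [-0.0076 -0.0027 -0.0036]
2 rows of [-0.0107 -0.001   0.0001]
2 rows of [-0.0106 -0.0012  0.0021]
2 rows of [-0.0101 -0.0014  0.0041]
2 rows of [-0.0092 -0.0016  0.0059]
2 rows of [-0.008  -0.0017  0.0076]
2 rows of [-0.0065 -0.0017  0.009 ]
2 rows of [-0.0034 -0.0012  0.007 ]
```

View pics/d37.png

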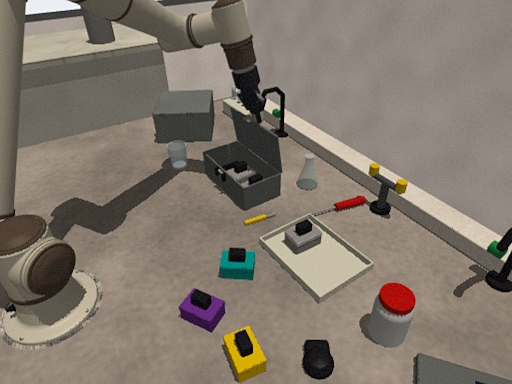

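Cover is moving with the finger (fx ≈1.5 N). Continue.

Request:
servo_tool:
  deltas:
    - [0,-0.009,-0.002,-0.001,0]
    - [0,-0.01,-0.002,0.001,0]
    - [0,-0.011,-0.001,0.002,0]
    - [0,-0.011,-0.001,0.002,0]
    - [0,-0.011,-0.001,0.004,0]
    - [0,-0.011,-0.001,0.004,0]
    - [0,-0.01,-0.0015,0.005,0]
    - [0,-0.01,-0.0015,0.006,0]

```text
t: 119.27
tcp_pos: [0.6134, 0.1904, 0.1469]
orientation: [0.992, 0.038, 0.104, 0.061]
ft_force: [0.8, -0.4, -0.9]
width: -0.0001
```

```bash
python3 - <<'E'
from h import *
w=cov([45,35,25,15,8])
plan(*w,step=.015)
snap('side','d38')
E
```

```text
t 119.27 q [ 0.661  0.368 -0.276  0.297 -0.85   0.799] p [0.6134 0.1904 0.1469] f [ 0.77 -0.44 -0.93] w -0.0001
tx [0.975 0.089 0.202] ty [ 0.063 -0.99   0.129] tz [ 0.211 -0.114 -0.971] tilt deg 13.9
1 rows of [-0.0015 -0.003  -0.0014]
2 rows of [-0.0094 -0.0015  0.0057]
2 rows of [-0.0082 -0.0016  0.0074]
2 rows of [-0.0067 -0.0016  0.0088]
2 rows of [-0.0037 -0.0011  0.0069]
```

View pics/d38.png

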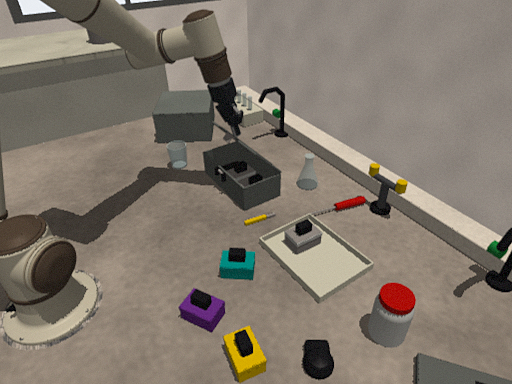

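Request:
servo_tool:
  deltas:
    - [0,-0.009,-0.0015,0.006,0]
    - [0,-0.009,-0.0015,0.007,0]
    - [0,-0.009,-0.0015,0.008,0]
    - [0,-0.008,-0.0015,0.009,0]
    - [0,-0.008,-0.001,0.009,0]
    - [0,-0.006,-0.001,0.01,0]

```text
t: 119.82
tcp_pos: [0.5807, 0.1909, 0.0988]
orientation: [0.991, 0.039, 0.113, 0.057]
ft_force: [-1.2, -0.2, 1.6]
width: 0.0001
```

```bash
python3 - <<'E'
from h import *
w=cov([15,8,0],r=.122)
plan(*w,step=.01)
snap('side','d39');wsnap('w39')
E
```

```text
t 119.82 q [ 0.695  0.361 -0.45   0.369 -0.681  0.675] p [0.5807 0.1909 0.0988] f [-1.19 -0.21  1.57] w 0.0001
tx [0.971 0.09  0.22 ] ty [ 0.064 -0.99   0.123] tz [ 0.229 -0.105 -0.968] tilt deg 14.6
2 rows of [-0.0058 -0.0019  0.0004]
2 rows of [-0.0039 -0.0011  0.0071]
2 rows of [-0.0032 -0.0012  0.0086]
```

View pics/d39.png

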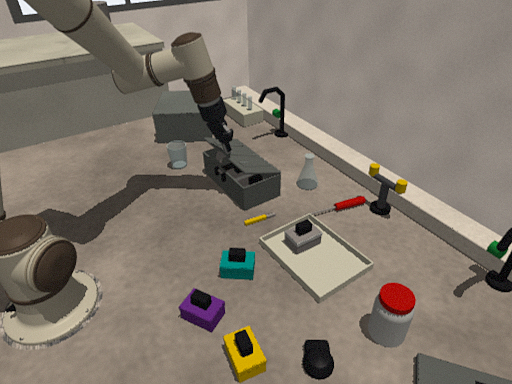

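View pics/w39.png

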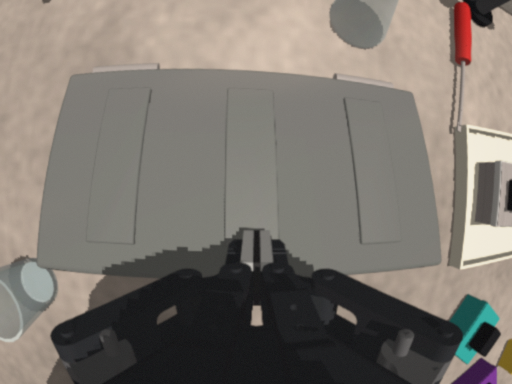

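Request:
servo_tool:
  deltas:
    - [0,-0.008,-0.002,0.004,0]
    - [0,-0.006,-0.001,0.008,0]
    - [0,-0.005,-0.001,0.01,0]
    - [0,-0.004,-0.001,0.01,0]

```text
t: 120.25
tcp_pos: [0.569, 0.1928, 0.067]
orientation: [0.991, 0.039, 0.118, 0.055]
ft_force: [-0.7, -0.5, 1.8]
width: -0.0001
```

```bash
python3 - <<'E'
from h import *
plan((.562,.193,.06),step=.006)
E
```

```text
t 120.25 q [ 0.705  0.381 -0.539  0.438 -0.576  0.583] p [0.569  0.1928 0.067 ] f [-0.72 -0.48  1.81] w -0.0001
tx [0.969 0.089 0.229] ty [ 0.063 -0.991  0.119] tz [ 0.238 -0.101 -0.966] tilt deg 15.0
2 rows of [-0.0042 -0.0008  0.0025]
```

Request:
servo_tool:
  deltas:
    - [0,-0.005,-0.001,0.006,0]
    - [0,-0.004,-0.001,0.006,0]

```text
t: 120.42
tcp_pos: [0.5647, 0.1939, 0.0546]
orientation: [0.991, 0.039, 0.12, 0.054]
ft_force: [4.1, -2.5, 6.0]
width: 0.0001
```

Request:
servo_tool:
  deltas:
    - [0,-0.003,-0.001,0.006,0]

```text
t: 120.5
tcp_pos: [0.5647, 0.1943, 0.05]
orientation: [0.99, 0.039, 0.122, 0.055]
ft_force: [1.7, -5.8, 19.3]
width: -0.0001
```

Request:
servo_tool:
  deltas:
    - [0,-0.003,0,0.006,0]

```text
t: 120.58
tcp_pos: [0.5667, 0.1949, 0.0484]
orientation: [0.99, 0.04, 0.126, 0.054]
ft_force: [-10.5, -4.4, 36.6]
width: -0.0001
```

Request:
servo_tool:
  deltas:
    - [0,0,0,-0.003,0]
    - [0,0,0,-0.004,0]
    - [0,0,0,-0.008,0]
    - [0,0,0,-0.02,0]
    - [0,0,0,-0.03,0]
    - [0,-0.003,0,-0.036,0]
    - [0,-0.003,0,-0.036,0]
    - [0,-0.003,0,-0.036,0]
    - [0,0,0,0,0]
    - [0,0,0,0,0]

```text
t: 121.42
tcp_pos: [0.5097, 0.2117, 0.2232]
orientation: [0.99, 0.039, 0.125, 0.054]
ft_force: [-0.7, 0.6, -0.8]
width: -0.0001
```

```bash
python3 - <<'E'
from h import *
st();wsnap('w40');snap('side','d40');snap('scene','s40')
im=cv2.imread('pics/d40.png')[110:300,150:400];cv2.imwrite('pics/c40.png',cv2.resize(im,None,fx=3,fy=3,interpolation=cv2.INTER_CUBIC))
E
```

```text
t 121.42 q [ 0.836  0.14  -0.399  0.314 -0.954  0.641] p [0.5097 0.2117 0.2232] f [-0.73  0.65 -0.8 ] w -0.0001
tx [0.966 0.091 0.244] ty [ 0.064 -0.991  0.116] tz [ 0.252 -0.097 -0.963] tilt deg 15.7
```

View pics/c40.png

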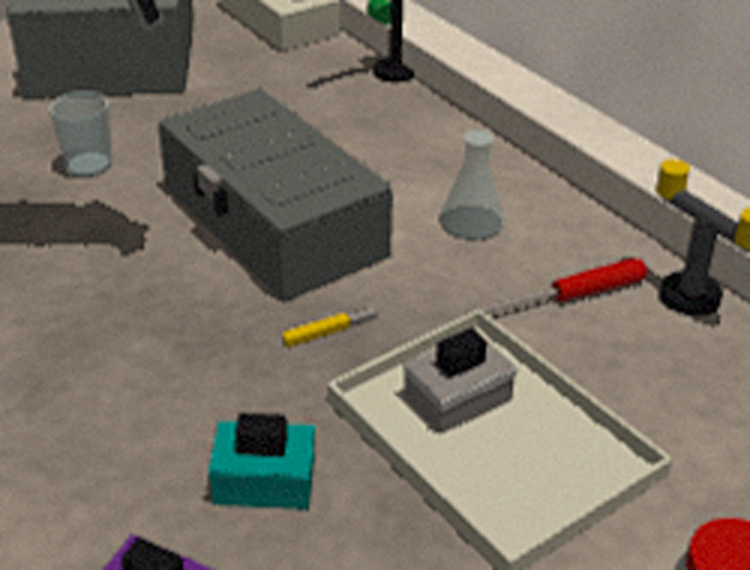

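View pics/w40.png

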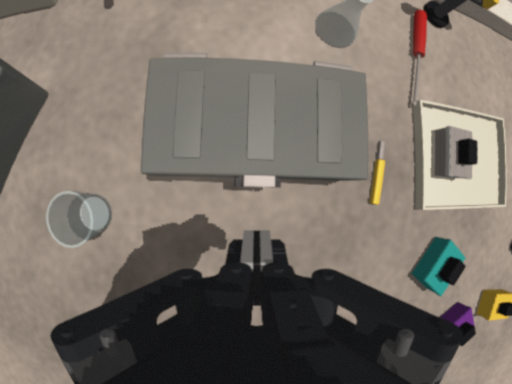

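View pics/s40.png

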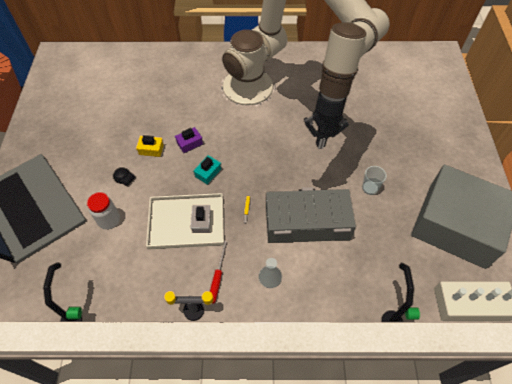

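```bash
python3 - <<'E'
from h import *
print(bot.finish_job()); st()
E
```

```text
the job is handed in; nothing more can be done
None
the job is handed in; nothing more can be done
```

The job is handed in at about 121 s of the 210 s allowed.

- **Tins:** I shook three tins in order from left to right; tin_c was not on the bench.
    - tin_a weighed about 3.1 N, so it has a plug inside. It stands upright in the tray.
    - tin_b weighed about 1.8 N, so it is empty. It stands upright in the middle bay of the case.
    - tin_d also weighed about 1.8 N, though its readings ranged from 1.1 to 2.6 N. I judged it empty and stood it upright in the −y bay.
- **Cover:** I swung it over and pressed it down with up to about 37 N. It stayed flat and shut after I let go.
- **Last checks:** The side, wrist and scene pictures showed the cover closed, tin_a upright in the tray, the bystanders apparently where they were, and the gripper clear. I saw tin_b and tin_d standing upright just before closing the cover; they can't be seen now.
- **Rough spots:** tin_d went in rolled about 12° and pressed at about 27 N before release, then settled flat. The hand-in gave no verdict.

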